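# Strip the stops from the packing bench's T-track

### The job

Take the fence stops off the stop rail so they can be stored: swing the clamp arm by its red knob up and over backwards, lift the yellow keeper block out of the opening at the track's end and set it aside, then slide every stop along the T-track to the opening, lift it off there and stand it upright on the floor of the grey parts tray. When all of them are in the tray, put the keeper block back down in the opening and swing the clamp arm over onto it; leave the other things on the bench where they are.

Things in the scene. Friction and masses are not known exactly. Their poses are not given: they have to be found in the camera images.
- rail: stop rail, fixed: aluminium T-track 334 x 62 mm on a board, black blocks at its ends, toggle clamp behind one end. Origin on the bench under the track's middle; y along the track, x across (clamp on the +x side), z up. Track floor 12 mm above the bench, walls and lips 33 mm. Clamp cheeks at x = 67 to 93, y = -139 to -111 mm, 92 mm high.
- track_middle (a point): middle of the slotted part of the track, on its floor; axes as the rail's. The channel is 44 mm wide; lips 25 to 33 mm above the bench leave a slot 20 mm wide, rail y = -95 to +150 mm, so that stops are captive there and only slide along y.
- opening (a point): centre of the opening, on the track floor 12 mm above the bench; axes as the rail's. Here, rail y = -155 to -95 mm, the lips are cut away: 60 mm along the track, 44 mm across. A stop comes out only here, when its centre is within 10 mm of this point along the track; an end block stops it if pushed on.
- clamp_arm (a joint): angle of the clamp arm (rad): 0 = level, its rubber pad on the seated keeper block (start); 1.57 = upright; 2.35 = thrown fully back (end stop). Turns freely about the rail's y axis; its weight makes it fall to whichever side of upright it leans. Without the block it sinks to -0.25.
- clamp_knob (a point): centre of the red ball knob, 26 mm across, at the end of the clamp arm (bar 14 mm square), 120 mm from the hinge axis. At angle 0 it is 80 mm above the bench and 40 mm to -x of the opening's centre; it moves up and over to +x.
- clamp_hinge (a point): centre of the clamp's hinge axis (along the rail's y), fixed on the rail at x = 80, y = -125 mm, 80 mm above the bench; axes as the rail's.
- keeper_mid (a point): centre of the yellow plastic keeper block, 36 mm (x) x 52 mm (y) x 50 mm high, 0.12 kg, loose; either way round fits. At the start it sits in the opening on the track floor (centre 37 mm above the bench, so 29 mm of it stands above the track), under the clamp arm.
- keeper: the same keeper block; origin at the centre of its underside
- stop_a_grip (a point): orange fence stop; may be absent (None). Point: centre of its upright grip (16 mm thick in x, 32 in y, 50 high), 57 mm above the stop's underside. Own axes: z up, y along the track. 23 to 32 mm above the underside a plate juts out 33 mm to -x and 17 mm to +x of the point. Foot 38 x 38 x 10 mm, neck 14 mm thick. 0.12 kg; stands alone; slides freely in the track.
- stop_b_grip (a point): green fence stop; may be absent (None). Point: centre of its upright grip (16 mm thick in x, 32 in y, 50 high), 57 mm above the stop's underside. Own axes: z up, y along the track. 23 to 32 mm above the underside a plate juts out 33 mm to -x and 17 mm to +x of the point. Foot 38 x 38 x 10 mm, neck 14 mm thick. 0.12 kg; stands alone; slides freely in the track.
- stop_c_grip (a point): blue fence stop; may be absent (None). Point: centre of its upright grip (16 mm thick in x, 32 in y, 50 high), 57 mm above the stop's underside. Own axes: z up, y along the track. 23 to 32 mm above the underside a plate juts out 33 mm to -x and 17 mm to +x of the point. Foot 38 x 38 x 10 mm, neck 14 mm thick. 0.12 kg; stands alone; slides freely in the track.
- stop_a: orange stop, origin at the centre of its underside
- stop_b: green stop, likewise
- stop_c: blue stop, likewise
- tray: grey open parts tray, loose on the bench, 0.6 kg, 210 (x) x 170 (y) x 34 mm high, walls and floor 5 mm thick; origin at the centre of its underside, z up; it stands to the left or to the right of the rail
- dish: white fluted oven dish, 148 mm across, 48 mm high; bystander on the other side of the rail from the tray; origin under its centre
- egg_cup: cream egg cup, 62 mm high, bystander
- shaker: dark-filled shaker, 90 mm high, bystander
- shaker_light: light-filled shaker, 90 mm high, bystander
- tape_roll: grey tape roll, 100 mm across, 48 mm high, bystander
Not all that is in view belongs to the job. Of the things shaped like the keeper, the yellow one is meant.

How it is judged:
On the way, in this order (a step that is already met when the one before it is completed fails the run):
1. the clamp arm is thrown back over centre (value of joint clamp_arm above 1.9 rad), for 0.2 s.
2. the keeper block is out of the opening and away from it (horizontal distance between keeper_mid and opening above 0.07 m), for 0.2 s.
3. every stop stands upright in the tray (x of stop_a_grip in the frame of tray between -0.095 and 0.095 m and y of stop_a_grip in the frame of tray between -0.075 and 0.075 m and z of stop_a_grip in the frame of tray between 0.054 and 0.07 m and angle between each of stop_a_grip, stop_b_grip, stop_c_grip's own z axis and vertical below 0.2 rad and x of stop_b_grip in the frame of tray between -0.095 and 0.095 m and y of stop_b_grip in the frame of tray between -0.075 and 0.075 m and z of stop_b_grip in the frame of tray between 0.054 and 0.07 m and x of stop_c_grip in the frame of tray between -0.095 and 0.095 m and y of stop_c_grip in the frame of tray between -0.075 and 0.075 m and z of stop_c_grip in the frame of tray between 0.054 and 0.07 m), for 0.2 s.
4. the keeper block sits in the opening again (horizontal distance between keeper_mid and opening below 0.009 m and z of keeper_mid in the frame of opening below 0.029 m and angle between keeper_mid's own z axis and vertical below 0.12 rad), for 0.2 s.
At the end, for the whole second after the job is handed in: every stop present stands upright (within 0.2 rad) on the floor of the tray, which is flat on the bench; the keeper block sits in the opening (within 9 mm sideways, 4 mm in height); the clamp arm lies on it (-0.1 to 0.12 rad); all at rest and released (all of step 3 and all of step 4 and value of joint clamp_arm between -0.1 and 0.12 rad and height (world z) of tray below 0.01 m and angle between tray's own z axis and vertical below 0.05 rad and linear speed of each of stop_a, stop_b, stop_c, keeper, tray below 0.03 m/s); the robot touches nothing.
It fails at once if the oven dish is pushed away or knocked over (distance of dish from where it was at the start of the episode above 0.05 m or angle between dish's own z axis and vertical above 0.6 rad).
It fails at once if the egg cup is pushed away or knocked over (distance of egg_cup from where it was at the start of the episode above 0.05 m or angle between egg_cup's own z axis and vertical above 0.6 rad).
It fails at once if a shaker is pushed away or knocked over (distance of any of shaker, shaker_light from where it was at the start of the episode above 0.05 m or angle between any of shaker, shaker_light's own z axis and vertical above 0.6 rad).
It fails at once if the tape roll is pushed away or knocked over (distance of tape_roll from where it was at the start of the episode above 0.05 m or angle between tape_roll's own z axis and vertical above 0.6 rad).
Of stop_a, stop_b, stop_c only 2 to 3 are there at a start; the rules pass over those that are not, and their reading is None.
At some moment in a run one of tray may be knocked a few centimetres aside while the robot is not near it.
It also fails if it takes over 210 s, if anything falls off the work surface, if the arm or the gripper's body presses on something with over 40 N, if the wrist force passes 120 N, or if a joint passes its speed limit or range.

### The arm

A 6-joint arm with a two-finger parallel gripper is mounted at the origin on the work surface; the furniture and walls round the work are solid. World frame = base frame: x ahead of the robot, y to its left, z up, the work surface at z = 0. Lengths are in m, angles in rad, forces in N, time in s.
With the tool pointing down it reaches from about 0.325 to 0.9 m from the base axis. Payload 6.1 kg.
Tool frame: the origin (TCP) lies between the finger pads; the fingertips stand manip.finger_overhang ahead of it and the grasp point (between the pads) is the TCP (manip.finger_overhang is the distance from the TCP to the fingertips, in m); z points along the fingers, y is the direction in which the jaws open and shut (so a half turn about z gives the same grasp; the last joint's range is limited). The gripper opens to 85 mm and grips with 20 to 120 N. Pads are 22 mm wide; open, the fingers measure 114 mm over their backs; the gripper's body (76 mm by 85 mm) begins 54 mm behind the grasp point. The pads swing forward as they close: fully open they stand 13 mm farther back than shut.
Start: joints at [1.186, 0.22, 1.526, -0, 1.395, -0.126], TCP at [0.16, 0.604, 0.221] pointing down, gripper open.
Joint ranges: [-2.98, 2.98], [-0.91, 2.08], [0.09, 2.57], [-1.24, 4.39], [0.2, 2.65], [-2.68, 2.68]. Speed limits (rad/s): [2.57, 2.57, 3.01, 3.14, 3.14, 3.14].

### API

Orientations are given as a unit quaternion [x, y, z, w].
In Python, from station import manip, vision, order gives the robot as it stands.
- The arm moves only by the tool apply_moves, never from a script. Its argument "moves" is a list of rows, each a list of 7 numbers: the shift along the tool's x, y, z in units of 300 mm (1.0 is 300 mm), then the turn, a rotation vector about the tool's x, y, z in units of 90 degrees (1.0 is 90 degrees), then the opening, from 0 (shut) to 1 (fully open). In form: [[tx, ty, tz, ax, ay, az, claw], ...]. A call has 1 to 5 rows; each row is the pose to reach, as a shift and turn from the pose measured when the call began, along the tool's axes at that moment; what a row does not reach only later rows make up. A row lasts 1/12 s, in which the tool goes at most 41.7 mm and 7.16 degrees, less where a joint would pass 70% of its speed; a pose out of reach is approached as far as the arm can. A call with a number of a shift or a turn outside -1 to 1 is refused whole. A call with a gripper value outside its range is refused whole. The fingers move at their own pace and stop on an object; "squeeze" is the grip in N (left out, the last holds). Time passes only in rows, so rows that repeat a pose let the fingers close. It gives the time, the measured TCP pose, the force and the opening at its end, in the units of the state.
- manip.observe(): the state, without advancing time (a new reading comes with each control period).
- vision.read_camera(name): name is "side" or "top"; returns (picture, depth): 384x512x3 uint8, red, green, blue; 384x512 float32, m along the optical axis (not along the pixel's ray), 0 where there is no reading.
- vision.camera_params(name): a dict with "intrinsics" (3x3 intrinsics, pixels), "R" (3x3) and "t" (3): a world point X has camera coordinates R X + t. Camera axes: x right, y down, z forward; pixel columns grow to the right and rows downward; lengths in m; the calibration is good to about 2 mm. A picture is of the moment at which its call begins. camera_params takes no time and is no camera call.
- order.sign_off(): hands the job in, once; it reports no verdict.
The state is a dict: "time_s": time; "joints": joint angles; "dq": joint speeds; "effort": joint torques, N m; "eef_pos": TCP position; "tcp_rot": TCP orientation; "ft_force": force on the tool from outside, world axes, zero at the start; "torque": the same for the moment, N m; "gripper_width": finger opening in m.
Only numpy, scipy, OpenCV 4.12 (cv2) and the standard library are available. Lean on these libraries where they do the work, as an engineer would, in place of code of your own. Each camera call takes 0.05 s, during which the arm holds its last target.

## Working session

There is one attempt and no reset: what is moved stays moved. The work goes in short steps, Python scripts to look and compute and a tool call to move; the robot and the scene stay as the last step left them, time stands still between calls to the robot, and variables do not carry over. Pictures are saved under pics/ and viewed, and the job is handed in when it is done.

Besides the shell and the picture viewer there is one more tool, called after "Emit:" by a JSON object that holds its "fn" and its "kwargs", one argument or row to a line. apply_moves: Moves the arm, as the interface text tells. Its arguments: {"type":"object","properties":{"moves":{"type":"array"},"squeeze":{"type":"number"}},"required":["moves"]}

```bash
ls; mkdir -p pics; python3 - <<'E'
from station import manip, vision, order
import cv2,numpy as np
s=manip.observe();print(s, manip.finger_overhang)
for n in("side","top"):
    p,d=vision.read_camera(n);cv2.imwrite(f"pics/{n}0.png",p[:,:,::-1]);np.savez(f"pics/{n}0.npz",p=p,d=d)
    print(n,vision.camera_params(n),d.min(),d.max())
E
```

```text
pics
{'time_s': 0.0, 'joints': array([ 1.18590173e+00,  2.21181473e-01,  1.52759692e+00,  1.50775836e-05,
        1.39471417e+00, -1.26117860e-01]), 'dq': array([0.00079871, 0.0001482 , 0.00070447, 0.00116473, 0.00049375,
       0.00122783]), 'effort': array([-1.12351630e-03, -4.96876216e+01, -3.89416552e+01, -3.47531850e-04,
        1.05464651e-02, -2.22277237e-05]), 'eef_pos': array([0.15971222, 0.60361049, 0.22003444]), 'tcp_rot': array([ 1.29028907e-01,  9.91640378e-01, -9.17236546e-04, -2.47266343e-04]), 'ft_force': array([-0.1228675 , -0.12386016,  0.43649876]), 'torque': array([ 0.00409119,  0.02211867, -0.0434677 ]), 'gripper_width': 0.08537641765865729} 0.019
side {'intrinsics': array([[350.60763001,   0.        , 255.66251537],
       [  0.        , 350.60763001, 196.7860328 ],
       [  0.        ,   0.        ,   1.        ]]), 'R': array([[-0.99522246, -0.09708214, -0.01035929],
       [-0.03360045,  0.44019464, -0.89727348],
       [ 0.09166933, -0.89263864, -0.44135359]]), 't': array([0.5208184 , 0.09340924, 1.26724399])} 0.0 3.999834
top {'intrinsics': array([[442.83268043,   0.        , 254.61105654],
       [  0.        , 442.83268043, 196.48623708],
       [  0.        ,   0.        ,   1.        ]]), 'R': array([[ 1.24402504e-02, -9.99922547e-01,  3.74759534e-04],
       [-9.91846499e-01, -1.23873108e-02, -1.26834838e-01],
       [ 1.26829657e-01,  1.20615321e-03, -9.91923779e-01]]), 't': array([0.01675998, 0.54119945, 1.31784753])} 0.0 2.4541333
```

View pics/side0.png

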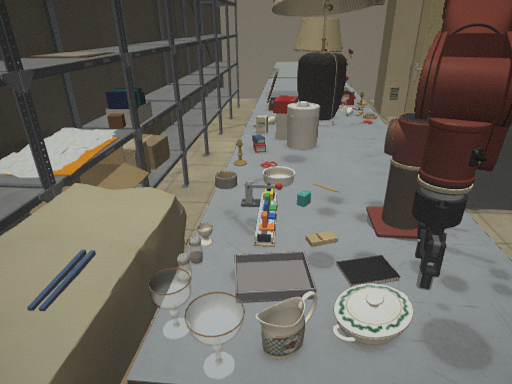

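View pics/top0.png

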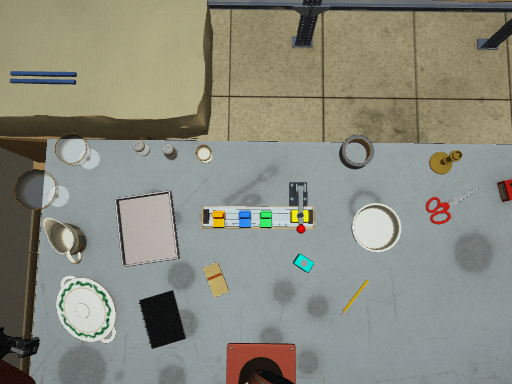

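```bash
cat > h.py <<'E'
import numpy as np, cv2
from station import manip, vision, order
from scipy.spatial.transform import Rotation as Ro
def ray(n,u,v):
    c=vision.camera_params(n);K,R,t=c["intrinsics"],c["R"],c["t"]
    d=R.T@np.linalg.solve(K,[u,v,1.]); return -R.T@t,d
def plane(n,u,v,z):
    o,d=ray(n,u,v); return o+d*(z-o[2])/d[2]
def pt(n,u,v,dep):
    o,d=ray(n,u,v); return o+d*dep
def tri(a,b):
    o1,d1=ray("side",*a);o2,d2=ray("top",*b)
    d1/=np.linalg.norm(d1);d2/=np.linalg.norm(d2)
    s=np.linalg.lstsq(np.c_[d1,-d2],o2-o1,rcond=None)[0]
    p,q=o1+d1*s[0],o2+d2*s[1]; return (p+q)/2,np.linalg.norm(p-q)
def proj(n,X):
    c=vision.camera_params(n);x=c["intrinsics"]@(c["R"]@np.array(X)+c["t"]);return x[:2]/x[2]
def snap(tag):
    r={}
    for n in("side","top"):
        p,d=vision.read_camera(n);np.savez(f"pics/{n}{tag}.npz",p=p,d=d);r[n]=(p,d)
        cv2.imwrite(f"pics/{n}{tag}.png",p[:,:,::-1])
    return r
def load(n,tag):
    z=np.load(f"pics/{n}{tag}.npz");return z["p"],z["d"]
def crop(n,tag,u0,u1,v0,v1,k,out):
    p,_=load(n,tag);c=cv2.resize(p[v0:v1,u0:u1,::-1],None,fx=k,fy=k,interpolation=cv2.INTER_CUBIC);cv2.imwrite(out,c)
def cloud(n,d):
    c=vision.camera_params(n);v,u=np.mgrid[:d.shape[0],:d.shape[1]]
    X=np.stack([u,v,np.ones_like(u)],-1).astype(float)@np.linalg.inv(c["intrinsics"]).T*d[...,None]
    return (X-c["t"])@c["R"]
RANGES=dict(orange=((5,18),150,120),yellow=((22,33),150,110),green=((45,75),120,80),blue=((100,125),120,90),teal=((78,98),120,90),red=((0,3),180,110))
def mask(p,col):
    h=cv2.cvtColor(p,cv2.COLOR_RGB2HSV);(a,b),s,v=RANGES[col]
    return (h[...,0]>=a)&(h[...,0]<=b)&(h[...,1]>=s)&(h[...,2]>=v)
E
python3 - <<'E'
from h import *
crop("top","0",195,325,170,280,6,"pics/t0c.png")
crop("side","0",225,325,170,255,7,"pics/s0c.png")
for n in("side","top"):
    p,d=load(n,"0");C=cloud(n,d)
    box=dict(side=(225,325,170,255),top=(195,325,170,280))[n]
    for c in RANGES:
        m=mask(p,c).astype(np.uint8);mm=np.zeros_like(m);mm[box[2]:box[3],box[0]:box[1]]=m[box[2]:box[3],box[0]:box[1]]
        k,l,st,ce=cv2.connectedComponentsWithStats(mm)
        for i in range(1,k):
            if st[i,4]>15:
                P=C[(l==i)&(d>0)];print(n,c,st[i],ce[i].round(1),np.median(P,0).round(4),P[:,2].max().round(3))
E
```

```text
side orange [260 211  15  20 138] [265.9 223.3] [0.4774 0.1472 0.0475] 0.096
side yellow [269 189   4  14  33] [270.9 195.1] [ 0.4713 -0.0888  0.051 ] 0.064
side green [265 193   4   7  21] [266.7 195.6] [0.4814 0.0041 0.0926] 0.096
side green [269 205   7   5  34] [272.1 207.1] [0.4624 0.0008 0.0441] 0.046
side blue [264 200   5  11  44] [265.8 204.9] [0.4802 0.0671 0.0883] 0.096
side blue [268 213   8   6  45] [271.3 215.5] [0.4621 0.0608 0.0439] 0.049
side teal [298 191  13  10  51] [303.7 194.5] [ 0.3433 -0.1084  0.0489] 0.052
top orange [212 213  13   5  18] [218.  215.7] [0.4736 0.1278 0.092 ] 0.098
top orange [207 272  14   8  42] [213.8 276.2] [0.2992 0.1445 0.0198] 0.026
top yellow [291 210   8  12  78] [294.  215.6] [ 0.4805 -0.0944  0.0614] 0.086
top yellow [303 210   6  12  64] [305.7 215.4] [ 0.4836 -0.1297  0.0626] 0.07
top yellow [212 213  10   4  37] [216.9 214.5] [0.4804 0.132  0.0946] 0.099
top yellow [213 219  11   8  88] [218.  222.5] [0.4594 0.1326 0.0444] 0.052
top green [260 211  12  16 171] [265.2 218.5] [ 0.4719 -0.0088  0.0463] 0.099
top blue [239 211  12  16 182] [244.4 218.5] [0.471  0.0535 0.0459] 0.098
top teal [294 254  20  19 170] [303.6 262.7] [ 0.3425 -0.1249  0.0498] 0.056
top red [297 225   8   8  53] [300.6 228.5] [ 0.442  -0.1109  0.0904] 0.096
```

View pics/t0c.png

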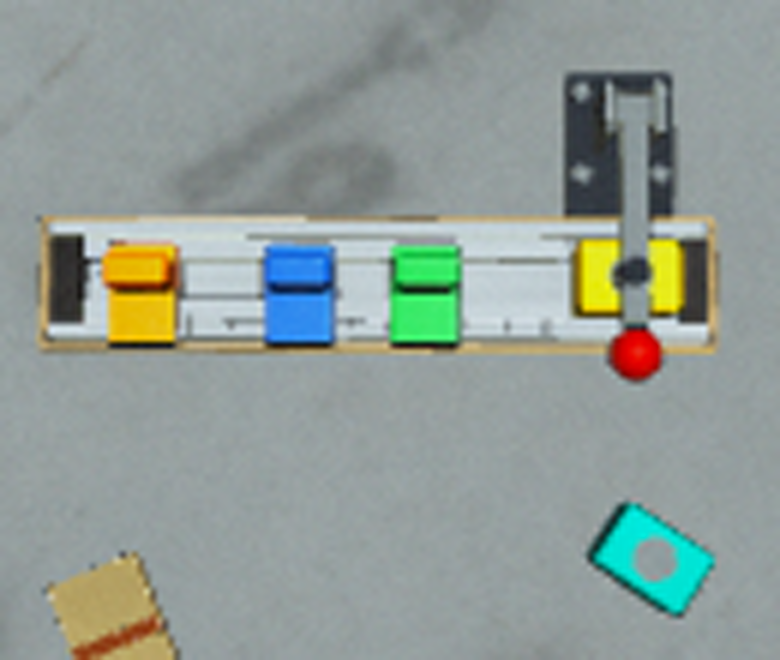

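View pics/s0c.png

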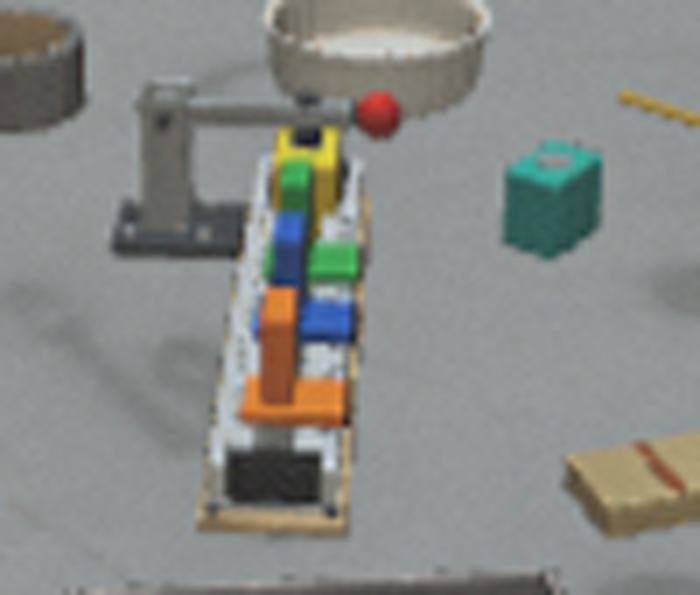

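```bash
python3 - <<'E'
from h import *
p,d=load("top","0");C=cloud("top",d)
V=np.zeros(d.shape,bool);V[195:235,195:320]=1
# stop tops
for c in("orange","blue","green"):
    pass
hi=V&(C[...,2]>0.085)&(d>0)
k,l,st,ce=cv2.connectedComponentsWithStats(hi.astype(np.uint8))
for i in range(1,k):
    if st[i,4]>5:
        P=C[l==i]; print("z>.085",st[i],ce[i].round(1),P.mean(0).round(4),np.median(P[:,2]).round(4),"plane.094",plane("top",*ce[i],0.094).round(4), P.min(0).round(3),P.max(0).round(3))
# rail lip z .033 band
m=V&(abs(C[...,2]-0.033)<0.005)&(d>0)
P=C[m];print(len(P),P.min(0),P.max(0))
r=cv2.minAreaRect(P[:,:2].astype(np.float32)*1000);print("rail lip rect",r)
# board footprint corners
m=V&(C[...,2]>0.006)&(d>0);P=C[m]
r=cv2.minAreaRect(P[(P[:,0]<.53)&(P[:,2]<.05)][:,:2].astype(np.float32)*1000);print("board",r)
# crop-corner board: zoom /6 + offsets
for uv in((40,217),(40,352),(717,217),(716,352)):
    print(uv,plane("top",195+(uv[0]+.5)/6-.5,170+(uv[1]+.5)/6-.5,0.012).round(4))
# keeper top
m=V&mask(p,"yellow")&(C[...,2]>0.05)&(C[...,1]<-.05);P=C[m];print("keeper top",np.median(P,0),P.min(0),P.max(0))
# knob tri
print("knob",tri((225+379/7,170+114/7),(195+635/6,170+355/6)))
# tray
m=(C[...,2]>0.02)&(C[...,2]<0.045)&(d>0);T=np.zeros_like(m);T[180:275,108:188]=1;P=C[m&T]
print("tray",len(P),cv2.minAreaRect(P[:,:2].astype(np.float32)*1000),np.median(P[:,2]))
E
```

```text
z>.085 [298 195   6  29 114] [300.2 208.4] [ 0.5007 -0.1102  0.0882] 0.0878 plane.094 [ 0.5001 -0.1096  0.094 ] [ 0.458 -0.118  0.085] [ 0.54  -0.104  0.096]
z>.085 [212 212  11   6  65] [216.9 214.5] [0.4794 0.1322 0.0932] 0.0932 plane.094 [0.4794 0.1322 0.094 ] [0.472 0.117 0.085] [0.487 0.147 0.099]
z>.085 [239 212  11   6  66] [244.  214.5] [0.4803 0.0536 0.0931] 0.0928 plane.094 [0.4802 0.0536 0.094 ] [0.473 0.039 0.085] [0.488 0.068 0.098]
z>.085 [261 212  11   6  64] [265.8 214.5] [ 0.4811 -0.0098  0.0936] 0.0938 plane.094 [ 0.481  -0.0098  0.094 ] [ 0.473 -0.025  0.088] [0.489 0.004 0.099]
z>.085 [297 225   8   8  45] [300.5 228.4] [ 0.4422 -0.1109  0.0903] 0.0909 plane.094 [ 0.442  -0.1105  0.094 ] [ 0.432 -0.121  0.085] [ 0.452 -0.101  0.096]
968 [ 0.45001003 -0.15213643  0.02806316] [0.511302   0.18081286 0.0379982 ]
rail lip rect ((480.1881103515625, 14.098785400390625), (58.57429504394531, 332.7626953125), 0.6798607707023621)
board ((479.10406494140625, 7.3304901123046875), (361.9605712890625, 100.5915756225586), 89.73957824707031)
(40, 217) [0.5128 0.1884 0.012 ]
(40, 352) [0.4433 0.1865 0.012 ]
(717, 217) [ 0.5172 -0.161   0.012 ]
(716, 352) [ 0.4476 -0.1602  0.012 ]
keeper top [ 0.4815026  -0.10336891  0.06183939] [ 0.46425011 -0.13690107  0.05404189] [ 0.49953248 -0.08535898  0.08640182]
knob (array([ 0.44085242, -0.11303818,  0.07798613]), np.float64(0.0004235938275532904))
tray 553 ((441.7140808105469, 352.5122985839844), (210.61788940429688, 172.2770538330078), 9.177462577819824) 0.03214623107761075
```

```bash
cat >> h.py <<'E'
YAW=0.012
def goal(x,y,z,psi):
    s=manip.observe();R=Ro.from_quat(s["tcp_rot"]);e=s["eef_pos"]
    yv=np.array([np.cos(psi),np.sin(psi),0]);zv=np.array([0,0,-1.]);xv=np.cross(yv,zv)
    G=Ro.from_matrix(np.c_[xv,yv,zv])
    t=R.inv().apply(np.array([x,y,z])-e)/0.3; a=(R.inv()*G).as_rotvec()/(np.pi/2)
    print("move",t.round(3),"turn",a.round(3),"| at",e.round(4),"w",round(s["gripper_width"],4),"F",s["ft_force"].round(1),"t",round(s["time_s"],2),"j",s["joints"].round(2))
E
python3 -c "
from h import *
goal(.441,-.112,.22,np.pi/2+YAW)"
```

```text
move [-1.517 -2.066  0.004] turn [-0.001 -0.    -0.172] | at [0.1597 0.6036 0.2201] w 0.0854 F [ 0.7  1.  -0.4] t 0.1 j [ 1.19  0.22  1.53  0.    1.39 -0.13]
```

Emit:
{"fn": "apply_moves", "kwargs": {
  "moves": [
    [-0.6, -0.82, 0, 0, 0, 0, 1],
    [-0.6, -0.82, 0, 0, 0, 0, 1],
    [-0.6, -0.82, 0, 0, 0, 0, 1],
    [-0.6, -0.82, 0, 0, 0, 0, 1],
    [-0.6, -0.82, 0, 0, 0, 0, 1]
  ]
}}

```text
time_s: 0.52
eef_pos: [0.2355, 0.4081, 0.2199]
tcp_rot: [0.129, 0.992, -0.001, -0.0]
ft_force: [1.4, 0.6, 0.9]
gripper_width: 0.0853
```

Emit:
{"fn": "apply_moves", "kwargs": {
  "moves": [
    [-0.5, -0.68, 0, 0, 0, -0.17, 1],
    [-0.5, -0.68, 0, 0, 0, -0.17, 1],
    [-0.5, -0.68, 0, 0, 0, -0.17, 1],
    [-0.5, -0.68, 0, 0, 0, -0.17, 1],
    [-0.5, -0.68, 0, 0, 0, -0.17, 1]
  ]
}}

```text
time_s: 0.93
eef_pos: [0.3077, 0.2241, 0.2203]
tcp_rot: [-0.005, 1.0, -0.001, -0.0]
ft_force: [1.4, -0.6, 0.2]
gripper_width: 0.0852
```

```bash
python3 -c "
from h import *
goal(.441,-.112,.22,np.pi/2+YAW)"
```

```text
move [-0.433 -1.125  0.003] turn [-0.002 -0.001 -0.001] | at [0.3077 0.2241 0.2203] w 0.0852 F [ 1.4 -0.6  0.2] t 0.93 j [ 0.42 -0.41  2.11 -0.    1.44 -1.16]
```

Emit:
{"fn": "apply_moves", "kwargs": {
  "moves": [
    [-0.433, -1.0, 0, 0, 0, 0, 0.8],
    [-0.433, -1.0, 0, 0, 0, 0, 0.8],
    [-0.433, -1.0, 0, 0, 0, 0, 0.8],
    [-0.433, -1.0, 0, 0, 0, 0, 0.8],
    [-0.433, -1.0, 0, 0, 0, 0, 0.8]
  ]
}}

```text
time_s: 1.35
eef_pos: [0.3922, 0.0332, 0.2208]
tcp_rot: [-0.005, 1.0, -0.001, -0.0]
ft_force: [1.8, 0.2, 0.1]
gripper_width: 0.0681
```

```bash
python3 -c "
from h import *
goal(.441,-.112,.22,np.pi/2+YAW)"
```

```text
move [-0.158 -0.486  0.004] turn [-0.002 -0.    -0.001] | at [0.3922 0.0332 0.2208] w 0.0681 F [1.8 0.2 0.1] t 1.35 j [-0.11 -0.37  2.08 -0.    1.43 -1.69]
```

Emit:
{"fn": "apply_moves", "kwargs": {
  "moves": [
    [-0.158, -0.486, 0, 0, 0, 0, 0.65],
    [-0.158, -0.486, 0, 0, 0, 0, 0.65],
    [-0.158, -0.486, 0, 0, 0, 0, 0.65],
    [-0.158, -0.486, 0, 0, 0, 0, 0.65],
    [-0.158, -0.486, 0.1, 0, 0, 0, 0.65]
  ]
}}

```text
time_s: 1.77
eef_pos: [0.4457, -0.1189, 0.1963]
tcp_rot: [-0.003, 1.0, -0.005, 0.005]
ft_force: [0.8, -0.7, 1.1]
gripper_width: 0.0554
```

```bash
python3 -c "
from h import *
goal(.441,-.112,.08,np.pi/2+YAW)
snap('1');crop('top','1',245,345,170,270,6,'pics/t1c.png');crop('side','1',225,325,140,240,6,'pics/s1c.png')
"
```

```text
move [0.019 0.027 0.387] turn [-0.006  0.006 -0.004] | at [ 0.4457 -0.1189  0.1963] w 0.0554 F [ 0.8 -0.7  1.1] t 1.77 j [-0.43 -0.17  1.97 -0.    1.33 -2.  ]
```

View pics/s1c.png

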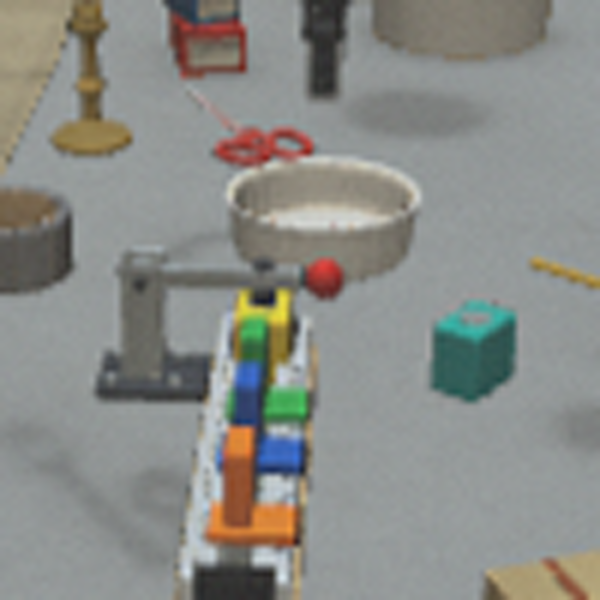

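Emit:
{"fn": "apply_moves", "kwargs": {
  "moves": [
    [0.019, 0.024, 0.2, -0.006, 0.006, -0.004, 0.65],
    [0.019, 0.024, 0.39, -0.006, 0.006, -0.004, 0.65],
    [0.019, 0.024, 0.39, -0.006, 0.006, -0.004, 0.65],
    [0.019, 0.024, 0.39, -0.006, 0.006, -0.004, 0.65],
    [0.019, 0.024, 0.39, -0.006, 0.006, -0.004, 0.65]
  ]
}}

```text
time_s: 2.28
eef_pos: [0.4298, -0.1035, 0.0691]
tcp_rot: [-0.007, 1.0, 0.006, -0.011]
ft_force: [-0.4, 0.1, 1.2]
gripper_width: 0.0557
```

```bash
python3 -c "
from h import *
goal(.441,-.112,.08,np.pi/2+YAW)
snap('2');crop('top','2',245,345,170,270,6,'pics/t2c.png');crop('side','2',225,325,140,240,6,'pics/s2c.png')
"
```

```text
move [-0.036 -0.028 -0.037] turn [ 0.008 -0.014  0.002] | at [ 0.4298 -0.1035  0.0691] w 0.0557 F [-0.4  0.1  1.2] t 2.28 j [-0.42 -0.03  2.1   0.    1.09 -2.  ]
```

View pics/s2c.png

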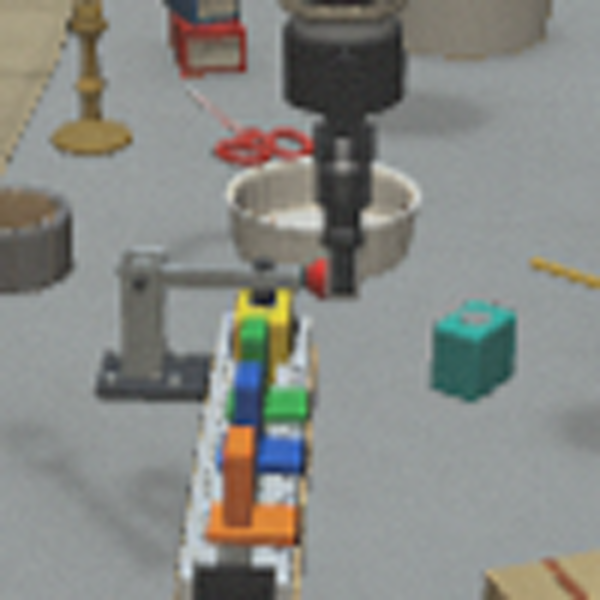

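View pics/t2c.png

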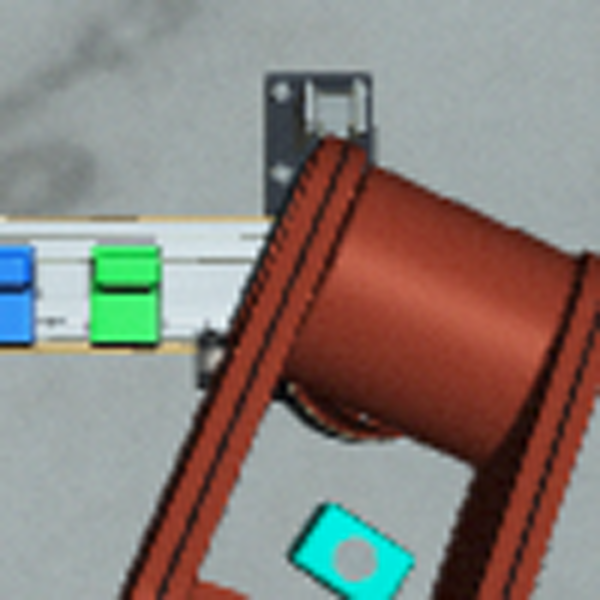

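Emit:
{"fn": "apply_moves", "kwargs": {
  "moves": [
    [-0.036, -0.028, -0.037, 0, 0, 0, 0.65],
    [-0.036, -0.028, -0.037, 0, 0, 0, 0.65],
    [-0.036, -0.028, -0.037, 0, 0, 0, 0.65],
    [-0.036, -0.028, -0.037, 0, 0, 0, 0.65]
  ]
}}

```text
time_s: 2.72
eef_pos: [0.4456, -0.114, 0.0852]
tcp_rot: [-0.007, 1.0, 0.004, -0.006]
ft_force: [0.2, -0.2, -0.0]
gripper_width: 0.0559
```

```bash
python3 -c "
from h import *
goal(.441,-.112,.08,np.pi/2+YAW)
"
```

```text
move [0.015 0.007 0.018] turn [ 0.005 -0.007  0.001] | at [ 0.4456 -0.114   0.0852] w 0.0559 F [ 0.2 -0.2 -0. ] t 2.72 j [-0.42 -0.02  2.06  0.    1.12 -2.01]
```

Emit:
{"fn": "apply_moves", "kwargs": {
  "moves": [
    [0.01, 0.006, 0.01, 0.005, -0.007, 0, 0.5],
    [0.01, 0.006, 0.012, 0.005, -0.007, 0, 0.1],
    [0.01, 0.006, 0.012, 0.005, -0.007, 0, 0.1],
    [0.01, 0.006, 0.012, 0.005, -0.007, 0, 0.1],
    [0.01, 0.006, 0.012, 0.005, -0.007, 0, 0.1]
  ],
  "squeeze": 30
}}

```text
time_s: 3.13
eef_pos: [0.4421, -0.1115, 0.0817]
tcp_rot: [-0.007, 1.0, 0.001, -0.001]
ft_force: [-2.3, 4.2, 4.9]
gripper_width: 0.0083
```

Emit:
{"fn": "apply_moves", "kwargs": {
  "moves": [
    [0, 0, 0, 0, 0, 0, 0.1],
    [0, 0, 0, 0, 0, 0, 0.1]
  ]
}}

```text
time_s: 3.3
eef_pos: [0.4421, -0.1113, 0.0818]
tcp_rot: [-0.007, 1.0, 0.001, -0.001]
ft_force: [-1.3, 2.5, 3.3]
gripper_width: 0.0085
```

```bash
python3 -c "
from h import *
goal(.441,-.112,.08,np.pi/2+YAW)
snap('3');crop('side','3',225,325,140,240,6,'pics/s3c.png')
import math
H=np.array([.5617,.08])
for th in np.arange(0,2.4,.2): print(round(th,2),(H+0.12*np.array([-math.cos(th),math.sin(th)])).round(4))
"
```

```text
move [ 0.004 -0.002  0.006] turn [ 0.001 -0.001  0.001] | at [ 0.4421 -0.1113  0.0818] w 0.0085 F [-1.3  2.5  3.3] t 3.3 j [-0.42 -0.03  2.08  0.    1.1  -2.01]
0.0 [0.4417 0.08  ]
0.2 [0.4441 0.1038]
0.4 [0.4512 0.1267]
0.6 [0.4627 0.1478]
0.8 [0.4781 0.1661]
1.0 [0.4969 0.181 ]
1.2 [0.5182 0.1918]
1.4 [0.5413 0.1983]
1.6 [0.5652 0.1999]
1.8 [0.589  0.1969]
2.0 [0.6116 0.1891]
2.2 [0.6323 0.177 ]
```

View pics/s3c.png

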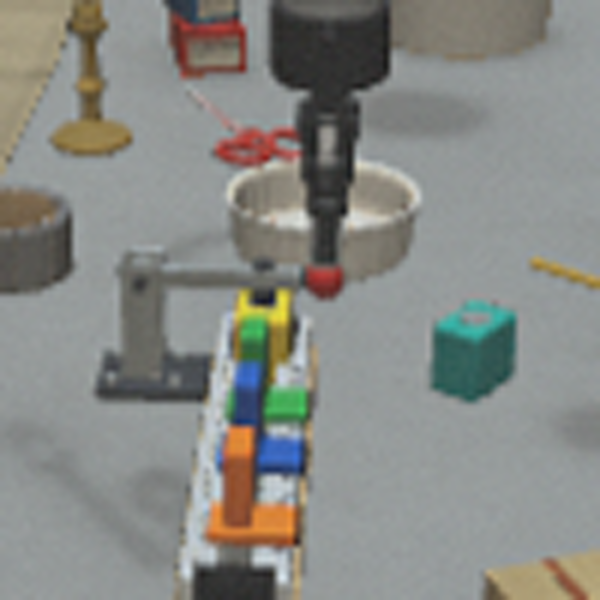

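```bash
python3 -c "
from h import *
for z in(.063,.082,.093): 
  q=proj('side',[.442,-.1,z]);print(z,(q-[225,140])*6, q)
p,d=load('side','3');C=cloud('side',d)
for v in range(178,192): print(v,[tuple(C[v,u].round(3)) for u in (278,279)],p[v,279])
"
```

```text
0.063 [322.22744408 306.93137184] [278.70457401 191.15522864]
0.082 [322.77511688 280.36923645] [278.79585281 186.72820607]
0.093 [323.09528671 264.8409972 ] [278.84921445 184.1401662 ]
178 [(np.float64(0.446), np.float64(-0.093), np.float64(0.121)), (np.float64(0.442), np.float64(-0.094), np.float64(0.121))] [49 50 47]
179 [(np.float64(0.445), np.float64(-0.092), np.float64(0.118)), (np.float64(0.442), np.float64(-0.096), np.float64(0.116))] [53 53 52]
180 [(np.float64(0.445), np.float64(-0.093), np.float64(0.114)), (np.float64(0.442), np.float64(-0.098), np.float64(0.111))] [48 50 49]
181 [(np.float64(0.445), np.float64(-0.098), np.float64(0.107)), (np.float64(0.442), np.float64(-0.097), np.float64(0.108))] [60 59 58]
182 [(np.float64(0.445), np.float64(-0.098), np.float64(0.103)), (np.float64(0.441), np.float64(-0.095), np.float64(0.104))] [53 53 51]
183 [(np.float64(0.445), np.float64(-0.097), np.float64(0.099)), (np.float64(0.441), np.float64(-0.097), np.float64(0.099))] [53 58 58]
184 [(np.float64(0.445), np.float64(-0.1), np.float64(0.094)), (np.float64(0.441), np.float64(-0.1
[... 308 characters left out ...]
53  50]
187 [(np.float64(0.445), np.float64(-0.099), np.float64(0.081)), (np.float64(0.441), np.float64(-0.1), np.float64(0.081))] [128  50  49]
188 [(np.float64(0.445), np.float64(-0.102), np.float64(0.075)), (np.float64(0.441), np.float64(-0.097), np.float64(0.078))] [104  47  42]
189 [(np.float64(0.445), np.float64(-0.103), np.float64(0.071)), (np.float64(0.441), np.float64(-0.098), np.float64(0.073))] [105  75  72]
190 [(np.float64(0.449), np.float64(-0.233), np.float64(0.006)), (np.float64(0.445), np.float64(-0.242), np.float64(0.001))] [143 144 145]
191 [(np.float64(0.449), np.float64(-0.233), np.float64(0.001)), (np.float64(0.445), np.float64(-0.233), np.float64(0.001))] [148 155 155]
```

```bash
python3 -c "
from h import *
for t,cx in(('0',0),('1',.4457),('2',.4298),('3',.4421)):
  for n in('side','top'):
    p,d=load(n,t);C=cloud(n,d)
    dark=(p.max(-1)<75)
    if t=='0': m=dark&(abs(C[...,0]-.16)<.06)&(abs(C[...,1]-.604)<.08)&(C[...,2]>.12)&(C[...,2]<.35)
    else: m=dark&(abs(C[...,0]-cx)<.02)&(abs(C[...,1]+.112)<.07)&(C[...,2]>.068)&(C[...,2]<.3)
    P=C[m]
    if len(P): print(t,n,len(P),P.min(0).round(3),P.max(0).round(3),np.sort(P[:,2])[:6].round(3))
crop('side','0',395,475,200,300,6,'pics/s0g.png')
"
```

```text
0 side 1229 [0.14  0.531 0.244] [0.191 0.679 0.35 ] [0.244 0.245 0.245 0.245 0.245 0.246]
0 top 466 [0.129 0.529 0.241] [0.182 0.645 0.35 ] [0.241 0.245 0.247 0.247 0.248 0.249]
1 side 120 [ 0.43  -0.15   0.077] [ 0.459 -0.05   0.299] [0.077 0.082 0.217 0.218 0.218 0.222]
1 top 2 [ 0.428 -0.086  0.275] [ 0.446 -0.059  0.297] [0.275 0.297]
2 side 306 [ 0.41  -0.159  0.091] [ 0.45  -0.042  0.3  ] [0.091 0.094 0.094 0.095 0.097 0.097]
2 top 30 [ 0.41  -0.079  0.155] [ 0.445 -0.043  0.297] [0.155 0.16  0.16  0.175 0.18  0.185]
3 side 323 [ 0.422 -0.14   0.08 ] [ 0.462 -0.046  0.297] [0.08  0.082 0.098 0.099 0.099 0.103]
3 top 13 [ 0.423 -0.08   0.183] [ 0.454 -0.051  0.258] [0.183 0.185 0.185 0.186 0.187 0.188]
```

View pics/s0g.png

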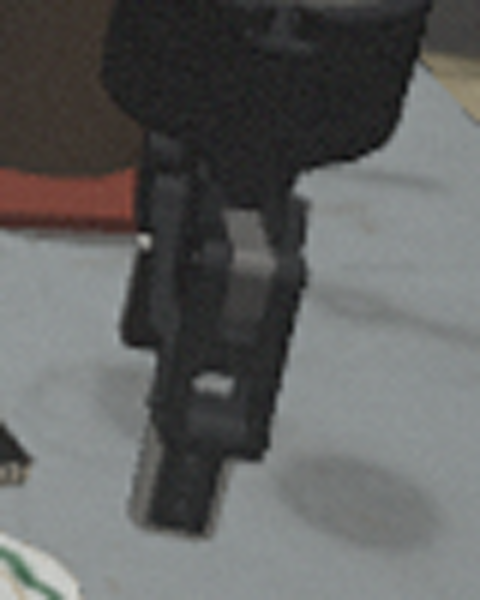

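```bash
python3 -c "
from h import *
p,d=load('side','0');C=cloud('side',d)
m=(abs(C[...,0]-.16)<.06)&(abs(C[...,1]-.604)<.08)&(C[...,2]>.12)&(C[...,2]<.35)&(d>0)
P=C[m];print(np.sort(P[:,2])[:12].round(3),P[P[:,2]<.24].mean(0),len(P[P[:,2]<.24]))
for v in range(278,292): print(v,C[v,424].round(3),p[v,424])
for t in '123':
  p,d=load('side',t);C=cloud('side',d);cx=dict(zip('123',(.4457,.4298,.4421)))[t]
  m=(abs(C[...,0]-cx)<.02)&(C[...,1]<-.06)&(C[...,1]>-.2)&(C[...,2]>.06)&(C[...,2]<.3)&(p[...,0]<p[...,1]+25)
  P=C[m];print(t,np.sort(P[:,2])[:10].round(3))
crop('side','2',265,300,160,200,16,'pics/s2z.png')
"
```

```text
[0.243 0.243 0.243 0.244 0.244 0.244 0.245 0.245 0.245 0.245 0.245 0.245] [nan nan nan] 0
278 [0.177 0.655 0.269] [45 46 43]
279 [0.177 0.656 0.268] [41 45 43]
280 [0.176 0.655 0.265] [46 46 48]
281 [0.177 0.657 0.264] [43 47 46]
282 [0.175 0.655 0.261] [42 44 42]
283 [0.173 0.652 0.256] [45 45 47]
284 [0.174 0.654 0.256] [53 55 55]
285 [0.175 0.656 0.256] [48 48 50]
286 [0.175 0.658 0.255] [45 43 42]
287 [0.174 0.656 0.251] [37 40 41]
288 [0.171 0.651 0.245] [73 73 73]
289 [0.17  0.651 0.243] [113 114 113]
290 [0.033 0.366 0.003] [139 143 143]
291 [0.033 0.367 0.001] [138 145 147]
1 [0.061 0.076 0.077 0.081 0.082 0.082 0.085 0.086 0.086 0.086]
2 [0.085 0.086 0.086 0.086 0.087 0.087 0.09  0.09  0.091 0.094]
3 [0.079 0.08  0.082 0.082 0.085 0.087 0.088 0.097 0.098 0.098]<string>:5: RuntimeWarning: Mean of empty slice.
  ret = um.true_divide(
```

View pics/s2z.png

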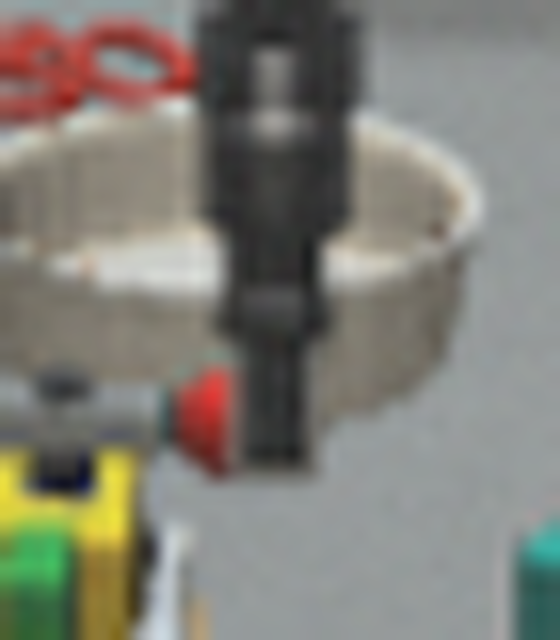

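Emit:
{"fn": "apply_moves", "kwargs": {
  "moves": [
    [0, 0, 0, 0, 0, 0, 0.6],
    [0, 0, 0, 0, 0, 0, 0.6],
    [0, 0, 0, 0, 0, 0, 0.6],
    [0, 0, 0, 0, 0, 0, 0.6],
    [0.004, -0.002, 0.03, 0, 0, 0, 0.6]
  ]
}}

```text
time_s: 3.82
eef_pos: [0.4423, -0.1126, 0.074]
tcp_rot: [-0.007, 1.0, 0.0, 0.001]
ft_force: [0.2, -0.3, -0.1]
gripper_width: 0.0514
```

Emit:
{"fn": "apply_moves", "kwargs": {
  "moves": [
    [0.0, 0, 0.03, 0, 0, 0, 0.6],
    [0.0, 0, 0.06, 0, 0, 0, 0.6],
    [0, 0, 0.07, 0, 0, 0, 0.6],
    [0, 0, 0.07, 0, 0, 0, 0.6],
    [0, 0, 0.07, 0, 0, 0, 0.6]
  ]
}}

```text
time_s: 4.23
eef_pos: [0.442, -0.1124, 0.0524]
tcp_rot: [-0.007, 1.0, 0.0, 0.0]
ft_force: [-0.1, -0.4, -0.3]
gripper_width: 0.0509
```

```bash
python3 -c "
from h import *
goal(.441,-.112,.051,np.pi/2+YAW)
snap('4');crop('side','4',255,310,150,205,11,'pics/s4c.png')
p,d=load('side','4');C=cloud('side',d)
for u in(278,280):print([(v,C[v,u].round(3).tolist()) for v in range(184,196)])
"
```

```text
move [0.003 0.001 0.005] turn [0.001 0.    0.001] | at [ 0.442  -0.1124  0.0524] w 0.0509 F [-0.1 -0.4 -0.3] t 4.23 j [-0.42  0.01  2.1   0.    1.03 -2.01]
[(184, [0.444, -0.074, 0.105]), (185, [0.444, -0.074, 0.101]), (186, [0.444, -0.07, 0.099]), (187, [0.444, -0.072, 0.094]), (188, [0.444, -0.072, 0.09]), (189, [0.444, -0.071, 0.086]), (190, [0.444, -0.078, 0.078]), (191, [0.444, -0.077, 0.074]), (192, [0.444, -0.084, 0.067]), (193, [0.448, -0.218, -0.002]), (194, [0.448, -0.205, 0.0]), (195, [0.447, -0.196, -0.0])]
[(184, [0.437, -0.068, 0.108]), (185, [0.437, -0.076, 0.1]), (186, [0.437, -0.074, 0.097]), (187, [0.437, -0.074, 0.093]), (188, [0.437, -0.074, 0.089]), (189, [0.437, -0.076, 0.083]), (190, [0.436, -0.075, 0.08]), (191, [0.436, -0.076, 0.075]), (192, [0.436, -0.078, 0.07]), (193, [0.44, -0.213, 0.001]), (194, [0.439, -0.206, -0.0]), (195, [0.439, -0.195, 0.0])]
```

View pics/s4c.png

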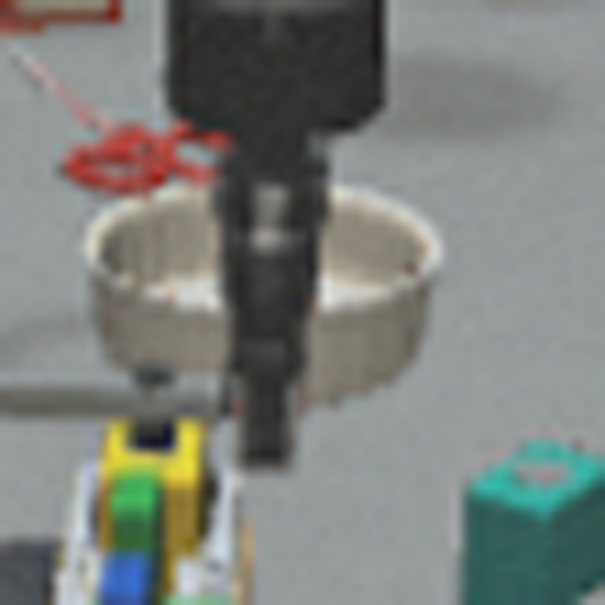

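Emit:
{"fn": "apply_moves", "kwargs": {
  "moves": [
    [0.003, 0, 0.005, 0, 0, 0, 0.1],
    [0.003, 0, 0.005, 0, 0, 0, 0.1],
    [0.003, 0, 0.005, 0, 0, 0, 0.1],
    [0.003, 0, 0.005, 0, 0, 0, 0.1],
    [0.003, 0, 0.005, 0, 0, 0, 0.1]
  ],
  "squeeze": 30
}}

```text
time_s: 4.75
eef_pos: [0.4418, -0.111, 0.0521]
tcp_rot: [-0.007, 1.0, 0.002, 0.001]
ft_force: [-0.4, 7.7, 5.7]
gripper_width: 0.0243
```

```bash
python3 -c "
from h import *
goal(.441,-.112,.051,np.pi/2+YAW)
"
```

```text
move [ 0.003 -0.003  0.004] turn [0.002 0.001 0.001] | at [ 0.4418 -0.111   0.0521] w 0.0243 F [-0.4  7.7  5.7] t 4.75 j [-0.42  0.01  2.1   0.    1.03 -2.01]
```

Emit:
{"fn": "apply_moves", "kwargs": {
  "moves": [
    [-0.008, 0, -0.079, 0, 0, 0, 0.1],
    [-0.032, 0, -0.156, 0, 0, 0, 0.1],
    [-0.07, 0, -0.226, 0, 0, 0, 0.1],
    [-0.121, 0, -0.287, 0, 0, 0, 0.1],
    [-0.121, 0, -0.287, 0, 0, 0, 0.1]
  ]
}}

```text
time_s: 5.17
eef_pos: [0.4814, -0.1106, 0.1427]
tcp_rot: [-0.007, 1.0, 0.002, 0.004]
ft_force: [-5.5, 3.1, 5.4]
gripper_width: 0.024
```

```bash
cat >> h.py <<'E'
HX,HZ=.5617,.08
def arc(ths,zb=-.029,psi=np.pi/2+YAW):
    s=manip.observe();R=Ro.from_quat(s["tcp_rot"]);e=s["eef_pos"]
    print("now",e.round(4),"th~",round(np.arctan2(e[2]-zb-HZ,HX-e[0]),3),"r",round(np.hypot(e[2]-zb-HZ,HX-e[0]),4),"w",s["gripper_width"].round(4),"F",s["ft_force"].round(1))
    for th in ths:
        g=np.array([HX-.12*np.cos(th),e[1],HZ+zb+.12*np.sin(th)]);print(th,(R.inv().apply(g-e)/.3).round(3))
E
python3 -c "
from h import *
arc([.8,1.0,1.2,1.4,1.6,1.8,2.0,2.2])"
```

```text
Traceback (most recent call last):
  File "h.py", line 46, in arc
    print("now",e.round(4),"th~",round(np.arctan2(e[2]-zb-HZ,HX-e[0]),3),"r",round(np.hypot(e[2]-zb-HZ,HX-e[0]),4),"w",s["gripper_width"].round(4),"F",s["ft_force"].round(1))
                                                                                                                       ^^^^^^^^^^^^^^^^^^^^^^^^
AttributeError: 'float' object has no attribute 'round'
```

```bash
sed -i 's/s\["gripper_width"\].round(4)/round(s["gripper_width"],4)/' h.py
python3 -c "
from h import *
arc([.8,1.0,1.2,1.4,1.6,1.8,2.0,2.2])"
```

```text
now [ 0.4814 -0.1106  0.1427] th~ 0.852 r 0.1218 w 0.024 F [-5.5  3.1  5.4]
0.8 [0.011 0.    0.018]
1.0 [-0.052 -0.001 -0.031]
1.2 [-0.123 -0.001 -0.066]
1.4 [-0.2   -0.003 -0.087]
1.6 [-0.28  -0.004 -0.092]
1.8 [-0.359 -0.005 -0.081]
2.0 [-0.434 -0.006 -0.055]
2.2 [-0.503 -0.007 -0.014]
```

Emit:
{"fn": "apply_moves", "kwargs": {
  "moves": [
    [-0.052, 0, -0.031, 0, 0, 0, 0.1],
    [-0.123, 0, -0.066, 0, 0, 0, 0.1],
    [-0.2, 0, -0.087, 0, 0, 0, 0.1],
    [-0.28, 0, -0.092, 0, 0, 0, 0.1],
    [-0.28, 0, -0.092, 0, 0, 0, 0.1]
  ]
}}

```text
time_s: 5.58
eef_pos: [0.5689, -0.1097, 0.1724]
tcp_rot: [-0.007, 1.0, 0.001, 0.006]
ft_force: [-2.2, 0.2, 9.7]
gripper_width: 0.0237
```

```bash
python3 -c "
from h import *
arc([1.6,1.8,2.0,2.1,2.2])"
```

```text
now [ 0.5689 -0.1097  0.1724] th~ 1.63 r 0.1216 w 0.0237 F [-2.2  0.2  9.7]
1.6 [0.012 0.    0.005]
1.8 [-0.067 -0.001  0.016]
2.0 [-0.142 -0.002  0.043]
2.1 [-0.177 -0.003  0.061]
2.2 [-0.21  -0.003  0.084]
```

Emit:
{"fn": "apply_moves", "kwargs": {
  "moves": [
    [-0.067, 0, 0.014, 0, 0, 0, 0.1],
    [-0.142, 0, 0.04, 0, 0, 0, 0.1],
    [-0.177, 0, 0.059, 0, 0, 0, 0.1],
    [-0.21, 0, 0.082, 0, 0, 0, 0.1],
    [-0.21, 0, 0.082, 0, 0, 0, 0.1]
  ]
}}

```text
time_s: 6.0
eef_pos: [0.6351, -0.1092, 0.1494]
tcp_rot: [-0.007, 1.0, 0.001, 0.009]
ft_force: [3.4, -0.4, 5.5]
gripper_width: 0.0237
```

Emit:
{"fn": "apply_moves", "kwargs": {
  "moves": [
    [0, 0, 0, 0, 0, 0, 0.6],
    [0, 0, 0, 0, 0, 0, 0.7],
    [0, 0, 0, 0, 0, 0, 0.7],
    [0, 0, 0, 0, 0, 0, 0.7]
  ]
}}

```text
time_s: 6.33
eef_pos: [0.6344, -0.1091, 0.1491]
tcp_rot: [-0.007, 1.0, 0.001, 0.008]
ft_force: [-0.4, -0.7, 0.5]
gripper_width: 0.0596
```

```bash
python3 -c "
from h import *
arc([2.2])
snap('5');crop('side','5',195,325,120,220,6,'pics/s5c.png')"
```

```text
now [ 0.6344 -0.1091  0.1491] th~ 2.208 r 0.122 w 0.0596 F [-0.4 -0.7  0.5]
2.2 [0.007 0.    0.003]
```

View pics/s5c.png

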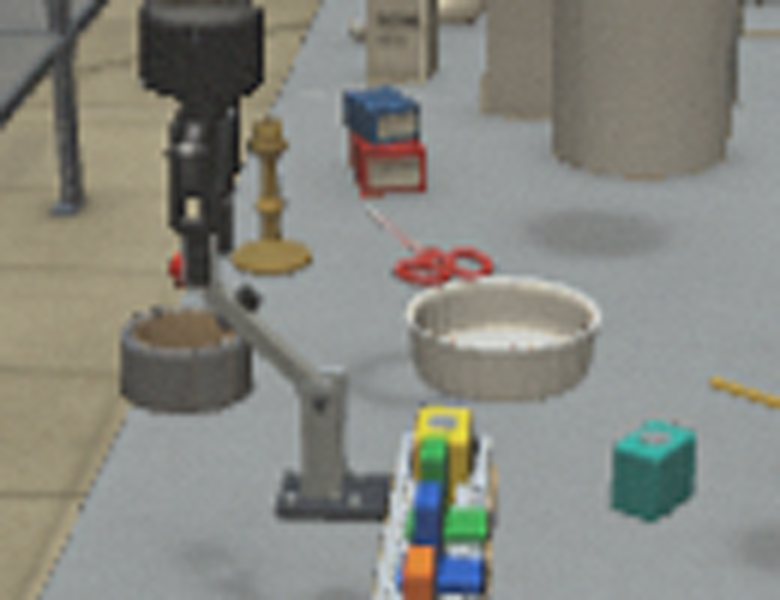

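Emit:
{"fn": "apply_moves", "kwargs": {
  "moves": [
    [0, 0, -0.13, 0, 0, 0, 0.7],
    [0, 0, -0.2, 0, 0, 0, 0.7],
    [0, 0, -0.2, 0, 0, 0.2, 0.7],
    [0.3, 0, -0.2, 0, 0, 0.5, 0.7],
    [0.45, 0, -0.2, 0, 0, 0.5, 0.7]
  ]
}}

```text
time_s: 6.85
eef_pos: [0.5499, -0.1104, 0.2064]
tcp_rot: [0.182, 0.983, 0.002, 0.007]
ft_force: [-0.7, -0.5, 0.6]
gripper_width: 0.0597
```

```bash
python3 -c "
from h import *
goal(.4817,-.111,.15,YAW)"
```

```text
move [ 0.214 -0.084  0.185] turn [0.009 0.004 0.76 ] | at [ 0.5499 -0.1104  0.2064] w 0.0597 F [-0.7 -0.5  0.6] t 6.85 j [-0.34  0.07  1.73  0.01  1.34 -1.55]
```

Emit:
{"fn": "apply_moves", "kwargs": {
  "moves": [
    [0.214, -0.084, 0.1, 0.009, 0.004, 0.4, 0.7],
    [0.214, -0.084, 0.15, 0.009, 0.004, 0.4, 0.7],
    [0.214, -0.084, 0.15, 0.009, 0.004, 0.4, 0.7],
    [0.214, -0.084, 0.15, 0.009, 0.004, 0.4, 0.7],
    [0.214, -0.084, 0.15, 0.009, 0.004, 0.4, 0.7]
  ]
}}

```text
time_s: 7.27
eef_pos: [0.4799, -0.1106, 0.1594]
tcp_rot: [0.476, 0.88, -0.002, 0.001]
ft_force: [-0.1, -0.3, 0.3]
gripper_width: 0.0596
```

Emit:
{"fn": "apply_moves", "kwargs": {
  "moves": [
    [0, 0, 0, 0, 0, 0.36, 0.7],
    [0, 0, 0, 0, 0, 0.36, 0.7],
    [0, 0, 0, 0, 0, 0.36, 0.7],
    [0, 0, 0, 0, 0, 0.36, 0.7],
    [0, 0, 0, 0, 0, 0.36, 0.7]
  ]
}}

```text
time_s: 7.68
eef_pos: [0.4797, -0.1106, 0.1595]
tcp_rot: [0.705, 0.71, -0.002, 0.001]
ft_force: [-0.7, 1.2, -0.8]
gripper_width: 0.0598
```

```bash
python3 -c "
from h import *
goal(.4817,-.111,.027,YAW)
snap('6');p,d=load('top','6');C=cloud('top',d)
m=mask(p,'yellow')&(C[...,1]<-.05)&(C[...,1]>-.2)&(C[...,2]>.05);P=C[m];print(len(P),P.min(0),P.max(0),np.median(P,0))
crop('top','6',195,345,160,270,5,'pics/t6c.png');crop('side','6',205,325,120,220,6,'pics/s6c.png')"
```

```text
move [0.    0.007 0.442] turn [-0.     0.003 -0.003] | at [ 0.4797 -0.1106  0.1595] w 0.0598 F [-0.7  1.2 -0.8] t 7.68 j [-0.38 -0.05  1.93 -0.    1.26 -0.39]
46 [ 0.45248453 -0.10941504  0.05658574] [ 0.49237954 -0.07484566  0.31020304] [ 0.4714799  -0.09476369  0.06253501]
```

View pics/t6c.png

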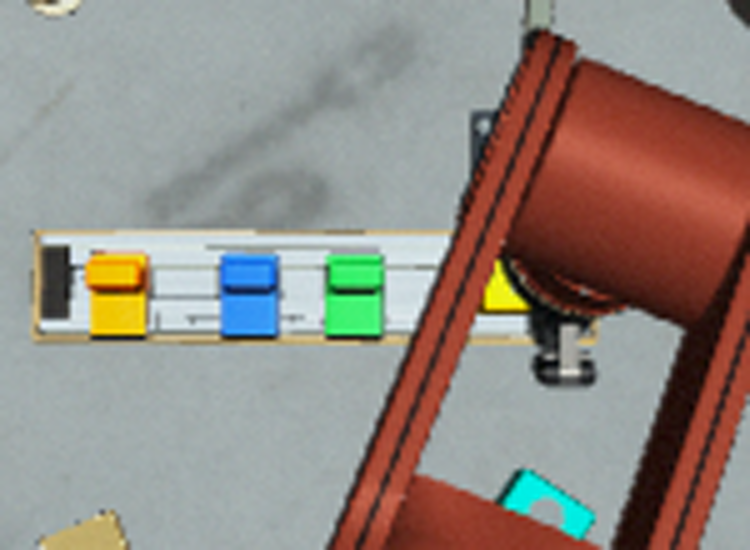

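View pics/s6c.png

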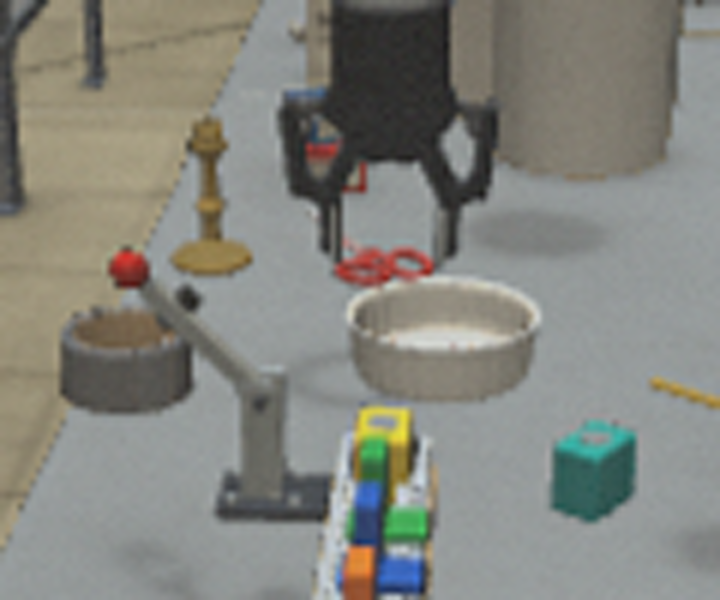

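Emit:
{"fn": "apply_moves", "kwargs": {
  "moves": [
    [0, 0.006, 0.13, 0, 0.003, -0.003, 0.7],
    [0, 0.006, 0.26, 0, 0.003, -0.003, 0.7],
    [0, 0.006, 0.36, 0, 0.003, -0.003, 0.7],
    [0, 0.006, 0.36, 0, 0.003, -0.003, 0.7],
    [0, 0.006, 0.36, 0, 0.003, -0.003, 0.7]
  ]
}}

```text
time_s: 8.2
eef_pos: [0.4798, -0.1103, 0.0502]
tcp_rot: [0.7, 0.714, -0.001, -0.002]
ft_force: [1.0, 0.1, 1.5]
gripper_width: 0.0598
```

```bash
python3 -c "
from h import *
goal(.4817,-.111,.027,YAW)
snap('7');crop('side','7',225,325,140,220,7,'pics/s7c.png')"
```

```text
move [-0.003  0.007  0.077] turn [-0.003 -0.002  0.005] | at [ 0.4798 -0.1103  0.0502] w 0.0598 F [1.  0.1 1.5] t 8.2 j [-0.39  0.11  2.    0.    1.04 -0.41]
```

View pics/s7c.png

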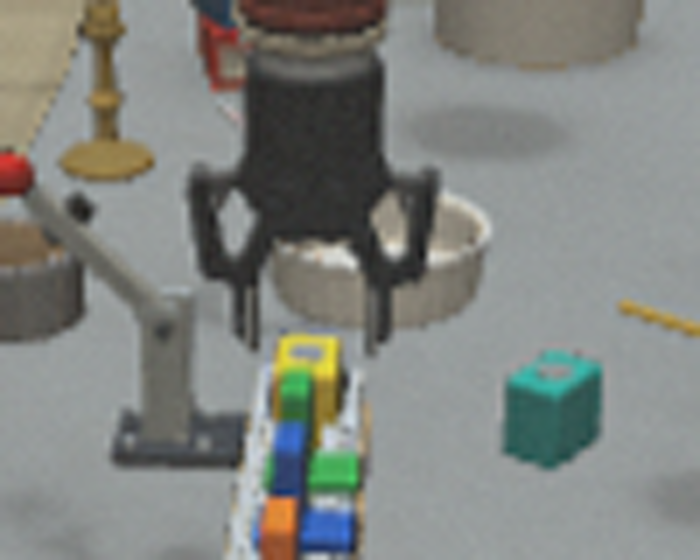

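Emit:
{"fn": "apply_moves", "kwargs": {
  "moves": [
    [-0.002, 0.005, 0.05, -0.003, -0.002, 0.004, 0.6],
    [-0.002, 0.005, 0.073, -0.003, -0.002, 0.004, 0.6],
    [-0.002, 0.005, 0.073, -0.003, -0.002, 0.004, 0.6],
    [-0.002, 0.005, 0.073, -0.003, -0.002, 0.004, 0.6]
  ]
}}

```text
time_s: 8.63
eef_pos: [0.4851, -0.1123, 0.0327]
tcp_rot: [0.703, 0.712, 0.001, 0.004]
ft_force: [0.3, 0.4, -0.0]
gripper_width: 0.0511
```

Emit:
{"fn": "apply_moves", "kwargs": {
  "moves": [
    [0, 0, 0, 0, 0, 0, 0.2],
    [0, 0, 0, 0, 0, 0, 0.2],
    [0, 0, 0, 0, 0, 0, 0.2],
    [0, 0, 0, 0, 0, 0, 0.2]
  ],
  "squeeze": 40
}}

```text
time_s: 8.97
eef_pos: [0.4861, -0.1128, 0.0341]
tcp_rot: [0.703, 0.712, 0.002, 0.005]
ft_force: [-0.9, 0.6, 6.3]
gripper_width: 0.0347
```

```bash
python3 -c "
from h import *
goal(.4817,-.111,.027,YAW)
snap('8');crop('side','8',225,325,140,220,7,'pics/s8c.png')"
```

```text
move [ 0.006 -0.015  0.024] turn [0.006 0.003 0.001] | at [ 0.4861 -0.1128  0.0341] w 0.0347 F [-0.9  0.6  6.3] t 8.97 j [-0.39  0.14  2.   -0.    0.99 -0.4 ]
```

View pics/s8c.png

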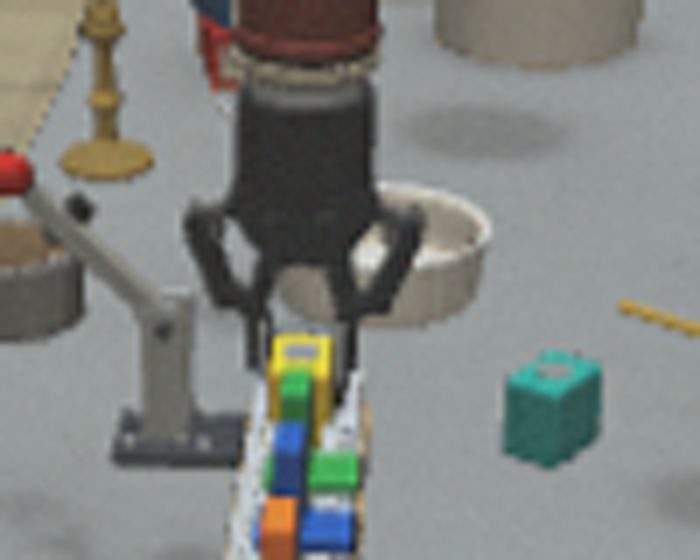

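Emit:
{"fn": "apply_moves", "kwargs": {
  "moves": [
    [0, 0, -0.08, 0, 0, 0, 0.2],
    [0, 0, -0.18, 0, 0, 0, 0.2],
    [0, 0, -0.3, 0, 0, 0, 0.2],
    [0, 0, -0.4, 0, 0, 0, 0.2],
    [0, 0, -0.4, 0, 0, 0, 0.2]
  ]
}}

```text
time_s: 9.48
eef_pos: [0.489, -0.1138, 0.1614]
tcp_rot: [0.702, 0.712, 0.004, 0.011]
ft_force: [1.0, -0.1, -0.6]
gripper_width: 0.0351
```

```bash
python3 -c "
from h import *
goal(.37,0,.15,YAW)
snap('9');crop('side','9',225,325,120,220,6,'pics/s9c.png')"
```

```text
move [ 0.385 -0.392  0.026] turn [0.013 0.006 0.001] | at [ 0.489  -0.1138  0.1614] w 0.0351 F [ 1.  -0.1 -0.6] t 9.48 j [-0.39 -0.04  1.92 -0.    1.24 -0.4 ]
```

View pics/s9c.png

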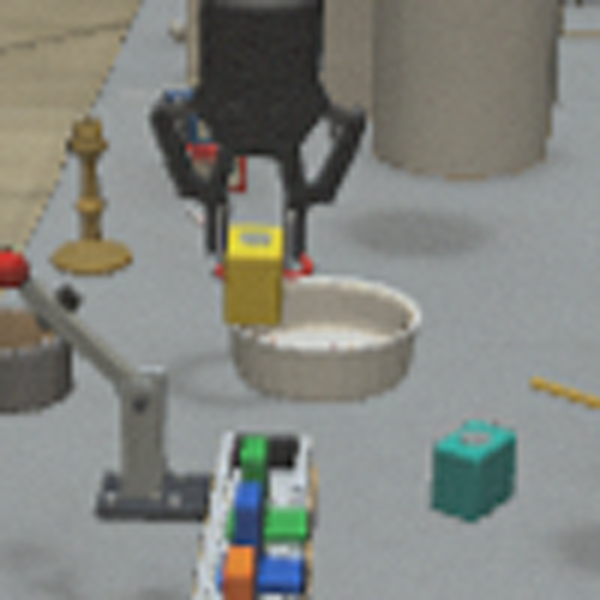

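Emit:
{"fn": "apply_moves", "kwargs": {
  "moves": [
    [0.13, -0.13, 0.02, 0.006, 0.003, 0, 0.2],
    [0.26, -0.26, 0.02, 0.013, 0.006, 0, 0.2],
    [0.385, -0.39, 0.02, 0.013, 0.006, 0, 0.2],
    [0.385, -0.39, 0.02, 0.013, 0.006, 0, 0.2],
    [0.385, -0.39, 0.02, 0.013, 0.006, 0, 0.2]
  ]
}}

```text
time_s: 10.0
eef_pos: [0.3609, 0.0053, 0.1437]
tcp_rot: [0.702, 0.713, -0.003, -0.008]
ft_force: [0.2, -0.6, -2.0]
gripper_width: 0.035
```

```bash
python3 -c "
from h import *
goal(.37,0,.0235,YAW)
"
```

```text
move [-0.021  0.036  0.4  ] turn [-0.01  -0.004  0.002] | at [0.3609 0.0053 0.1437] w 0.035 F [ 0.2 -0.6 -2. ] t 10.0 j [-0.21 -0.38  2.24  0.    1.3  -0.22]
```

Emit:
{"fn": "apply_moves", "kwargs": {
  "moves": [
    [-0.01, 0.02, 0.13, -0.01, -0.004, 0, 0.2],
    [-0.01, 0.02, 0.25, -0.01, -0.004, 0, 0.2],
    [-0.01, 0.02, 0.35, -0.01, -0.004, 0, 0.2],
    [-0.01, 0.02, 0.35, -0.01, -0.004, 0, 0.2],
    [-0.01, 0.02, 0.35, -0.01, -0.004, 0, 0.2]
  ]
}}

```text
time_s: 10.42
eef_pos: [0.3623, 0.0037, 0.0365]
tcp_rot: [0.702, 0.713, -0.002, -0.003]
ft_force: [0.5, -0.1, -0.9]
gripper_width: 0.0349
```

```bash
python3 -c "
from h import *
goal(.368,0,.0225,YAW)
"
```

```text
move [-0.013  0.019  0.046] turn [-0.004 -0.001  0.002] | at [0.3623 0.0037 0.0365] w 0.0349 F [ 0.5 -0.1 -0.9] t 10.42 j [-0.21 -0.2   2.33  0.    1.02 -0.22]
```

Emit:
{"fn": "apply_moves", "kwargs": {
  "moves": [
    [0, 0, 0.02, -0.004, 0, 0, 0.2],
    [0, 0, 0.046, -0.004, 0, 0, 0.2],
    [0, 0, 0.048, -0.004, 0, 0, 0.2],
    [0, 0, 0.048, -0.004, 0, 0, 0.2],
    [0, 0, 0.048, -0.004, 0, 0, 0.2]
  ]
}}

```text
time_s: 10.83
eef_pos: [0.3628, 0.0036, 0.0227]
tcp_rot: [0.702, 0.713, 0.001, -0.0]
ft_force: [0.5, -0.9, -1.5]
gripper_width: 0.0351
```

Emit:
{"fn": "apply_moves", "kwargs": {
  "moves": [
    [0, 0, 0, 0, 0, 0, 0.6],
    [0, 0, 0, 0, 0, 0, 0.6],
    [0, 0, 0, 0, 0, 0, 0.6],
    [0, 0, 0, 0, 0, 0, 0.6]
  ]
}}

```text
time_s: 11.17
eef_pos: [0.3631, 0.0035, 0.023]
tcp_rot: [0.702, 0.713, 0.001, -0.0]
ft_force: [-0.3, -0.4, 0.2]
gripper_width: 0.0514
```

Emit:
{"fn": "apply_moves", "kwargs": {
  "moves": [
    [0, 0, -0.13, 0, 0, 0, 0.6],
    [0, 0, -0.26, 0, 0, 0, 0.6],
    [0, 0, -0.4, 0, 0, 0, 0.6],
    [0, 0, -0.42, 0, 0, 0, 0.6],
    [0, 0, -0.42, 0, 0, 0, 0.6]
  ]
}}

```text
time_s: 11.58
eef_pos: [0.3658, 0.0027, 0.1527]
tcp_rot: [0.702, 0.713, 0.003, 0.003]
ft_force: [-0.1, -0.3, -0.5]
gripper_width: 0.051
```

```bash
python3 -c "
from h import *
goal(.481,-.0098,.12,YAW)
snap('10');crop('side','10',205,345,120,240,5,'pics/s10c.png')"
```

```text
move [-0.048  0.382  0.112] turn [0.006 0.    0.002] | at [0.3658 0.0027 0.1527] w 0.051 F [-0.1 -0.3 -0.5] t 11.58 j [-0.21 -0.4   2.24  0.    1.3  -0.23]
```

View pics/s10c.png

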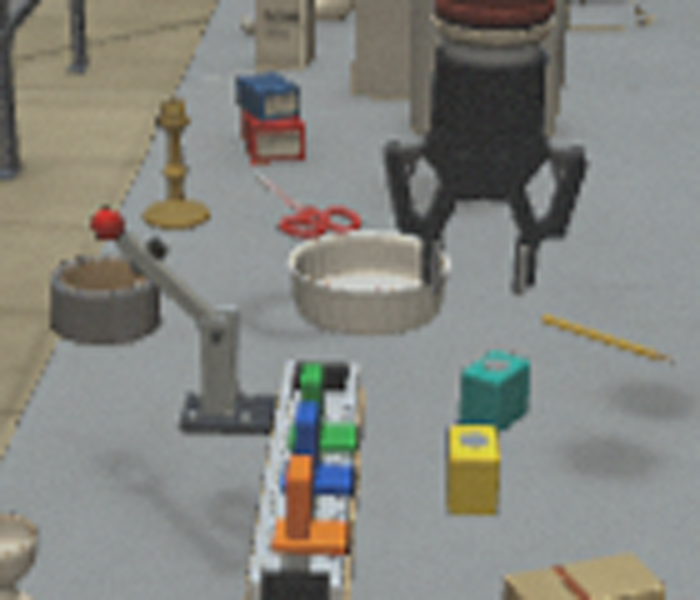

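Emit:
{"fn": "apply_moves", "kwargs": {
  "moves": [
    [-0.04, 0.13, 0.03, 0.006, 0, 0, 0.6],
    [-0.048, 0.26, 0.06, 0.006, 0, 0.002, 0.6],
    [-0.048, 0.382, 0.08, 0.006, 0, 0.002, 0.6],
    [-0.048, 0.382, 0.08, 0.006, 0, 0.002, 0.6],
    [-0.048, 0.382, 0.08, 0.006, 0, 0.002, 0.6]
  ]
}}

```text
time_s: 12.1
eef_pos: [0.4757, -0.0088, 0.12]
tcp_rot: [0.703, 0.711, -0.005, -0.007]
ft_force: [-0.7, 0.3, 0.6]
gripper_width: 0.0513
```

Emit:
{"fn": "apply_moves", "kwargs": {
  "moves": [
    [0, 0, 0, 0, 0, 0, 0.6],
    [0, 0, 0, 0, 0, 0, 0.6]
  ]
}}

```text
time_s: 12.27
eef_pos: [0.4735, -0.0085, 0.1183]
tcp_rot: [0.703, 0.711, -0.006, -0.009]
ft_force: [-0.4, 0.3, 0.6]
gripper_width: 0.0508
```

```bash
python3 -c "
from h import *
goal(.481,-.0098,.039,YAW)
"
```

```text
move [-0.006  0.031  0.264] turn [-0.013 -0.003  0.   ] | at [ 0.4735 -0.0085  0.1183] w 0.0508 F [-0.4  0.3  0.6] t 12.27 j [-0.18 -0.03  1.99 -0.    1.19 -0.2 ]
```

Emit:
{"fn": "apply_moves", "kwargs": {
  "moves": [
    [-0.005, 0.024, 0.07, -0.013, -0.003, 0, 0.6],
    [-0.005, 0.022, 0.17, -0.013, -0.003, 0, 0.6],
    [-0.005, 0.022, 0.25, -0.013, -0.003, 0, 0.6],
    [-0.005, 0.022, 0.26, -0.013, -0.003, 0, 0.6],
    [-0.005, 0.022, 0.26, -0.013, -0.003, 0, 0.6]
  ]
}}

```text
time_s: 12.68
eef_pos: [0.4763, -0.0092, 0.0393]
tcp_rot: [0.703, 0.712, -0.001, -0.001]
ft_force: [-0.1, 0.2, 0.8]
gripper_width: 0.0512
```

```bash
python3 -c "
from h import *
goal(.481,-.0098,.039,YAW)
"
```

```text
move [-0.002  0.016  0.001] turn [-0.002  0.     0.   ] | at [ 0.4763 -0.0092  0.0393] w 0.0512 F [-0.1  0.2  0.8] t 12.68 j [-0.18  0.09  2.05 -0.    1.01 -0.2 ]
```

Emit:
{"fn": "apply_moves", "kwargs": {
  "moves": [
    [-0.002, 0.014, 0, -0.002, 0, 0, 0.6],
    [-0.002, 0.014, 0, -0.002, 0, 0, 0.6],
    [-0.002, 0.014, 0, -0.002, 0, 0, 0],
    [-0.002, 0.014, 0, -0.002, 0, 0, 0],
    [-0.002, 0.014, 0, -0.002, 0, 0, 0]
  ],
  "squeeze": 40
}}

```text
time_s: 13.1
eef_pos: [0.4812, -0.0099, 0.0402]
tcp_rot: [0.703, 0.712, 0.0, 0.001]
ft_force: [1.6, -0.2, 1.4]
gripper_width: 0.0155
```

Emit:
{"fn": "apply_moves", "kwargs": {
  "moves": [
    [0, 0, 0, 0, 0, 0, 0],
    [0, 0, 0, 0, 0, 0, 0]
  ]
}}

```text
time_s: 13.27
eef_pos: [0.4814, -0.0099, 0.0405]
tcp_rot: [0.703, 0.712, 0.0, 0.001]
ft_force: [0.9, 0.6, -1.3]
gripper_width: 0.0155
```

```bash
python3 -c "
from h import *
goal(.4817,-.111,.039,YAW)
snap('11');crop('side','11',225,325,140,240,6,'pics/s11c.png')
"
```

```text
move [-0.337 -0.003  0.005] turn [0.001 0.    0.   ] | at [ 0.4814 -0.0099  0.0405] w 0.0155 F [ 0.9  0.6 -1.3] t 13.27 j [-0.18  0.09  2.04 -0.    1.01 -0.2 ]
```

View pics/s11c.png

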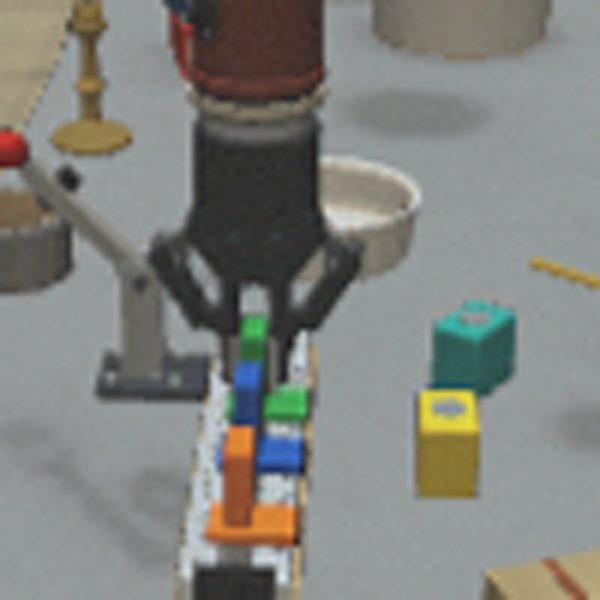

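Emit:
{"fn": "apply_moves", "kwargs": {
  "moves": [
    [-0.06, 0, 0, 0, 0, 0, 0],
    [-0.12, 0, 0, 0, 0, 0, 0],
    [-0.18, 0, 0, 0, 0, 0, 0],
    [-0.24, 0, 0, 0, 0, 0, 0],
    [-0.24, 0, 0, 0, 0, 0, 0]
  ]
}}

```text
time_s: 13.78
eef_pos: [0.4827, -0.0843, 0.0406]
tcp_rot: [0.703, 0.711, 0.0, 0.001]
ft_force: [0.3, -0.1, -1.6]
gripper_width: 0.0157
```

```bash
python3 -c "
from h import *
goal(.4817,-.111,.0405,YAW)
"
```

```text
move [-0.089 -0.004  0.001] turn [ 0.001  0.001 -0.001] | at [ 0.4827 -0.0843  0.0406] w 0.0157 F [ 0.3 -0.1 -1.6] t 13.78 j [-0.33  0.11  2.02 -0.    1.01 -0.34]
```

Emit:
{"fn": "apply_moves", "kwargs": {
  "moves": [
    [-0.05, -0.002, 0, 0, 0, 0, 0],
    [-0.089, -0.002, 0, 0, 0, 0, 0],
    [-0.089, -0.002, 0, 0, 0, 0, 0],
    [-0.089, -0.002, 0, 0, 0, 0, 0]
  ]
}}

```text
time_s: 14.12
eef_pos: [0.4823, -0.1028, 0.0398]
tcp_rot: [0.704, 0.71, 0.005, -0.004]
ft_force: [6.2, 32.2, 2.7]
gripper_width: 0.0156
```

```bash
python3 -c "
from h import *
goal(.4817,-.111,.0405,YAW)
snap('12');crop('side','12',225,325,140,240,6,'pics/s12c.png')
"
```

```text
move [-0.027 -0.002 -0.003] turn [ 0.001 -0.008 -0.002] | at [ 0.4823 -0.1028  0.0398] w 0.0156 F [ 6.2 32.2  2.7] t 14.12 j [-0.38  0.12  2.01  0.01  1.01 -0.39]
```

View pics/s12c.png

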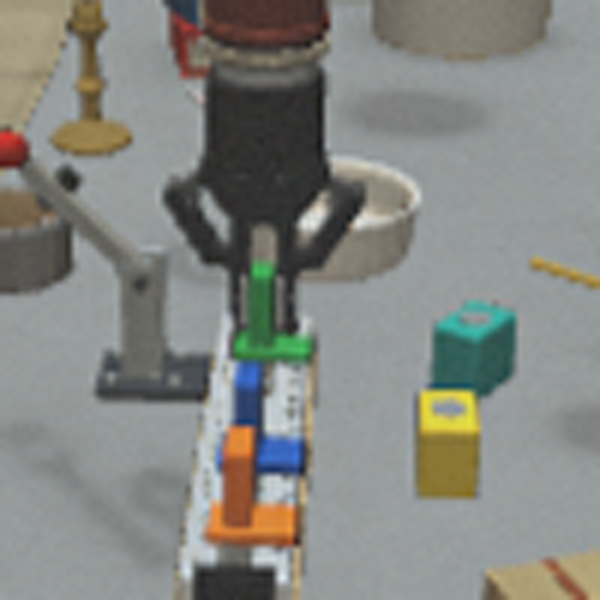

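Emit:
{"fn": "apply_moves", "kwargs": {
  "moves": [
    [0.02, 0, 0, 0, 0, 0, 0],
    [0.02, 0, 0, 0, 0, 0, 0]
  ]
}}

```text
time_s: 14.38
eef_pos: [0.4828, -0.0941, 0.04]
tcp_rot: [0.703, 0.711, 0.006, -0.004]
ft_force: [2.9, 9.9, 1.6]
gripper_width: 0.0156
```

```bash
python3 -c "
from h import *
goal(.4817,-.111,.0405,YAW)
p,d=load('side','12');C=cloud('side',d)
dark=(p.max(-1)<85)&(C[...,1]>-.16)&(C[...,1]<-.04)&(C[...,2]>.05)&(C[...,2]<.25)&(abs(C[...,0]-.48)<.1)
P=C[dark]
for z in np.arange(.05,.25,.01):
  Q=P[(P[:,2]>=z)&(P[:,2]<z+.01)]
  if len(Q): print(round(z,2),Q.min(0).round(3),Q.max(0).round(3))
crop('side','12',240,290,160,220,10,'pics/s12z.png')
"
```

```text
move [-0.056 -0.004 -0.002] turn [ 0.002 -0.009 -0.001] | at [ 0.4828 -0.0941  0.04  ] w 0.0156 F [2.9 9.9 1.6] t 14.38 j [-0.36  0.12  2.01  0.02  1.01 -0.38]
0.05 [ 0.468 -0.098  0.053] [ 0.499 -0.083  0.06 ]
0.06 [ 0.464 -0.103  0.061] [ 0.499 -0.079  0.07 ]
0.07 [ 0.464 -0.102  0.072] [ 0.566 -0.076  0.079]
0.08 [ 0.461 -0.111  0.081] [ 0.561 -0.075  0.09 ]
0.09 [ 0.445 -0.113  0.091] [ 0.518 -0.087  0.1  ]
0.1 [ 0.441 -0.115  0.1  ] [ 0.522 -0.087  0.11 ]
0.11 [ 0.434 -0.113  0.11 ] [ 0.53  -0.086  0.12 ]
0.12 [ 0.427 -0.111  0.12 ] [ 0.537 -0.083  0.13 ]
0.13 [ 0.423 -0.103  0.13 ] [ 0.541 -0.085  0.14 ]
0.14 [ 0.419 -0.108  0.14 ] [ 0.545 -0.083  0.15 ]
0.15 [ 0.435 -0.103  0.15 ] [ 0.527 -0.08   0.16 ]
0.16 [ 0.443 -0.103  0.16 ] [ 0.522 -0.09   0.17 ]
0.17 [ 0.447 -0.099  0.17 ] [ 0.518 -0.069  0.179]
0.18 [ 0.447 -0.097  0.18 ] [ 0.518 -0.063  0.189]
0.19 [ 0.447 -0.098  0.19 ] [ 0.518 -0.063  0.2  ]
0.2 [ 0.447 -0.094  0.2  ] [ 0.518 -0.063  0.21 ]
0.21 [ 0.447 -0.097  0.21 ] [ 0.518 -0.062  0.22 ]
0.22 [ 0.447 -0.107  0.221] [ 0.515 -0.066  0.23 ]
0.23 [ 0.454 -0.083  0.234] [ 0.505 -0.067  0.24 ]
0.24 [ 0.448 -0.097  0.247] [ 0.505 -0.064  0.25 ]
```

View pics/s12z.png

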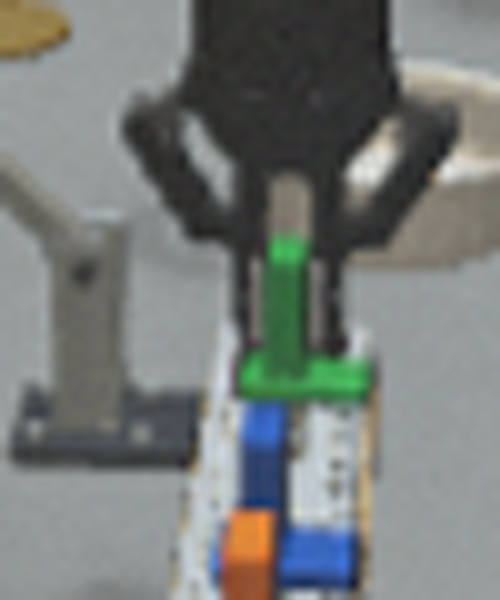

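```bash
python3 -c "
from h import *
for t in('11','12'):
  p,d=load('side',t);C=cloud('side',d)
  m=mask(p,'green')&(C[...,1]<.05)
  P=C[m];
  for a,b in((.03,.05),(.05,.07),(.07,.085),(.085,.1)):
    Q=P[(P[:,2]>a)&(P[:,2]<b)];print(t,a,len(Q),np.percentile(Q,[10,50,90],axis=0).round(3).tolist() if len(Q) else '')
snap('13');crop('side','13',240,290,160,220,10,'pics/s13z.png')
crop('top','13',245,345,170,270,6,'pics/t13c.png')
goal(.4817,-.111,.0405,YAW)
"
```

```text
11 0.03 32 [[0.452, -0.012, 0.041], [0.462, 0.003, 0.044], [0.473, 0.009, 0.046]]
11 0.05 0 
11 0.07 6 [[0.477, 0.005, 0.08], [0.481, 0.005, 0.082], [0.484, 0.006, 0.084]]
11 0.085 19 [[0.476, -0.014, 0.09], [0.481, -0.002, 0.093], [0.486, 0.01, 0.095]]
12 0.03 44 [[0.455, -0.089, 0.042], [0.473, -0.073, 0.046], [0.495, -0.069, 0.048]]
12 0.05 14 [[0.478, -0.075, 0.052], [0.484, -0.072, 0.057], [0.49, -0.069, 0.067]]
12 0.07 10 [[0.478, -0.077, 0.07], [0.482, -0.075, 0.075], [0.486, -0.073, 0.081]]
12 0.085 15 [[0.478, -0.087, 0.088], [0.482, -0.076, 0.095], [0.486, -0.073, 0.097]]
move [-0.056 -0.004 -0.003] turn [ 0.002 -0.01  -0.002] | at [ 0.4828 -0.0941  0.04  ] w 0.0153 F [ 4.  10.1  2.4] t 14.48 j [-0.36  0.12  2.01  0.02  1.01 -0.38]
```

View pics/t13c.png

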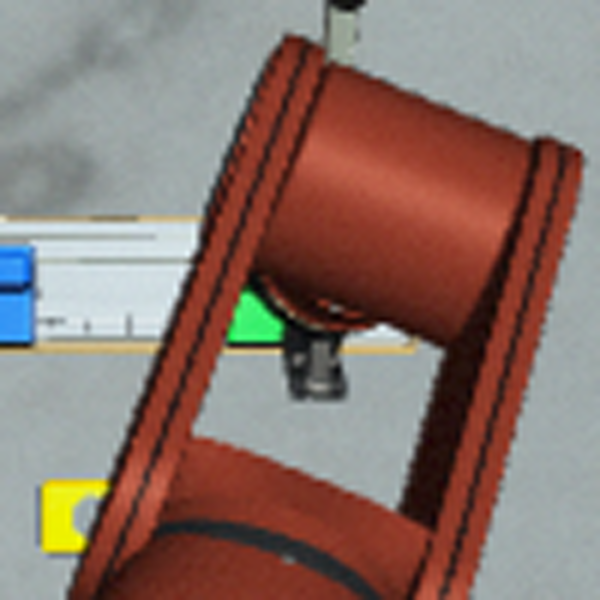

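View pics/s13z.png

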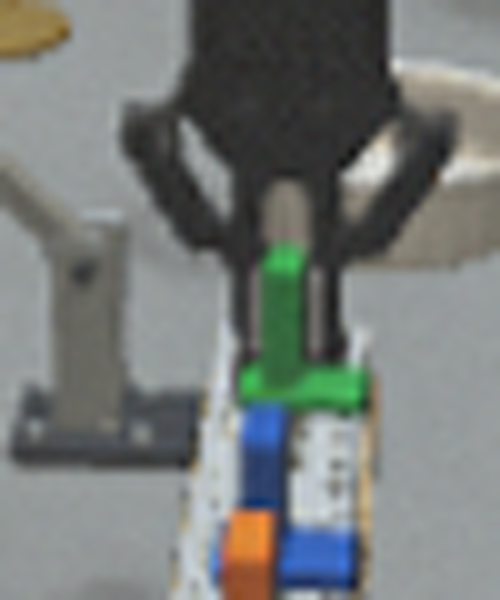

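```bash
python3 -c "
from h import *
for t in('9','10','11'):
  crop('top',t,195,335,170,270,5,f'pics/t{t}c.png')
crop('side','10',245,285,180,240,12,'pics/s10z.png')
"
```

```text
(no output)
```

View pics/t10c.png

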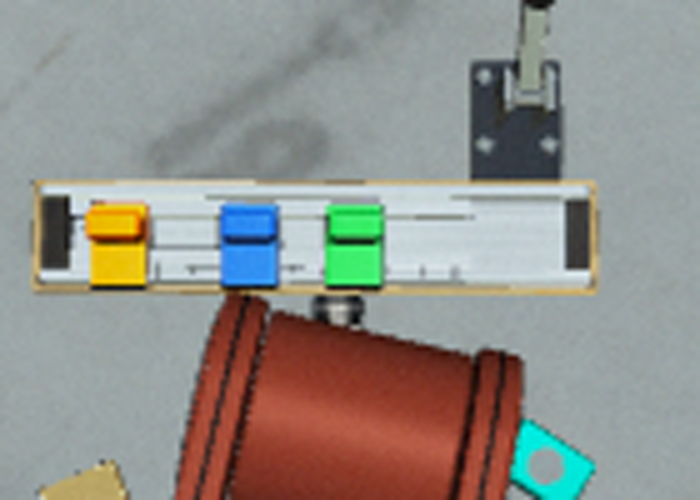

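View pics/s10z.png

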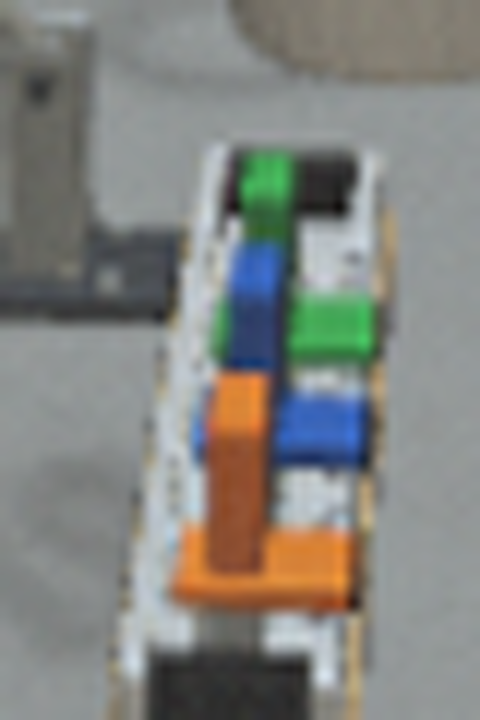

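Emit:
{"fn": "apply_moves", "kwargs": {
  "moves": [
    [0, 0, 0, 0, 0, 0, 0.4],
    [0, 0, 0, 0, 0, 0, 0.4],
    [0, 0, 0, 0, 0, 0, 0.4],
    [0, 0, 0, 0, 0, 0, 0.4]
  ]
}}

```text
time_s: 14.82
eef_pos: [0.4826, -0.0944, 0.0399]
tcp_rot: [0.704, 0.71, 0.006, -0.004]
ft_force: [-0.9, 0.2, 0.5]
gripper_width: 0.0342
```

```bash
cat >> h.py <<'E'
def grip(tag,col,ymin=-.2,ymax=.25):
    p,d=load('side',tag);C=cloud('side',d)
    m=mask(p,col)&(C[...,1]<ymax)&(C[...,1]>ymin)&(C[...,2]>.05)&(C[...,2]<.12)
    P=C[m]
    f=P[P[:,2]<.088];t=P[P[:,2]>=.088]
    print(col,"front face x,y",np.median(f,0).round(4),"-> centre y",round(np.median(f[:,1])-.016,4),"n",len(f),"| top med",np.median(t,0).round(4),"zmax",np.sort(P[:,2])[-5:].round(3))
E
python3 -c "
from h import *
snap('14');
for t in('11','12','13','14'): grip(t,'green',-.15,.03)
goal(.4817,-.111,.0405,YAW)
"
```

```text
green front face x,y [0.4807 0.0052 0.0833] -> centre y -0.0108 n 7 | top med [ 0.4808 -0.0017  0.0939] zmax [0.095 0.095 0.095 0.095 0.096]
green front face x,y [ 0.4824 -0.0739  0.0686] -> centre y -0.0899 n 26 | top med [ 0.4825 -0.0784  0.0951] zmax [0.096 0.096 0.096 0.097 0.098]
green front face x,y [ 0.4818 -0.064   0.0687] -> centre y -0.08 n 30 | top med [ 0.4823 -0.0707  0.0949] zmax [0.095 0.095 0.096 0.096 0.099]
green front face x,y [ 0.4813 -0.0599  0.0711] -> centre y -0.0759 n 22 | top med [ 0.4821 -0.064   0.094 ] zmax [0.095 0.095 0.095 0.096 0.096]
move [-0.055 -0.004 -0.003] turn [ 0.002 -0.009 -0.002] | at [ 0.4827 -0.0944  0.04  ] w 0.0342 F [-0.2 -0.4  0.8] t 14.92 j [-0.36  0.12  2.01  0.02  1.01 -0.38]
```

```bash
python3 -c "
from h import *
crop('side','14',240,290,160,220,10,'pics/s14z.png')
"
```

```text
(no output)
```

View pics/s14z.png

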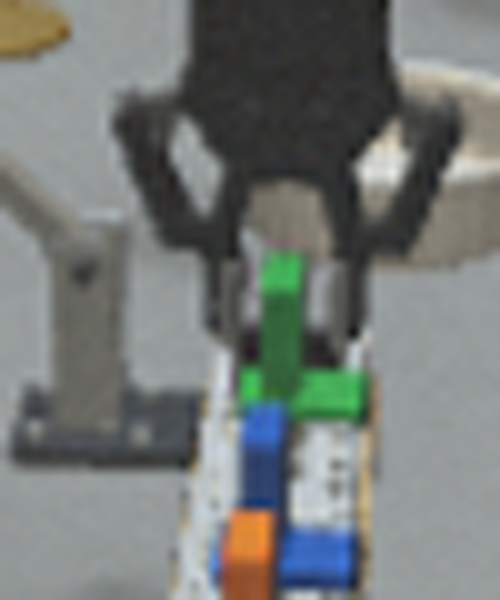

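Emit:
{"fn": "apply_moves", "kwargs": {
  "moves": [
    [0.03, -0.002, 0.008, 0.002, -0.009, -0.002, 0.4],
    [0.062, -0.004, 0.014, 0.002, -0.009, -0.002, 0.4],
    [0.062, -0.004, 0.014, 0.002, -0.009, -0.002, 0.4],
    [0.062, -0.004, 0.014, 0.002, -0.009, -0.002, 0.4]
  ]
}}

```text
time_s: 15.25
eef_pos: [0.481, -0.0753, 0.0358]
tcp_rot: [0.702, 0.712, 0.0, -0.001]
ft_force: [-0.9, -0.3, -0.3]
gripper_width: 0.0341
```

```bash
python3 -c "
from h import *
goal(.4815,-.076,.0355,YAW)
snap('15');grip('15','green',-.15,.03)
"
```

```text
move [-0.002  0.002  0.001] turn [-0.001 -0.001  0.001] | at [ 0.481  -0.0753  0.0358] w 0.0341 F [-0.9 -0.3 -0.3] t 15.25 j [-0.32  0.12  2.02  0.    1.   -0.33]
green front face x,y [ 0.4813 -0.06    0.0718] -> centre y -0.076 n 19 | top med [ 0.4821 -0.061   0.0944] zmax [0.095 0.095 0.095 0.095 0.097]
```

Emit:
{"fn": "apply_moves", "kwargs": {
  "moves": [
    [0, 0, 0, 0, 0, 0, 0],
    [0, 0, 0, 0, 0, 0, 0],
    [0, 0, 0, 0, 0, 0, 0],
    [0, 0, 0, 0, 0, 0, 0]
  ],
  "squeeze": 80
}}

```text
time_s: 15.68
eef_pos: [0.4816, -0.0762, 0.0362]
tcp_rot: [0.703, 0.711, 0.0, -0.0]
ft_force: [0.8, -0.8, 0.3]
gripper_width: 0.0154
```

Emit:
{"fn": "apply_moves", "kwargs": {
  "moves": [
    [-0.015, 0, 0, 0, 0, 0, 0],
    [-0.03, 0, 0, 0, 0, 0, 0],
    [-0.04, 0, 0, 0, 0, 0, 0],
    [-0.04, 0, 0, 0, 0, 0, 0]
  ]
}}

```text
time_s: 16.02
eef_pos: [0.4817, -0.089, 0.0362]
tcp_rot: [0.703, 0.711, 0.0, 0.0]
ft_force: [-0.8, -0.1, -0.3]
gripper_width: 0.015
```

```bash
python3 -c "
from h import *
goal(.4817,-.111,.0355,YAW)
snap('16');grip('16','green',-.15,.03)
p,d=load('side','16');C=cloud('side',d);m=mask(p,'green')&(C[...,1]<.03);P=C[m]
print(np.c_[P[:,1:]][np.argsort(P[:,2])][::3].round(3).tolist())
"
```

```text
move [-0.073 -0.001  0.002] turn [ 0. -0. -0.] | at [ 0.4817 -0.089   0.0362] w 0.015 F [-0.8 -0.1 -0.3] t 16.02 j [-0.34  0.12  2.02  0.    1.   -0.36]
green front face x,y [ 0.4802 -0.0728  0.0689] -> centre y -0.0888 n 18 | top med [ 0.482  -0.0828  0.0937] zmax [0.094 0.094 0.094 0.095 0.095]
[[-0.073, 0.037], [-0.076, 0.039], [-0.073, 0.041], [-0.07, 0.042], [-0.07, 0.042], [-0.07, 0.043], [-0.085, 0.044], [-0.067, 0.044], [-0.074, 0.044], [-0.074, 0.045], [-0.092, 0.045], [-0.091, 0.046], [-0.08, 0.046], [-0.07, 0.047], [-0.073, 0.049], [-0.075, 0.057], [-0.072, 0.062], [-0.073, 0.067], [-0.069, 0.077], [-0.068, 0.081], [-0.073, 0.088], [-0.073, 0.092], [-0.07, 0.093], [-0.087, 0.094], [-0.077, 0.094], [-0.084, 0.095], [-1.403, 0.227]]
```

Tracks cleanly now, no force. Continue in small steps.

Emit:
{"fn": "apply_moves", "kwargs": {
  "moves": [
    [-0.015, 0, 0, 0, 0, 0, 0],
    [-0.03, 0, 0, 0, 0, 0, 0],
    [-0.035, 0, 0, 0, 0, 0, 0],
    [-0.035, 0, 0, 0, 0, 0, 0]
  ]
}}

```text
time_s: 16.45
eef_pos: [0.4818, -0.0998, 0.0362]
tcp_rot: [0.703, 0.711, -0.0, 0.0]
ft_force: [0.3, -1.1, 0.0]
gripper_width: 0.015
```

```bash
python3 -c "
from h import *
goal(.4817,-.111,.0355,YAW)
snap('17');grip('17','green',-.15,.03)
"
```

```text
move [-0.037 -0.001  0.002] turn [ 0.  0. -0.] | at [ 0.4818 -0.0998  0.0362] w 0.015 F [ 0.3 -1.1  0. ] t 16.45 j [-0.36  0.13  2.01 -0.    1.   -0.38]
green front face x,y [ 0.4826 -0.083   0.0704] -> centre y -0.099 n 18 | top med [ 0.483  -0.0919  0.0941] zmax [0.095 0.095 0.096 0.096 0.097]
```

Emit:
{"fn": "apply_moves", "kwargs": {
  "moves": [
    [-0.015, 0, 0, 0, 0, 0, 0],
    [-0.03, 0, 0, 0, 0, 0, 0],
    [-0.037, 0, 0, 0, 0, 0, 0],
    [-0.037, 0, 0, 0, 0, 0, 0]
  ]
}}

```text
time_s: 16.88
eef_pos: [0.482, -0.1112, 0.0362]
tcp_rot: [0.703, 0.711, -0.0, 0.0]
ft_force: [0.3, -0.5, -0.2]
gripper_width: 0.0152
```

```bash
python3 -c "
from h import *
goal(.4817,-.111,.0355,YAW)
snap('18');grip('18','green',-.15,.03)
"
```

```text
move [ 0.001 -0.001  0.002] turn [ 0.     0.    -0.001] | at [ 0.482  -0.1112  0.0362] w 0.0152 F [ 0.3 -0.5 -0.2] t 16.88 j [-0.39  0.13  2.01 -0.    1.   -0.4 ]
green front face x,y [ 0.4833 -0.0949  0.0639] -> centre y -0.1109 n 15 | top med [ 0.4824 -0.1004  0.0934] zmax [0.094 0.095 0.095 0.095 0.096]
```

Emit:
{"fn": "apply_moves", "kwargs": {
  "moves": [
    [0, 0, -0.05, 0, 0, 0, 0],
    [0, 0, -0.12, 0, 0, 0, 0],
    [0, 0, -0.24, 0, 0, 0, 0],
    [0, 0, -0.36, 0, 0, 0, 0],
    [0, 0, -0.45, 0, 0, 0, 0]
  ]
}}

```text
time_s: 17.4
eef_pos: [0.4824, -0.1109, 0.1738]
tcp_rot: [0.703, 0.711, 0.0, 0.001]
ft_force: [0.5, -0.9, -1.1]
gripper_width: 0.0152
```

```bash
cat >> h.py <<'E'
def tray(tag):
    p,d=load("top",tag);C=cloud("top",d)
    m=(C[...,2]>0.022)&(C[...,2]<0.045)&(d>0)&(C[...,1]>.22)&(C[...,1]<.50)&(C[...,0]>.3)&(C[...,0]<.58)
    k,l,st,_=cv2.connectedComponentsWithStats(m.astype(np.uint8));i=1+np.argmax(st[1:,4]);P=C[l==i]
    r=cv2.minAreaRect(P[:,:2].astype(np.float32)*1000);a=np.deg2rad(r[2]);w,h=r[1]
    if w<h: a-=np.pi/2
    c=np.array(r[0])/1000;X=np.array([np.cos(a),np.sin(a)]);Y=np.array([-np.sin(a),np.cos(a)])
    print("tray",c.round(4),"size",np.round(r[1],1),"yaw",round(a,3),"z",np.median(P[:,2]).round(3))
    for y in(.048,0,-.048): print("slot",y,(c+Y*y).round(4))
E
python3 -c "
from h import *
snap('19');tray('0');tray('19');goal(.4817,-.111,.17,YAW);crop('side','19',225,325,120,240,5,'pics/s19c.png')
"
```

```text
tray [0.4417 0.3525] size [210.6 172.3] yaw 0.16 z 0.032
slot 0.048 [0.4341 0.3999]
slot 0 [0.4417 0.3525]
slot -0.048 [0.4494 0.3051]
tray [0.4415 0.3527] size [210.2 171.9] yaw 0.16 z 0.032
slot 0.048 [0.4338 0.4001]
slot 0 [0.4415 0.3527]
slot -0.048 [0.4491 0.3053]
move [ 0.004 -0.013  0.023] turn [ 0.006  0.003 -0.   ] | at [ 0.4855 -0.1121  0.177 ] w 0.0152 F [ 0.5 -0.6 -1. ] t 17.5 j [-0.39 -0.06  1.91 -0.    1.28 -0.4 ]
```

View pics/s19c.png

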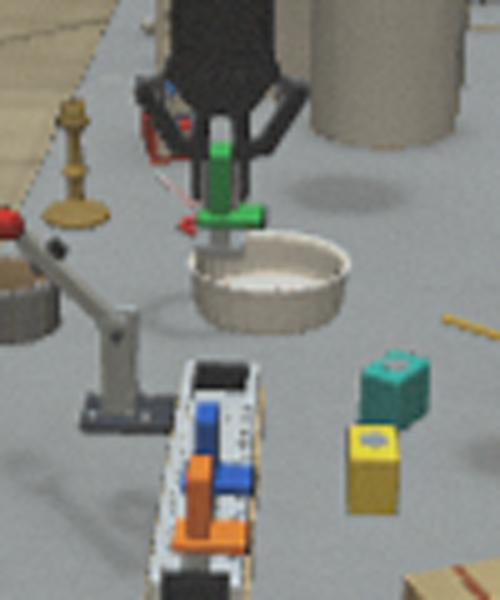

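Emit:
{"fn": "apply_moves", "kwargs": {
  "moves": [
    [0.1, -0.013, 0, 0.006, 0.003, 0, 0],
    [0.23, -0.03, 0, 0.006, 0.003, 0, 0],
    [0.36, -0.05, 0, 0.006, 0.003, 0, 0],
    [0.49, -0.06, 0, 0.006, 0.003, 0, 0],
    [0.62, -0.07, 0, 0.006, 0.003, 0, 0]
  ]
}}

```text
time_s: 17.92
eef_pos: [0.461, 0.0752, 0.1748]
tcp_rot: [0.703, 0.711, -0.0, -0.001]
ft_force: [1.4, 0.0, -1.2]
gripper_width: 0.0156
```

Emit:
{"fn": "apply_moves", "kwargs": {
  "moves": [
    [0.13, -0.013, 0, 0, 0, 0, 0],
    [0.26, -0.03, 0, 0, 0, 0, 0],
    [0.39, -0.04, 0, 0, 0, 0, 0],
    [0.52, -0.05, 0, 0, 0, 0, 0],
    [0.62, -0.06, 0, 0, 0, 0, 0]
  ]
}}

```text
time_s: 18.33
eef_pos: [0.4395, 0.2636, 0.1736]
tcp_rot: [0.703, 0.711, -0.001, -0.001]
ft_force: [0.8, -0.2, -0.8]
gripper_width: 0.0148
```

```bash
python3 -c "
from h import *
goal(.434,.400,.17,YAW)
"
```

```text
move [ 0.455 -0.013  0.012] turn [-0.002 -0.    -0.   ] | at [0.4395 0.2636 0.1736] w 0.0148 F [ 0.8 -0.2 -0.8] t 18.33 j [ 0.39 -0.01  1.87  0.    1.29  0.37]
```

Emit:
{"fn": "apply_moves", "kwargs": {
  "moves": [
    [0.13, -0.005, 0.01, -0.002, 0, 0, 0],
    [0.26, -0.01, 0.01, -0.002, 0, 0, 0],
    [0.39, -0.013, 0.01, -0.002, 0, 0, 0],
    [0.45, -0.013, 0.01, -0.002, 0, 0, 0],
    [0.45, -0.013, 0.01, -0.002, 0, 0, 0]
  ]
}}

```text
time_s: 18.75
eef_pos: [0.4324, 0.402, 0.169]
tcp_rot: [0.701, 0.713, -0.0, -0.001]
ft_force: [-0.1, -0.9, -2.1]
gripper_width: 0.015
```

Emit:
{"fn": "apply_moves", "kwargs": {
  "moves": [
    [0, 0, 0.08, 0, 0, 0, 0],
    [0, 0, 0.2, 0, 0, 0, 0],
    [0, 0, 0.3, 0, 0, 0, 0],
    [0, 0, 0.36, 0, 0, 0, 0],
    [0, 0, 0.36, 0, 0, 0, 0]
  ]
}}

```text
time_s: 19.17
eef_pos: [0.4281, 0.3983, 0.0544]
tcp_rot: [0.702, 0.713, -0.006, -0.002]
ft_force: [-1.3, -1.5, -1.1]
gripper_width: 0.0148
```

```bash
python3 -c "
from h import *
goal(.434,.400,.030,YAW)
snap('20');tray('20');crop('side','20',205,345,160,320,4,'pics/s20c.png')
"
```

```text
move [0.006 0.021 0.081] turn [-0.007  0.004  0.002] | at [0.4281 0.3983 0.0544] w 0.0148 F [-1.3 -1.5 -1.1] t 19.17 j [0.61 0.31 1.75 0.   1.09 0.6 ]
tray [0.4416 0.352 ] size [210.8 169.8] yaw 0.164 z 0.033
slot 0.048 [0.4338 0.3993]
slot 0 [0.4416 0.352 ]
slot -0.048 [0.4495 0.3046]
```

View pics/s20c.png

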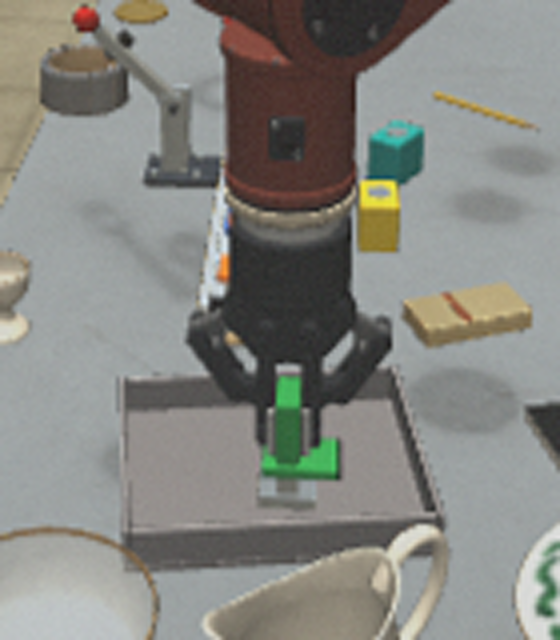

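Emit:
{"fn": "apply_moves", "kwargs": {
  "moves": [
    [0.004, 0.015, 0.03, -0.007, 0.004, 0.002, 0],
    [0.004, 0.015, 0.06, -0.007, 0.004, 0.002, 0],
    [0.004, 0.015, 0.08, -0.007, 0.004, 0.002, 0],
    [0.004, 0.015, 0.08, -0.007, 0.004, 0.002, 0],
    [0.004, 0.015, 0.08, -0.007, 0.004, 0.002, 0]
  ]
}}

```text
time_s: 19.68
eef_pos: [0.4358, 0.4021, 0.0361]
tcp_rot: [0.703, 0.711, 0.004, 0.001]
ft_force: [-0.9, 1.0, -0.9]
gripper_width: 0.0153
```

```bash
python3 -c "
from h import *
goal(.434,.400,.029,YAW)
snap('21');crop('side','21',235,315,230,310,7,'pics/s21c.png')
"
```

```text
move [-0.007 -0.006  0.023] turn [ 0.005 -0.003  0.   ] | at [0.4358 0.4021 0.0361] w 0.0153 F [-0.9  1.  -0.9] t 19.68 j [0.61 0.34 1.76 0.   1.04 0.6 ]
```

View pics/s21c.png

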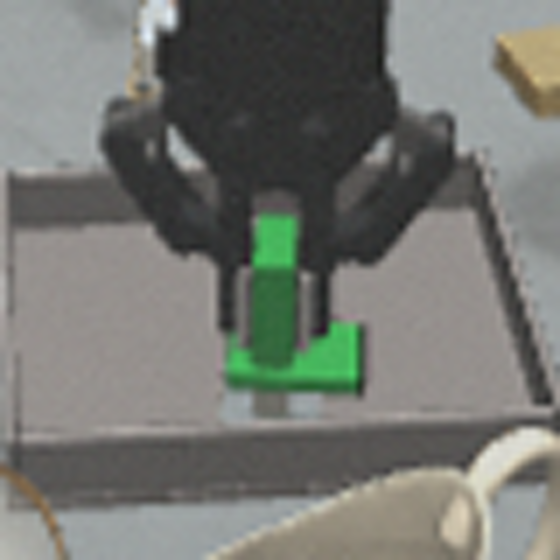

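Emit:
{"fn": "apply_moves", "kwargs": {
  "moves": [
    [-0.002, -0.003, 0.01, 0.005, -0.003, 0, 0],
    [-0.002, -0.003, 0.022, 0.005, -0.003, 0, 0],
    [-0.002, -0.003, 0.023, 0.005, -0.003, 0, 0],
    [-0.002, -0.003, 0.023, 0.005, -0.003, 0, 0],
    [-0.002, -0.003, 0.023, 0.005, -0.003, 0, 0]
  ]
}}

```text
time_s: 20.2
eef_pos: [0.4353, 0.4018, 0.0296]
tcp_rot: [0.703, 0.711, 0.0, -0.0]
ft_force: [0.8, -0.6, -1.4]
gripper_width: 0.0152
```

```bash
python3 -c "
from h import *
goal(.434,.400,.029,YAW)
"
```

```text
move [-0.006 -0.004  0.002] turn [ 0.    -0.001  0.   ] | at [0.4353 0.4018 0.0296] w 0.0152 F [ 0.8 -0.6 -1.4] t 20.2 j [0.61 0.35 1.75 0.   1.04 0.6 ]
```

Emit:
{"fn": "apply_moves", "kwargs": {
  "moves": [
    [0, 0, 0.004, 0, 0, 0, 0],
    [0, 0, 0.007, 0, 0, 0, 0],
    [0, 0, 0.007, 0, 0, 0, 0],
    [0, 0, 0.007, 0, 0, 0, 0]
  ]
}}

```text
time_s: 20.53
eef_pos: [0.4356, 0.402, 0.0291]
tcp_rot: [0.703, 0.712, 0.0, -0.0]
ft_force: [-3.4, -4.3, 10.6]
gripper_width: 0.0149
```

Emit:
{"fn": "apply_moves", "kwargs": {
  "moves": [
    [0, 0, 0, 0, 0, 0, 0.2],
    [0, 0, 0, 0, 0, 0, 0.4],
    [0, 0, 0, 0, 0, 0, 0.5],
    [0, 0, 0, 0, 0, 0, 0.5]
  ]
}}

```text
time_s: 20.87
eef_pos: [0.4356, 0.402, 0.029]
tcp_rot: [0.703, 0.712, 0.0, -0.0]
ft_force: [0.6, 0.3, 0.3]
gripper_width: 0.0428
```

Emit:
{"fn": "apply_moves", "kwargs": {
  "moves": [
    [0, 0, -0.06, 0, 0, 0, 0.5],
    [0, 0, -0.18, 0, 0, 0, 0.5],
    [0, 0, -0.3, 0, 0, 0, 0.5],
    [0, 0, -0.4, 0, 0, 0, 0.5],
    [-0.1, 0, -0.42, 0, 0, 0, 0.5]
  ]
}}

```text
time_s: 21.28
eef_pos: [0.439, 0.3769, 0.162]
tcp_rot: [0.702, 0.712, 0.007, 0.0]
ft_force: [1.4, 0.4, 1.3]
gripper_width: 0.0424
```

```bash
python3 -c "
from h import *
snap('22');tray('22')
for c in('blue','orange'): grip('22',c,-.1,.2)
p,d=load('top','22');C=cloud('top',d)
m=(mask(p,'green'))&(C[...,1]>.3);P=C[m&(C[...,2]>.075)];print('green top',len(P),np.median(P,0) if len(P) else '')
goal(.4795,.054,.12,YAW)
crop('side','22',205,345,160,320,4,'pics/s22c.png')
"
```

```text
tray [0.51   0.3131] size [215.2 108.8] yaw 0.901 z 0.033
slot 0.048 [0.4724 0.3429]
slot 0 [0.51   0.3131]
slot -0.048 [0.5476 0.2833]
blue front face x,y [nan nan nan] -> centre y nan n 0 | top med [nan nan nan] zmax []
orange front face x,y [0.4742 0.1468 0.0683] -> centre y 0.1308 n 10 | top med [0.4743 0.146  0.092 ] zmax [0.081 0.084 0.09  0.092 0.095]
green top 22 [0.43430403 0.38969372 0.08832782]
move [-1.057  0.128  0.124] turn [ 0.003 -0.001 -0.   ] | at [0.4374 0.3707 0.1576] w 0.0427 F [ 0.3  0.  -0.8] t 21.38 j [ 0.57  0.15  1.73 -0.    1.26  0.55]
  return _methods._mean(a, axis=axis, dtype=dtype,
  ret = um.true_divide(
  ret = ret.dtype.type(ret / rcount)
```

View pics/s22c.png

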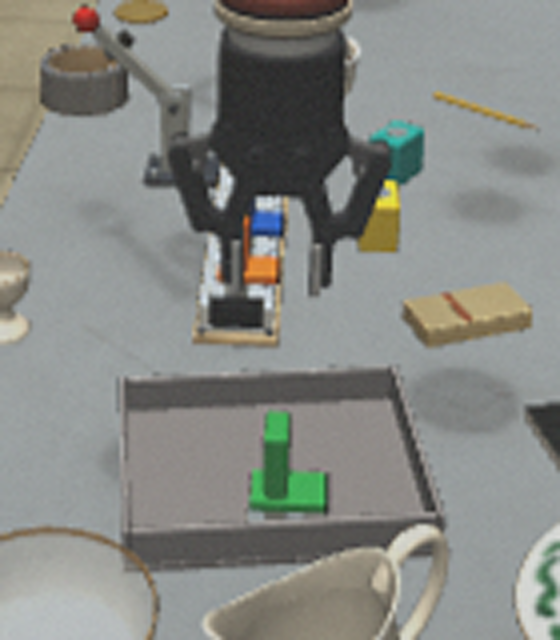

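Emit:
{"fn": "apply_moves", "kwargs": {
  "moves": [
    [-0.13, 0.015, 0, 0.003, 0, 0, 0.5],
    [-0.26, 0.03, 0, 0.003, 0, 0, 0.5],
    [-0.39, 0.045, 0, 0.003, 0, 0, 0.5],
    [-0.52, 0.06, 0, 0.003, 0, 0, 0.5],
    [-0.65, 0.075, 0, 0.003, 0, 0, 0.5]
  ]
}}

```text
time_s: 21.8
eef_pos: [0.4614, 0.1745, 0.1562]
tcp_rot: [0.703, 0.711, -0.0, -0.001]
ft_force: [1.2, -0.2, 0.3]
gripper_width: 0.0424
```

```bash
python3 -c "
from h import *
goal(.4802,.0536,.12,YAW)"
```

```text
move [-0.404  0.058  0.12 ] turn [-0.001 -0.001 -0.   ] | at [0.4614 0.1745 0.1562] w 0.0424 F [ 1.2 -0.2  0.3] t 21.8 j [ 0.2  -0.04  1.93  0.    1.25  0.19]
```

Emit:
{"fn": "apply_moves", "kwargs": {
  "moves": [
    [-0.13, 0.02, 0.04, 0, 0, 0, 0.5],
    [-0.26, 0.04, 0.08, 0, 0, 0, 0.5],
    [-0.38, 0.055, 0.1, 0, 0, 0, 0.5],
    [-0.395, 0.055, 0.11, 0, 0, 0, 0.5],
    [-0.395, 0.055, 0.11, 0, 0, 0, 0.5]
  ]
}}

```text
time_s: 22.22
eef_pos: [0.4783, 0.0546, 0.1211]
tcp_rot: [0.704, 0.71, -0.001, -0.003]
ft_force: [-0.3, 0.0, -0.3]
gripper_width: 0.0426
```

```bash
python3 -c "
from h import *
goal(.4802,.0536,.036,YAW)"
```

```text
move [-0.004  0.008  0.284] turn [-0.003 -0.001 -0.003] | at [0.4783 0.0546 0.1211] w 0.0426 F [-0.3  0.  -0.3] t 22.22 j [-0.05 -0.02  1.99  0.    1.18 -0.06]
```

Emit:
{"fn": "apply_moves", "kwargs": {
  "moves": [
    [-0.003, 0.008, 0.1, -0.003, 0, -0.003, 0.5],
    [-0.003, 0.008, 0.2, -0.003, 0, -0.003, 0.5],
    [-0.003, 0.01, 0.26, -0.003, 0, -0.003, 0.5],
    [-0.003, 0.01, 0.284, -0.003, 0, -0.003, 0.5],
    [-0.003, 0.01, 0.284, -0.003, 0, -0.003, 0.5]
  ]
}}

```text
time_s: 22.63
eef_pos: [0.4789, 0.0553, 0.0339]
tcp_rot: [0.702, 0.712, -0.001, -0.003]
ft_force: [0.4, -0.5, 0.9]
gripper_width: 0.0427
```

```bash
python3 -c "
from h import *
goal(.4802,.0536,.036,YAW)
snap('23');grip('23','blue',-.1,.11)"
```

```text
move [-0.006  0.004 -0.007] turn [-0.003 -0.002  0.001] | at [0.4789 0.0553 0.0339] w 0.0427 F [ 0.4 -0.5  0.9] t 22.63 j [-0.05  0.11  2.03  0.    1.   -0.07]
blue front face x,y [0.4798 0.0688 0.0765] -> centre y 0.0528 n 15 | top med [0.4805 0.0626 0.0932] zmax [0.094 0.095 0.095 0.095 0.095]
```

Emit:
{"fn": "apply_moves", "kwargs": {
  "moves": [
    [-0.005, 0.004, -0.007, -0.003, -0.002, 0, 0.5],
    [-0.005, 0.004, -0.007, -0.003, -0.002, 0, 0.5],
    [-0.005, 0.004, -0.007, -0.003, -0.002, 0, 0],
    [-0.005, 0.004, -0.007, -0.003, -0.002, 0, 0],
    [-0.005, 0.004, -0.007, -0.003, -0.002, 0, 0]
  ],
  "squeeze": 80
}}

```text
time_s: 23.15
eef_pos: [0.483, 0.0533, 0.0393]
tcp_rot: [0.702, 0.712, 0.002, 0.002]
ft_force: [0.4, 0.3, 2.8]
gripper_width: 0.0151
```

Emit:
{"fn": "apply_moves", "kwargs": {
  "moves": [
    [0, 0, 0, 0, 0, 0, 0],
    [0, 0, 0, 0, 0, 0, 0]
  ]
}}

```text
time_s: 23.32
eef_pos: [0.483, 0.0533, 0.0393]
tcp_rot: [0.702, 0.712, 0.002, 0.002]
ft_force: [0.2, -0.1, 0.4]
gripper_width: 0.0152
```

```bash
python3 -c "
from h import *
goal(.4817,-.111,.0362,YAW)"
```

```text
move [-0.547 -0.012  0.011] turn [0.004 0.    0.001] | at [0.483  0.0533 0.0393] w 0.0152 F [ 0.2 -0.1  0.4] t 23.32 j [-0.05  0.1   2.03 -0.    1.   -0.07]
```

Emit:
{"fn": "apply_moves", "kwargs": {
  "moves": [
    [0, -0.009, 0, 0.004, 0, 0.001, 0],
    [0, -0.009, 0, 0.004, 0, 0.001, 0],
    [0, -0.009, 0, 0.004, 0, 0.001, 0]
  ]
}}

```text
time_s: 23.57
eef_pos: [0.4798, 0.0532, 0.0391]
tcp_rot: [0.703, 0.711, -0.001, -0.0]
ft_force: [-2.2, 0.9, 1.4]
gripper_width: 0.0155
```

```bash
python3 -c "
from h import *
goal(.4817,-.111,.0362,YAW)
snap('24');grip('24','blue',-.1,.11)"
```

```text
move [-0.547  0.     0.01 ] turn [-0.001  0.    -0.   ] | at [0.4798 0.0532 0.0391] w 0.0155 F [-2.2  0.9  1.4] t 23.57 j [-0.05  0.1   2.03 -0.    1.01 -0.06]
blue front face x,y [0.4797 0.0694 0.0771] -> centre y 0.0534 n 18 | top med [0.4799 0.0629 0.0928] zmax [0.094 0.094 0.095 0.095 0.096]
```

Emit:
{"fn": "apply_moves", "kwargs": {
  "moves": [
    [-0.03, 0, 0, 0, 0, 0, 0],
    [-0.08, 0, 0, 0, 0, 0, 0],
    [-0.13, 0, 0, 0, 0, 0, 0],
    [-0.18, 0, 0, 0, 0, 0, 0],
    [-0.21, 0, 0, 0, 0, 0, 0]
  ]
}}

```text
time_s: 24.08
eef_pos: [0.4807, -0.0113, 0.0392]
tcp_rot: [0.703, 0.711, -0.001, 0.0]
ft_force: [-0.5, 1.0, 1.2]
gripper_width: 0.0156
```

```bash
python3 -c "
from h import *
goal(.4817,-.111,.0391,YAW)
snap('25');grip('25','blue',-.15,.11)"
```

```text
move [-0.332 -0.     0.001] turn [-0.001  0.001 -0.001] | at [ 0.4807 -0.0113  0.0392] w 0.0156 F [-0.5  1.   1.2] t 24.08 j [-0.19  0.1   2.04 -0.    1.01 -0.2 ]
blue front face x,y [0.4806 0.0042 0.0693] -> centre y -0.0118 n 28 | top med [ 0.4808 -0.0012  0.0939] zmax [0.095 0.095 0.096 0.096 0.097]
```

Emit:
{"fn": "apply_moves", "kwargs": {
  "moves": [
    [-0.03, 0, 0, 0, 0, 0, 0],
    [-0.08, 0, 0, 0, 0, 0, 0],
    [-0.13, 0, 0, 0, 0, 0, 0],
    [-0.17, 0, 0, 0, 0, 0, 0],
    [-0.2, 0, 0, 0, 0, 0, 0]
  ]
}}

```text
time_s: 24.6
eef_pos: [0.4813, -0.072, 0.0392]
tcp_rot: [0.704, 0.71, -0.001, -0.0]
ft_force: [-0.4, 0.7, -0.7]
gripper_width: 0.0149
```

Emit:
{"fn": "apply_moves", "kwargs": {
  "moves": [
    [-0.02, 0, 0, 0, 0, 0, 0],
    [-0.04, 0, 0, 0, 0, 0, 0],
    [-0.06, 0, 0, 0, 0, 0, 0],
    [-0.07, 0, 0, 0, 0, 0, 0],
    [-0.07, 0, 0, 0, 0, 0, 0]
  ]
}}

```text
time_s: 25.02
eef_pos: [0.4815, -0.0935, 0.0392]
tcp_rot: [0.704, 0.71, -0.001, 0.0]
ft_force: [0.9, -0.4, 0.1]
gripper_width: 0.015
```

```bash
python3 -c "
from h import *
goal(.4817,-.111,.0391,YAW)
snap('26');grip('26','blue',-.15,.11)"
```

```text
move [-0.058  0.     0.   ] turn [-0.001  0.001 -0.002] | at [ 0.4815 -0.0935  0.0392] w 0.015 F [ 0.9 -0.4  0.1] t 25.02 j [-0.35  0.12  2.01 -0.    1.01 -0.36]
blue front face x,y [ 0.4824 -0.0773  0.0679] -> centre y -0.0933 n 28 | top med [ 0.4812 -0.0818  0.0933] zmax [0.095 0.095 0.095 0.095 0.095]
```

Emit:
{"fn": "apply_moves", "kwargs": {
  "moves": [
    [-0.02, 0, 0, 0, 0, 0, 0],
    [-0.04, 0, 0, 0, 0, 0, 0],
    [-0.058, 0, 0, 0, 0, 0, 0],
    [-0.058, 0, 0, 0, 0, 0, 0],
    [-0.058, 0, 0, 0, 0, 0, 0]
  ]
}}

```text
time_s: 25.53
eef_pos: [0.4816, -0.111, 0.0392]
tcp_rot: [0.704, 0.71, -0.001, 0.0]
ft_force: [-0.1, 0.1, -1.3]
gripper_width: 0.0154
```

```bash
python3 -c "
from h import *
goal(.4817,-.111,.0391,YAW)
snap('27');grip('27','blue',-.15,.11)"
```

```text
move [-0.  0.  0.] turn [-0.001  0.001 -0.002] | at [ 0.4816 -0.111   0.0392] w 0.0154 F [-0.1  0.1 -1.3] t 25.53 j [-0.38  0.13  2.   -0.    1.01 -0.39]
blue front face x,y [ 0.4798 -0.0955  0.0686] -> centre y -0.1115 n 35 | top med [ 0.4812 -0.1003  0.0936] zmax [0.094 0.094 0.094 0.095 0.096]
```

Lift, then travel to the tray middle slot.

Emit:
{"fn": "apply_moves", "kwargs": {
  "moves": [
    [0, 0, -0.05, 0, 0, 0, 0],
    [0, 0, -0.12, 0, 0, 0, 0],
    [0, 0, -0.24, 0, 0, 0, 0],
    [0, 0, -0.36, 0, 0, 0, 0],
    [0, 0, -0.44, 0, 0, 0, 0]
  ]
}}

```text
time_s: 26.05
eef_pos: [0.4826, -0.1105, 0.1744]
tcp_rot: [0.704, 0.71, -0.0, 0.001]
ft_force: [1.3, -0.3, -1.6]
gripper_width: 0.0148
```

```bash
python3 -c "
from h import *
snap('28');tray('28');goal(.4415,.3527,.17,YAW);crop('side','28',205,345,120,320,4,'pics/s28c.png')
crop('top','28',105,345,160,290,3,'pics/t28c.png')
"
```

```text
tray [0.4414 0.3529] size [210.3 172.1] yaw 0.161 z 0.032
slot 0.048 [0.4337 0.4002]
slot 0 [0.4414 0.3529]
slot -0.048 [0.4491 0.3055]
move [ 1.549 -0.13   0.013] turn [ 0.005  0.003 -0.002] | at [ 0.485  -0.1115  0.1766] w 0.0151 F [ 0.7 -1.  -0.7] t 26.15 j [-0.38 -0.06  1.91 -0.    1.28 -0.39]
```

View pics/s28c.png

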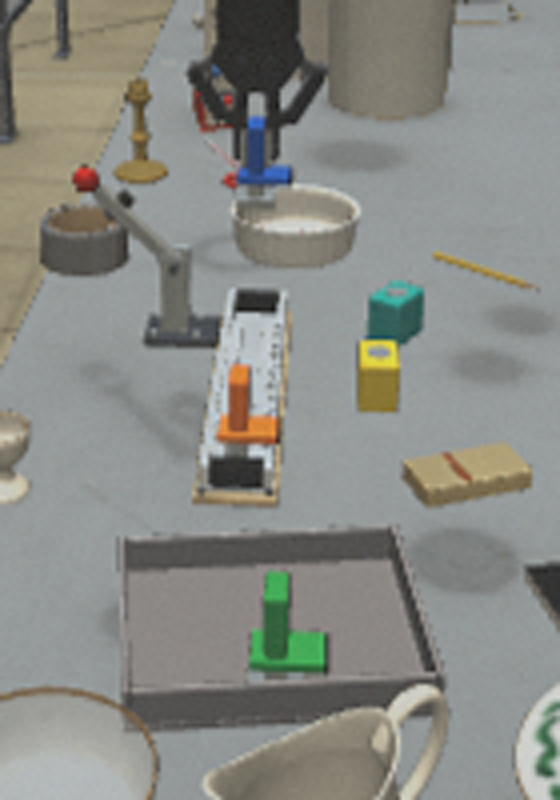

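View pics/t28c.png

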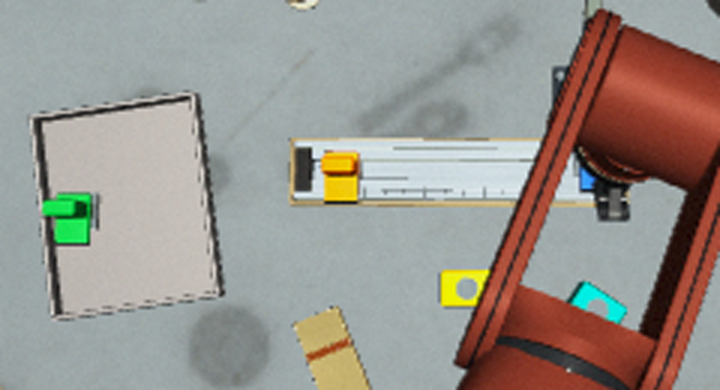

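Emit:
{"fn": "apply_moves", "kwargs": {
  "moves": [
    [0.1, -0.01, 0, 0.005, 0.003, 0, 0],
    [0.23, -0.02, 0, 0.005, 0.003, 0, 0],
    [0.36, -0.03, 0, 0.005, 0.003, 0, 0],
    [0.49, -0.04, 0, 0.005, 0.003, 0, 0],
    [0.62, -0.05, 0, 0.005, 0.003, 0, 0]
  ]
}}

```text
time_s: 26.57
eef_pos: [0.4668, 0.0761, 0.1741]
tcp_rot: [0.704, 0.71, -0.001, -0.001]
ft_force: [0.5, -0.3, -1.0]
gripper_width: 0.0149
```

Emit:
{"fn": "apply_moves", "kwargs": {
  "moves": [
    [0.13, -0.01, 0, 0, 0, 0, 0],
    [0.26, -0.02, 0, 0, 0, 0, 0],
    [0.39, -0.03, 0, 0, 0, 0, 0],
    [0.52, -0.04, 0, 0, 0, 0, 0],
    [0.62, -0.05, 0, 0, 0, 0, 0]
  ]
}}

```text
time_s: 26.98
eef_pos: [0.4485, 0.2645, 0.1726]
tcp_rot: [0.704, 0.711, -0.001, -0.001]
ft_force: [1.6, 0.3, -2.1]
gripper_width: 0.0156
```

```bash
python3 -c "
from h import *
goal(.4415,.3525,.17,YAW)
"
```

```text
move [ 0.293 -0.02   0.009] turn [-0.003 -0.    -0.001] | at [0.4485 0.2645 0.1726] w 0.0156 F [ 1.6  0.3 -2.1] t 26.98 j [0.38 0.01 1.85 0.   1.29 0.37]
```

Emit:
{"fn": "apply_moves", "kwargs": {
  "moves": [
    [0.12, -0.008, 0, -0.003, 0, 0, 0],
    [0.23, -0.015, 0, -0.003, 0, 0, 0],
    [0.285, -0.015, 0, -0.003, 0, 0, 0],
    [0.285, -0.015, 0, -0.003, 0, 0, 0],
    [0.285, -0.015, 0, -0.003, 0, 0, 0]
  ]
}}

```text
time_s: 27.4
eef_pos: [0.4418, 0.3503, 0.1708]
tcp_rot: [0.703, 0.711, -0.001, -0.0]
ft_force: [0.3, -0.3, -1.7]
gripper_width: 0.015
```

Emit:
{"fn": "apply_moves", "kwargs": {
  "moves": [
    [0, 0, 0.08, 0, 0, 0, 0],
    [0, 0, 0.2, 0, 0, 0, 0],
    [0, 0, 0.3, 0, 0, 0, 0],
    [0, 0, 0.36, 0, 0, 0, 0],
    [0, 0, 0.36, 0, 0, 0, 0]
  ]
}}

```text
time_s: 27.82
eef_pos: [0.4378, 0.3463, 0.057]
tcp_rot: [0.703, 0.711, -0.006, -0.001]
ft_force: [-0.5, -1.9, -1.2]
gripper_width: 0.0152
```

```bash
python3 -c "
from h import *
goal(.4415,.3525,.033,YAW)
snap('29');tray('29');crop('side','29',205,345,200,320,5,'pics/s29c.png')
"
```

```text
move [0.021 0.014 0.08 ] turn [-0.007  0.005 -0.001] | at [0.4378 0.3463 0.057 ] w 0.0152 F [-0.5 -1.9 -1.2] t 27.82 j [ 0.53  0.25  1.82 -0.    1.08  0.52]
tray [0.4455 0.3284] size [210.6 123.6] yaw 0.167 z 0.033
slot 0.048 [0.4375 0.3757]
slot 0 [0.4455 0.3284]
slot -0.048 [0.4534 0.2811]
```

View pics/s29c.png

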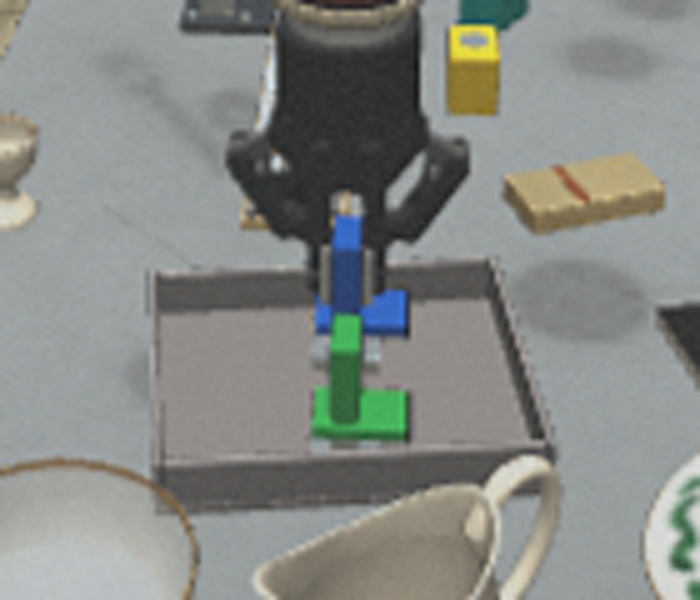

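Emit:
{"fn": "apply_moves", "kwargs": {
  "moves": [
    [0.014, 0.009, 0.03, -0.007, 0.005, 0, 0],
    [0.014, 0.009, 0.06, -0.007, 0.005, 0, 0],
    [0.014, 0.009, 0.075, -0.007, 0.005, 0, 0],
    [0.014, 0.009, 0.075, -0.007, 0.005, 0, 0],
    [0.014, 0.009, 0.075, -0.007, 0.005, 0, 0]
  ]
}}

```text
time_s: 28.33
eef_pos: [0.4439, 0.3528, 0.04]
tcp_rot: [0.703, 0.711, 0.004, 0.001]
ft_force: [-0.3, -0.3, -1.0]
gripper_width: 0.0148
```

```bash
python3 -c "
from h import *
goal(.4415,.3525,.032,YAW)
"
```

```text
move [-0.001 -0.008  0.027] turn [ 0.005 -0.003 -0.001] | at [0.4439 0.3528 0.04  ] w 0.0148 F [-0.3 -0.3 -1. ] t 28.33 j [0.53 0.28 1.82 0.   1.03 0.52]
```

Emit:
{"fn": "apply_moves", "kwargs": {
  "moves": [
    [0, -0.003, 0.01, 0.005, -0.003, 0, 0],
    [0, -0.003, 0.02, 0.005, -0.003, 0, 0],
    [0, -0.003, 0.026, 0.005, -0.003, 0, 0],
    [0, -0.003, 0.03, 0.005, -0.003, 0, 0],
    [0, -0.003, 0.03, 0.005, -0.003, 0, 0]
  ]
}}

```text
time_s: 28.75
eef_pos: [0.4434, 0.3532, 0.0322]
tcp_rot: [0.703, 0.711, -0.0, -0.0]
ft_force: [-3.2, -0.8, 7.4]
gripper_width: 0.0149
```

```bash
python3 -c "
from h import *
goal(.4415,.3525,.032,YAW)
"
```

```text
move [-0.002 -0.006  0.001] turn [-0. -0. -0.] | at [0.4434 0.3532 0.0322] w 0.0149 F [-3.2 -0.8  7.4] t 28.75 j [0.53 0.3  1.82 0.   1.03 0.52]
```

Touching the floor; release and go back for orange at (0.4794, 0.132).

Emit:
{"fn": "apply_moves", "kwargs": {
  "moves": [
    [0, 0, 0, 0, 0, 0, 0.2],
    [0, 0, 0, 0, 0, 0, 0.4],
    [0, 0, 0, 0, 0, 0, 0.5],
    [0, 0, 0, 0, 0, 0, 0.5]
  ]
}}

```text
time_s: 29.08
eef_pos: [0.4434, 0.3531, 0.032]
tcp_rot: [0.703, 0.711, -0.0, -0.0]
ft_force: [0.2, 0.2, 0.4]
gripper_width: 0.0425
```

Emit:
{"fn": "apply_moves", "kwargs": {
  "moves": [
    [0, 0, -0.06, 0, 0, 0, 0.5],
    [0, 0, -0.18, 0, 0, 0, 0.5],
    [0, 0, -0.3, 0, 0, 0, 0.5],
    [0, 0, -0.4, 0, 0, 0, 0.5],
    [-0.1, 0.02, -0.42, 0, 0, 0, 0.5]
  ]
}}

```text
time_s: 29.5
eef_pos: [0.4522, 0.328, 0.1648]
tcp_rot: [0.702, 0.712, 0.006, 0.001]
ft_force: [0.9, -0.1, 0.3]
gripper_width: 0.0428
```

```bash
python3 -c "
from h import *
goal(.4794,.132,.12,YAW)
snap('30');crop('side','30',205,345,200,320,5,'pics/s30c.png')
"
```

```text
move [-0.656  0.08   0.145] turn [ 0.006 -0.005  0.002] | at [0.4522 0.328  0.1648] w 0.0428 F [ 0.9 -0.1  0.3] t 29.5 j [0.48 0.1  1.77 0.   1.26 0.47]
```

View pics/s30c.png

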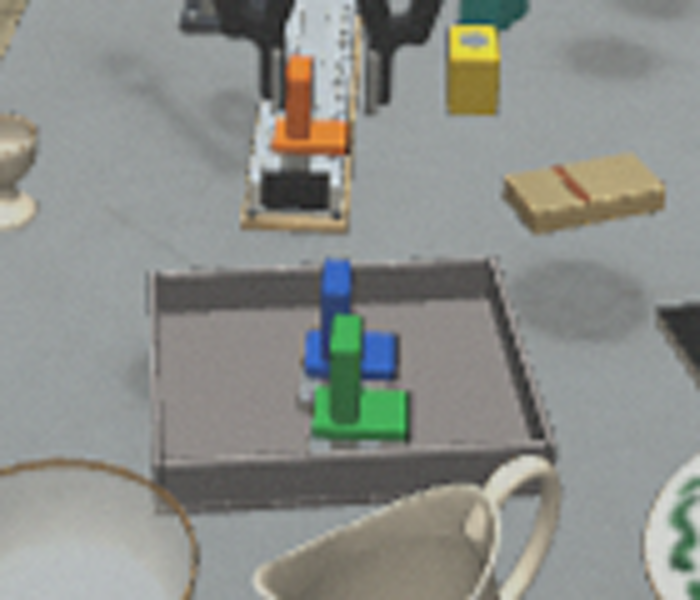

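Blue stands (crop 338,310), green (345,380) still upright. Next orange.

Emit:
{"fn": "apply_moves", "kwargs": {
  "moves": [
    [-0.13, 0.015, 0.02, 0.006, -0.005, 0.002, 0.5],
    [-0.26, 0.03, 0.05, 0.006, -0.005, 0.002, 0.5],
    [-0.39, 0.045, 0.08, 0.006, -0.005, 0.002, 0.5],
    [-0.52, 0.06, 0.1, 0.006, -0.005, 0.002, 0.5],
    [-0.65, 0.075, 0.12, 0.006, -0.005, 0.002, 0.5]
  ]
}}

```text
time_s: 30.02
eef_pos: [0.4757, 0.1257, 0.1234]
tcp_rot: [0.704, 0.71, -0.005, 0.0]
ft_force: [0.2, -0.1, -0.2]
gripper_width: 0.0425
```

Emit:
{"fn": "apply_moves", "kwargs": {
  "moves": [
    [0, 0, 0, 0, 0, 0, 0.5],
    [0, 0, 0, 0, 0, 0, 0.5]
  ]
}}

```text
time_s: 30.18
eef_pos: [0.4748, 0.1239, 0.122]
tcp_rot: [0.706, 0.708, -0.006, -0.001]
ft_force: [-0.1, 1.1, -0.4]
gripper_width: 0.0426
```

```bash
python3 -c "
from h import *
goal(.4790,.132,.036,YAW)
snap('31');grip('31','orange',.05,.2)
"
```

```text
move [0.029 0.017 0.286] turn [-0.006  0.004 -0.006] | at [0.4748 0.1239 0.122 ] w 0.0426 F [-0.1  1.1 -0.4] t 30.18 j [ 0.1   0.    1.96 -0.01  1.19  0.1 ]
orange front face x,y [0.4805 0.1481 0.0671] -> centre y 0.1321 n 45 | top med [0.4799 0.142  0.0935] zmax [0.094 0.095 0.095 0.095 0.095]
```

Emit:
{"fn": "apply_moves", "kwargs": {
  "moves": [
    [0.026, 0.015, 0.05, -0.006, 0.004, -0.006, 0.5],
    [0.026, 0.015, 0.15, -0.006, 0.004, -0.006, 0.5],
    [0.026, 0.015, 0.25, -0.006, 0.004, -0.006, 0.5],
    [0.026, 0.015, 0.275, -0.006, 0.004, -0.006, 0.5],
    [0.026, 0.015, 0.275, -0.006, 0.004, -0.006, 0.5]
  ]
}}

```text
time_s: 30.7
eef_pos: [0.4763, 0.1346, 0.0379]
tcp_rot: [0.701, 0.714, -0.002, -0.001]
ft_force: [-0.2, -0.6, -0.2]
gripper_width: 0.0425
```

Emit:
{"fn": "apply_moves", "kwargs": {
  "moves": [
    [0, 0, 0, 0, 0, 0, 0.5],
    [0, 0, 0, 0, 0, 0, 0.5]
  ]
}}

```text
time_s: 30.87
eef_pos: [0.4771, 0.1355, 0.0391]
tcp_rot: [0.7, 0.714, -0.001, -0.001]
ft_force: [0.1, 0.1, 0.4]
gripper_width: 0.0427
```

```bash
python3 -c "
from h import *
goal(.4790,.132,.036,YAW)
"
```

```text
move [-0.012  0.006  0.01 ] turn [-0.002  0.     0.005] | at [0.4771 0.1355 0.0391] w 0.0427 F [0.1 0.1 0.4] t 30.87 j [0.12 0.13 2.   0.   1.01 0.1 ]
```

Emit:
{"fn": "apply_moves", "kwargs": {
  "moves": [
    [-0.01, 0.005, 0.008, -0.002, 0, 0.005, 0.5],
    [-0.01, 0.005, 0.008, -0.002, 0, 0.005, 0.5],
    [-0.01, 0.005, 0.008, -0.002, 0, 0.005, 0.5]
  ]
}}

```text
time_s: 31.12
eef_pos: [0.4797, 0.1326, 0.0379]
tcp_rot: [0.703, 0.711, 0.001, 0.001]
ft_force: [-0.0, 0.6, -0.2]
gripper_width: 0.0427
```

Emit:
{"fn": "apply_moves", "kwargs": {
  "moves": [
    [0, 0, 0, 0, 0, 0, 0],
    [0, 0, 0, 0, 0, 0, 0],
    [0, 0, 0, 0, 0, 0, 0],
    [0, 0, 0, 0, 0, 0, 0],
    [0, 0, 0, 0, 0, 0, 0]
  ],
  "squeeze": 80
}}

```text
time_s: 31.53
eef_pos: [0.4804, 0.1325, 0.0386]
tcp_rot: [0.703, 0.711, 0.002, 0.001]
ft_force: [-0.1, -0.1, 5.9]
gripper_width: 0.015
```

```bash
python3 -c "
from h import *
goal(.4817,-.111,.036,YAW)
snap('32');grip('32','orange',.05,.2)
"
```

```text
move [-0.812 -0.005  0.008] turn [ 0.003 -0.    -0.001] | at [0.4804 0.1325 0.0386] w 0.015 F [-0.1 -0.1  5.9] t 31.53 j [ 0.11  0.13  2.   -0.    1.    0.1 ]
orange front face x,y [0.4805 0.1481 0.0694] -> centre y 0.1321 n 46 | top med [0.4812 0.1423 0.0933] zmax [0.095 0.095 0.095 0.096 0.096]
```

Emit:
{"fn": "apply_moves", "kwargs": {
  "moves": [
    [-0.03, -0.004, 0, 0.003, 0, 0, 0],
    [-0.08, -0.005, 0, 0.003, 0, 0, 0],
    [-0.13, -0.005, 0, 0.003, 0, 0, 0],
    [-0.18, -0.005, 0, 0.003, 0, 0, 0],
    [-0.23, -0.005, 0, 0.003, 0, 0, 0]
  ]
}}

```text
time_s: 32.05
eef_pos: [0.4795, 0.0631, 0.0386]
tcp_rot: [0.703, 0.711, 0.0, -0.001]
ft_force: [0.6, 2.1, 2.0]
gripper_width: 0.0152
```

```bash
python3 -c "
from h import *
goal(.4817,-.111,.0386,YAW)
snap('33');grip('33','orange',-.05,.2)
"
```

```text
move [-0.58   0.001 -0.001] turn [-0.001 -0.001 -0.   ] | at [0.4795 0.0631 0.0386] w 0.0152 F [0.6 2.1 2. ] t 32.05 j [-0.03  0.1   2.03  0.    1.01 -0.05]
orange front face x,y [0.4808 0.079  0.0706] -> centre y 0.063 n 38 | top med [0.4796 0.0718 0.0931] zmax [0.095 0.096 0.096 0.096 0.096]
```

Emit:
{"fn": "apply_moves", "kwargs": {
  "moves": [
    [-0.04, 0, 0, 0, 0, 0, 0],
    [-0.09, 0, 0, 0, 0, 0, 0],
    [-0.14, 0, 0, 0, 0, 0, 0],
    [-0.19, 0, 0, 0, 0, 0, 0],
    [-0.24, 0, 0, 0, 0, 0, 0]
  ]
}}

```text
time_s: 32.57
eef_pos: [0.4801, -0.01, 0.0386]
tcp_rot: [0.704, 0.71, -0.0, -0.001]
ft_force: [0.7, 2.8, 2.6]
gripper_width: 0.0154
```

Emit:
{"fn": "apply_moves", "kwargs": {
  "moves": [
    [-0.04, 0, 0, 0, 0, 0, 0],
    [-0.09, 0, 0, 0, 0, 0, 0],
    [-0.14, 0, 0, 0, 0, 0, 0],
    [-0.18, 0, 0, 0, 0, 0, 0],
    [-0.2, 0, 0, 0, 0, 0, 0]
  ]
}}

```text
time_s: 32.98
eef_pos: [0.4808, -0.0704, 0.0386]
tcp_rot: [0.704, 0.71, -0.0, -0.001]
ft_force: [0.1, 5.2, 7.6]
gripper_width: 0.0152
```

```bash
python3 -c "
from h import *
goal(.4817,-.111,.0386,YAW)
snap('34');grip('34','orange',-.15,.2)
"
```

```text
move [-0.135  0.002 -0.   ] turn [-0.001 -0.001 -0.002] | at [ 0.4808 -0.0704  0.0386] w 0.0152 F [0.1 5.2 7.6] t 32.98 j [-0.31  0.11  2.03  0.    1.01 -0.32]
orange front face x,y [ 0.4809 -0.0551  0.0683] -> centre y -0.0711 n 28 | top med [ 0.4811 -0.0607  0.094 ] zmax [0.095 0.095 0.095 0.096 0.096]
```

Emit:
{"fn": "apply_moves", "kwargs": {
  "moves": [
    [0, 0.001, -0.003, 0, 0, 0, 0],
    [-0.025, 0.001, -0.003, 0, 0, 0, 0],
    [-0.05, 0.001, -0.003, 0, 0, 0, 0],
    [-0.075, 0.001, -0.003, 0, 0, 0, 0],
    [-0.075, 0.001, -0.003, 0, 0, 0, 0]
  ]
}}

```text
time_s: 33.5
eef_pos: [0.4813, -0.0947, 0.0393]
tcp_rot: [0.704, 0.71, -0.001, -0.0]
ft_force: [0.4, -0.3, -2.1]
gripper_width: 0.015
```

Emit:
{"fn": "apply_moves", "kwargs": {
  "moves": [
    [-0.02, 0.001, 0, 0, 0, 0, 0],
    [-0.04, 0.001, 0, 0, 0, 0, 0],
    [-0.058, 0.001, 0, 0, 0, 0, 0],
    [-0.058, 0.001, 0, 0, 0, 0, 0],
    [-0.058, 0.001, 0, 0, 0, 0, 0]
  ]
}}

```text
time_s: 33.92
eef_pos: [0.4817, -0.1124, 0.0393]
tcp_rot: [0.705, 0.71, -0.001, -0.0]
ft_force: [-0.9, 0.6, -0.8]
gripper_width: 0.0148
```

```bash
python3 -c "
from h import *
goal(.4817,-.111,.0386,YAW)
snap('35');grip('35','orange',-.15,.2)
"
```

```text
move [0.005 0.    0.002] turn [-0.001  0.001 -0.003] | at [ 0.4817 -0.1124  0.0393] w 0.0148 F [-0.9  0.6 -0.8] t 33.92 j [-0.39  0.13  2.   -0.    1.01 -0.39]
orange front face x,y [ 0.4817 -0.0962  0.0691] -> centre y -0.1122 n 36 | top med [ 0.4836 -0.0982  0.0943] zmax [0.096 0.096 0.096 0.096 0.099]
```

Emit:
{"fn": "apply_moves", "kwargs": {
  "moves": [
    [0, 0, -0.05, 0, 0, 0, 0],
    [0, 0, -0.12, 0, 0, 0, 0],
    [0, 0, -0.24, 0, 0, 0, 0],
    [0, 0, -0.36, 0, 0, 0, 0],
    [0, 0, -0.44, 0, 0, 0, 0]
  ]
}}

```text
time_s: 34.43
eef_pos: [0.4828, -0.1119, 0.1746]
tcp_rot: [0.704, 0.71, -0.0, 0.001]
ft_force: [0.4, 0.5, -0.4]
gripper_width: 0.0149
```

```bash
python3 -c "
from h import *
snap('36');tray('36');goal(.449,.3053,.17,YAW);crop('side','36',205,345,120,320,4,'pics/s36c.png')
crop('top','36',105,345,160,290,3,'pics/t36c.png')
p,d=load('top','36');C=cloud('top',d)
for c in('green','blue'):
  m=mask(p,c)&(C[...,1]>.25);P=C[m];Q=P[P[:,2]>.08];print(c,len(Q),Q.min(0).round(3),Q.max(0).round(3),((Q.min(0)+Q.max(0))/2).round(4))
"
```

```text
tray [0.4418 0.3527] size [210.9 170.9] yaw 0.159 z 0.032
slot 0.048 [0.4342 0.4001]
slot 0 [0.4418 0.3527]
slot -0.048 [0.4494 0.3053]
move [ 1.395 -0.109  0.016] turn [ 0.005  0.003 -0.002] | at [ 0.4851 -0.1129  0.1768] w 0.0151 F [ 0.1  0.6 -1.1] t 34.53 j [-0.39 -0.06  1.91 -0.    1.28 -0.39]
green 59 [0.428 0.388 0.081] [0.443 0.417 0.092] [0.4358 0.4024 0.0865]
blue 430 [0.435 0.337 0.081] [0.864 0.706 0.205] [0.6493 0.5217 0.1431]
```

View pics/s36c.png

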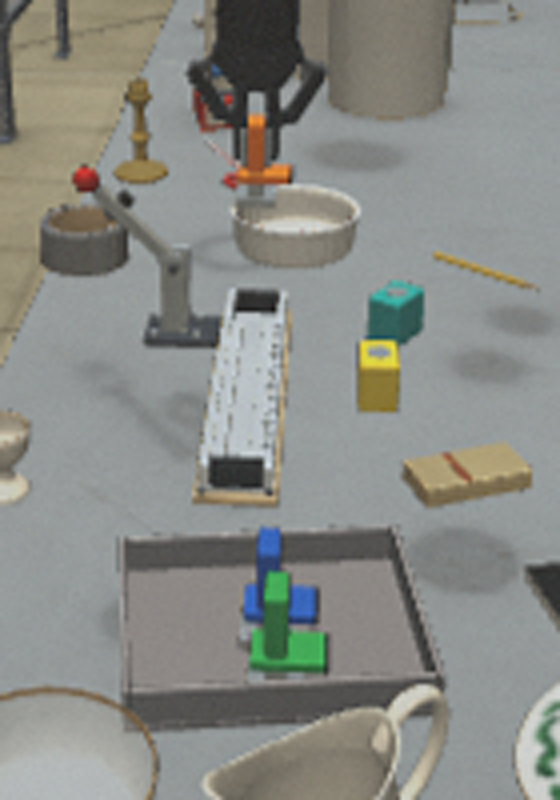

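View pics/t36c.png

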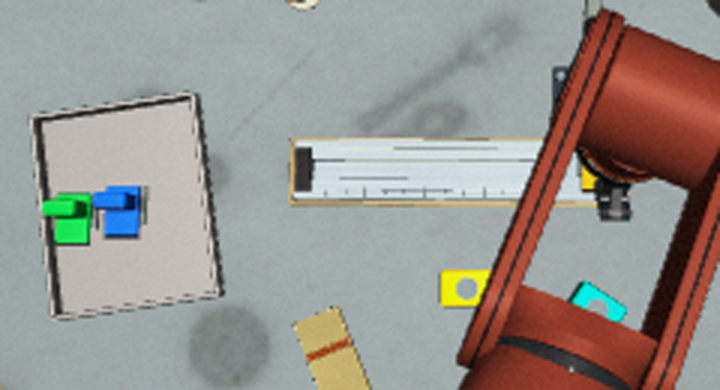

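Emit:
{"fn": "apply_moves", "kwargs": {
  "moves": [
    [0.1, -0.008, 0, 0.005, 0.003, 0, 0],
    [0.23, -0.018, 0, 0.005, 0.003, 0, 0],
    [0.36, -0.028, 0, 0.005, 0.003, 0, 0],
    [0.49, -0.038, 0, 0.005, 0.003, 0, 0],
    [0.62, -0.048, 0, 0.005, 0.003, 0, 0]
  ]
}}

```text
time_s: 34.95
eef_pos: [0.4679, 0.0748, 0.1746]
tcp_rot: [0.704, 0.71, -0.0, -0.001]
ft_force: [1.3, -0.3, -0.9]
gripper_width: 0.0152
```

Emit:
{"fn": "apply_moves", "kwargs": {
  "moves": [
    [0.13, -0.01, 0, 0, 0, 0, 0],
    [0.26, -0.02, 0, 0, 0, 0, 0],
    [0.39, -0.03, 0, 0, 0, 0, 0],
    [0.52, -0.04, 0, 0, 0, 0, 0],
    [0.6, -0.05, 0, 0, 0, 0, 0]
  ]
}}

```text
time_s: 35.37
eef_pos: [0.4498, 0.258, 0.1733]
tcp_rot: [0.704, 0.711, -0.001, -0.002]
ft_force: [-0.1, -0.3, -1.2]
gripper_width: 0.0151
```

```bash
python3 -c "
from h import *
goal(.449,.3045,.17,YAW)
"
```

```text
move [ 0.155 -0.001  0.011] turn [-0.002 -0.001 -0.001] | at [0.4498 0.258  0.1733] w 0.0151 F [-0.1 -0.3 -1.2] t 35.37 j [0.37 0.01 1.85 0.   1.29 0.36]
```

Emit:
{"fn": "apply_moves", "kwargs": {
  "moves": [
    [0.08, 0, 0, -0.002, 0, 0, 0],
    [0.145, 0.005, 0, -0.002, 0, 0, 0],
    [0.145, 0.005, 0, -0.002, 0, 0, 0],
    [0.145, 0.005, 0, -0.002, 0, 0, 0],
    [0.145, 0.005, 0, -0.002, 0, 0, 0]
  ]
}}

```text
time_s: 35.78
eef_pos: [0.4501, 0.3009, 0.1722]
tcp_rot: [0.703, 0.711, -0.001, -0.001]
ft_force: [0.7, -0.4, -1.2]
gripper_width: 0.0154
```

Emit:
{"fn": "apply_moves", "kwargs": {
  "moves": [
    [0, 0, 0.08, 0, 0, 0, 0],
    [0, 0, 0.2, 0, 0, 0, 0],
    [0, 0, 0.3, 0, 0, 0, 0],
    [0, 0, 0.36, 0, 0, 0, 0],
    [0, 0, 0.36, 0, 0, 0, 0]
  ]
}}

```text
time_s: 36.2
eef_pos: [0.4462, 0.2976, 0.059]
tcp_rot: [0.704, 0.71, -0.005, -0.002]
ft_force: [0.2, -1.1, -1.4]
gripper_width: 0.0151
```

```bash
python3 -c "
from h import *
goal(.449,.3045,.033,YAW)
snap('37');crop('side','37',205,345,200,320,5,'pics/s37c.png')
"
```

```text
move [0.023 0.01  0.087] turn [-0.007  0.003 -0.002] | at [0.4462 0.2976 0.059 ] w 0.0151 F [ 0.2 -1.1 -1.4] t 36.2 j [0.44 0.2  1.88 0.   1.08 0.43]
```

View pics/s37c.png

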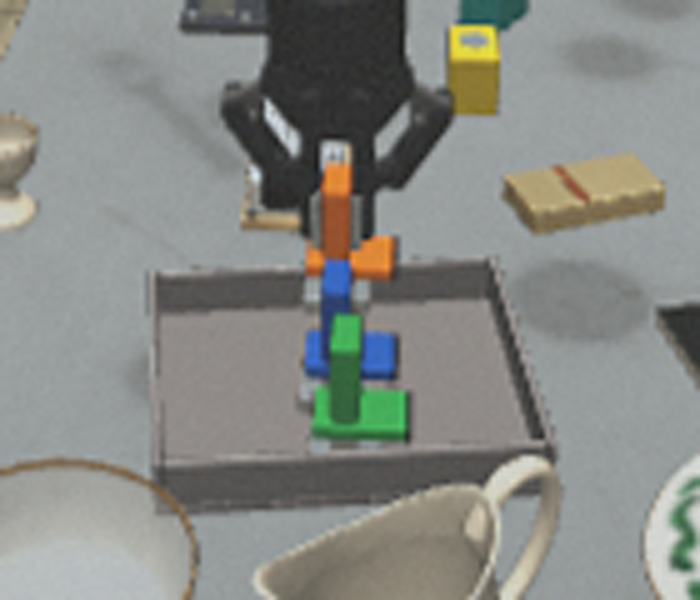

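Emit:
{"fn": "apply_moves", "kwargs": {
  "moves": [
    [0.02, 0.005, 0.02, -0.007, 0.003, -0.002, 0],
    [0.02, 0.005, 0.05, -0.007, 0.003, -0.002, 0],
    [0.02, 0.005, 0.075, -0.007, 0.003, -0.002, 0],
    [0.02, 0.005, 0.08, -0.007, 0.003, -0.002, 0],
    [0.02, 0.005, 0.08, -0.007, 0.003, -0.002, 0]
  ]
}}

```text
time_s: 36.72
eef_pos: [0.4504, 0.3054, 0.0391]
tcp_rot: [0.703, 0.711, 0.003, 0.001]
ft_force: [-0.1, 0.4, -0.4]
gripper_width: 0.0153
```

```bash
python3 -c "
from h import *
goal(.449,.3045,.032,YAW)
"
```

```text
move [-0.003 -0.005  0.024] turn [ 0.004 -0.002  0.   ] | at [0.4504 0.3054 0.0391] w 0.0153 F [-0.1  0.4 -0.4] t 36.72 j [0.45 0.23 1.88 0.   1.02 0.44]
```

Emit:
{"fn": "apply_moves", "kwargs": {
  "moves": [
    [-0.002, -0.002, 0.01, 0.004, -0.002, 0, 0],
    [-0.002, -0.002, 0.018, 0.004, -0.002, 0, 0],
    [-0.002, -0.002, 0.024, 0.004, -0.002, 0, 0],
    [-0.002, -0.002, 0.027, 0.004, -0.002, 0, 0],
    [-0.002, -0.002, 0.027, 0.004, -0.002, 0, 0]
  ]
}}

```text
time_s: 37.13
eef_pos: [0.45, 0.305, 0.0316]
tcp_rot: [0.703, 0.711, -0.0, 0.0]
ft_force: [-1.6, -0.7, 3.2]
gripper_width: 0.0153
```

```bash
python3 -c "
from h import *
goal(.449,.3045,.032,YAW)
"
```

```text
move [-0.001 -0.003 -0.001] turn [0. 0. 0.] | at [0.45   0.305  0.0316] w 0.0153 F [-1.6 -0.7  3.2] t 37.13 j [ 0.45  0.25  1.88 -0.    1.01  0.44]
```

Emit:
{"fn": "apply_moves", "kwargs": {
  "moves": [
    [0, 0, 0, 0, 0, 0, 0.2],
    [0, 0, 0, 0, 0, 0, 0.4],
    [0, 0, 0, 0, 0, 0, 0.5],
    [0, 0, 0, 0, 0, 0, 0.5]
  ]
}}

```text
time_s: 37.47
eef_pos: [0.4501, 0.305, 0.0316]
tcp_rot: [0.703, 0.711, 0.0, 0.0]
ft_force: [0.4, 0.5, 0.8]
gripper_width: 0.0425
```

Emit:
{"fn": "apply_moves", "kwargs": {
  "moves": [
    [0, 0, -0.06, 0, 0, 0, 0.6],
    [0, 0, -0.18, 0, 0, 0, 0.6],
    [0, 0, -0.3, 0, 0, 0, 0.6],
    [-0.1, 0, -0.4, 0, 0, 0, 0.6],
    [-0.2, -0.02, -0.42, 0, 0, 0, 0.6]
  ]
}}

```text
time_s: 37.88
eef_pos: [0.4487, 0.2465, 0.1639]
tcp_rot: [0.702, 0.712, 0.005, 0.002]
ft_force: [0.9, 0.3, 1.4]
gripper_width: 0.0514
```

Emit:
{"fn": "apply_moves", "kwargs": {
  "moves": [
    [-0.13, -0.04, 0, 0, 0, 0, 0.6],
    [-0.26, -0.08, 0, 0, 0, 0, 0.6],
    [-0.38, -0.12, 0, 0, 0, 0, 0.6],
    [-0.5, -0.16, 0, 0, 0, 0, 0.6],
    [-0.55, -0.18, 0, 0, 0, 0, 0.6]
  ]
}}

```text
time_s: 38.3
eef_pos: [0.3958, 0.0777, 0.1626]
tcp_rot: [0.702, 0.712, 0.004, 0.003]
ft_force: [0.4, -0.1, 0.4]
gripper_width: 0.0514
```

```bash
python3 -c "
from h import *
snap('38');tray('38')
p,d=load('top','38');C=cloud('top',d)
for c in('green','blue','orange'):
  m=mask(p,c)&(C[...,1]>.25)&(C[...,1]<.45)&(C[...,0]<.55);Q=C[m];Q=Q[Q[:,2]>.08];print(c,len(Q),((Q.min(0)+Q.max(0))/2).round(4) if len(Q) else '')
P=C[mask(p,'yellow')&(C[...,0]<.42)&(C[...,1]<.1)&(C[...,1]>-.08)&(C[...,2]>.03)];print('keeper',len(P),P.min(0).round(3),P.max(0).round(3)) if len(P) else print('nokeeper')
goal(.363,.0035,.10,YAW)
crop('side','38',205,345,160,320,4,'pics/s38c.png')
"
```

```text
tray [0.4415 0.3524] size [210.2 171. ] yaw 0.161 z 0.032
slot 0.048 [0.4338 0.3998]
slot 0 [0.4415 0.3524]
slot -0.048 [0.4492 0.3051]
green 57 [0.4358 0.4023 0.0889]
blue 56 [0.4424 0.3523 0.0866]
orange 5 [0.4504 0.2897 0.0838]
keeper 88 [ 0.346 -0.019  0.043] [0.379 0.022 1.376]
move [-0.25  -0.117  0.207] turn [ 0.007 -0.002 -0.001] | at [0.3966 0.0787 0.1628] w 0.0512 F [0.4 0.2 0.3] t 38.4 j [-0.   -0.3   2.14  0.    1.29 -0.01]
```

View pics/s38c.png

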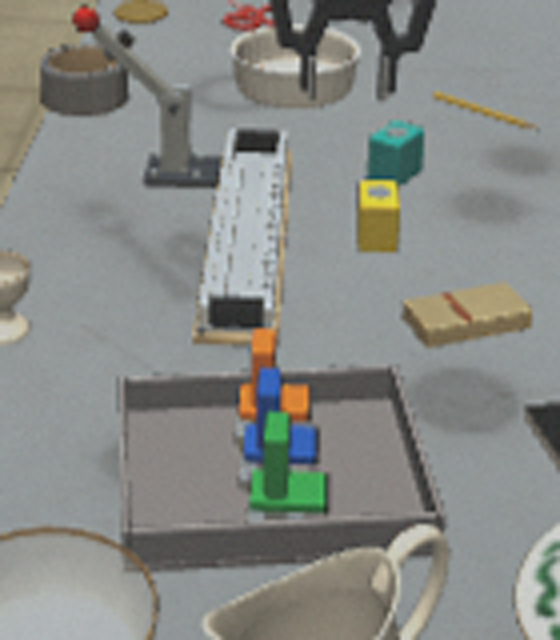

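View pics/top38.png

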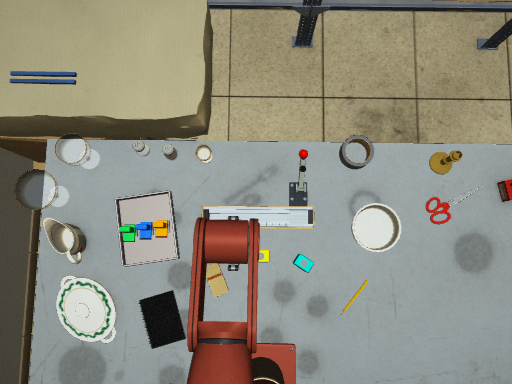

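```bash
python3 -c "
from h import *
p,d=load('side','38');C=cloud('side',d)
m=mask(p,'yellow')&(C[...,1]<.1)&(C[...,1]>-.08)&(C[...,0]>.33)&(C[...,0]<.40);P=C[m];print(len(P),P.min(0).round(3),P.max(0).round(3))
T=P[P[:,2]>.047];print('top',len(T),np.percentile(T,[2,50,98],axis=0).round(4).tolist())
F=P[(P[:,2]<.042)];print('front',np.median(F,0).round(4),np.percentile(F[:,0],[2,98]).round(4))
p,d=load('top','22');C=cloud('top',d)
for t in('20','22'):
  p,d=load('top',t);C=cloud('top',d)
  m=mask(p,'yellow')&(C[...,1]<.1)&(C[...,1]>-.08)&(C[...,0]>.33)&(C[...,0]<.42)&(C[...,2]>.04)&(C[...,2]<.06);P=C[m];print(t,len(P),cv2.minAreaRect(P[:,:2].astype(np.float32)*1000) if len(P)>5 else '',np.median(P[:,2]))
"
```

```text
136 [ 0.346 -0.014  0.003] [0.379 0.035 0.052]
top 39 [[0.3466, -0.0138, 0.0478], [0.3639, 0.0169, 0.0502], [0.3786, 0.0312, 0.052]]
front [0.3631 0.0309 0.0235] [0.3483 0.3779]
20 157 ((362.6163635253906, 5.237577438354492), (32.45168685913086, 47.63776779174805), 0.7369413375854492) 0.049873139996781196
22 156 ((362.6087341308594, 5.1904144287109375), (32.47669982910156, 47.798397064208984), 0.7021469473838806) 0.049238028294050884
```

Emit:
{"fn": "apply_moves", "kwargs": {
  "moves": [
    [-0.12, -0.055, 0.05, 0.007, -0.002, 0, 0.6],
    [-0.24, -0.112, 0.12, 0.007, -0.002, 0, 0.6],
    [-0.24, -0.112, 0.18, 0.007, -0.002, 0, 0.6],
    [-0.24, -0.112, 0.2, 0.007, -0.002, 0, 0.6],
    [-0.24, -0.112, 0.2, 0.007, -0.002, 0, 0.6]
  ]
}}

```text
time_s: 38.82
eef_pos: [0.3635, 0.0073, 0.1009]
tcp_rot: [0.704, 0.711, -0.001, -0.001]
ft_force: [-0.6, -0.3, 0.7]
gripper_width: 0.0517
```

```bash
python3 -c "
from h import *
goal(.3627,.0052,.020,YAW)
"
```

```text
move [-0.007 -0.002  0.27 ] turn [-0.002 -0.001 -0.001] | at [0.3635 0.0073 0.1009] w 0.0517 F [-0.6 -0.3  0.7] t 38.82 j [-0.2  -0.32  2.28  0.    1.18 -0.21]
```

Emit:
{"fn": "apply_moves", "kwargs": {
  "moves": [
    [-0.007, -0.002, 0.08, -0.002, -0.001, 0, 0.6],
    [-0.007, -0.002, 0.18, -0.002, -0.001, 0, 0.6],
    [-0.007, -0.002, 0.25, -0.002, -0.001, 0, 0.6],
    [-0.007, -0.002, 0.26, -0.002, -0.001, 0, 0.6],
    [-0.007, -0.002, 0.26, -0.002, -0.001, 0, 0.6]
  ]
}}

```text
time_s: 39.23
eef_pos: [0.3625, 0.0064, 0.0228]
tcp_rot: [0.703, 0.711, -0.001, -0.001]
ft_force: [-0.5, -0.1, -0.2]
gripper_width: 0.0515
```

Emit:
{"fn": "apply_moves", "kwargs": {
  "moves": [
    [0, 0, 0, 0, 0, 0, 0.6],
    [0, 0, 0, 0, 0, 0, 0.6]
  ]
}}

```text
time_s: 39.4
eef_pos: [0.3646, 0.0067, 0.0246]
tcp_rot: [0.703, 0.712, 0.0, 0.0]
ft_force: [-0.3, -0.7, 1.0]
gripper_width: 0.0513
```

```bash
python3 -c "
from h import *
goal(.3627,.0052,.020,YAW)
"
```

```text
move [-0.005 -0.006  0.015] turn [0.001 0.    0.001] | at [0.3646 0.0067 0.0246] w 0.0513 F [-0.3 -0.7  1. ] t 39.4 j [-0.2  -0.17  2.33  0.    0.98 -0.21]
```

Emit:
{"fn": "apply_moves", "kwargs": {
  "moves": [
    [-0.005, -0.006, 0.015, 0, 0, 0, 0.6],
    [-0.005, -0.006, 0.015, 0, 0, 0, 0.6],
    [-0.005, -0.006, 0.015, 0, 0, 0, 0.6]
  ]
}}

```text
time_s: 39.65
eef_pos: [0.3633, 0.0051, 0.0207]
tcp_rot: [0.703, 0.712, 0.001, 0.001]
ft_force: [0.5, -1.0, -0.3]
gripper_width: 0.0513
```

Emit:
{"fn": "apply_moves", "kwargs": {
  "moves": [
    [0, 0, 0, 0, 0, 0, 0.2],
    [0, 0, 0, 0, 0, 0, 0.2],
    [0, 0, 0, 0, 0, 0, 0.2],
    [0, 0, 0, 0, 0, 0, 0.2]
  ],
  "squeeze": 50
}}

```text
time_s: 39.98
eef_pos: [0.3637, 0.0049, 0.0213]
tcp_rot: [0.703, 0.712, 0.001, 0.001]
ft_force: [-1.8, 0.5, 6.1]
gripper_width: 0.0351
```

```bash
python3 -c "
from h import *
goal(.3627,.0052,.16,YAW)
"
```

```text
move [ 0.001 -0.002 -0.462] turn [0.002 0.    0.   ] | at [0.3637 0.0049 0.0213] w 0.0351 F [-1.8  0.5  6.1] t 39.98 j [-0.2  -0.17  2.34  0.    0.97 -0.22]
```

Emit:
{"fn": "apply_moves", "kwargs": {
  "moves": [
    [0, 0, -0.08, 0, 0, 0, 0.2],
    [0, 0, -0.2, 0, 0, 0, 0.2],
    [0, 0, -0.32, 0, 0, 0, 0.2],
    [0, 0, -0.44, 0, 0, 0, 0.2],
    [0, 0, -0.45, 0, 0, 0, 0.2]
  ]
}}

```text
time_s: 40.4
eef_pos: [0.3673, 0.0041, 0.163]
tcp_rot: [0.703, 0.712, 0.004, 0.006]
ft_force: [0.6, 0.5, -0.4]
gripper_width: 0.0347
```

```bash
python3 -c "
from h import *
goal(.4817,-.111,.15,YAW)
"
```

```text
move [-0.388  0.376  0.05 ] turn [0.009 0.002 0.   ] | at [0.3673 0.0041 0.163 ] w 0.0347 F [ 0.6  0.5 -0.4] t 40.4 j [-0.2  -0.41  2.22  0.    1.32 -0.22]
```

Emit:
{"fn": "apply_moves", "kwargs": {
  "moves": [
    [-0.09, 0.09, 0.02, 0.009, 0.002, 0, 0.2],
    [-0.18, 0.18, 0.03, 0.009, 0.002, 0, 0.2],
    [-0.28, 0.27, 0.04, 0.009, 0.002, 0, 0.2],
    [-0.37, 0.36, 0.045, 0.009, 0.002, 0, 0.2],
    [-0.385, 0.374, 0.045, 0.009, 0.002, 0, 0.2]
  ]
}}

```text
time_s: 40.82
eef_pos: [0.4839, -0.1139, 0.1502]
tcp_rot: [0.704, 0.711, -0.0, 0.0]
ft_force: [-0.8, -0.3, -0.1]
gripper_width: 0.0351
```

Emit:
{"fn": "apply_moves", "kwargs": {
  "moves": [
    [0, 0, 0, 0, 0, 0, 0.2],
    [0, 0, 0, 0, 0, 0, 0.2],
    [0, 0, 0, 0, 0, 0, 0.2]
  ]
}}

```text
time_s: 41.07
eef_pos: [0.4828, -0.1131, 0.1495]
tcp_rot: [0.704, 0.711, -0.001, -0.0]
ft_force: [1.0, 0.0, -1.0]
gripper_width: 0.035
```

```bash
python3 -c "
from h import *
goal(.4817,-.111,.06,YAW)
snap('39');tray('39')
p,d=load('side','39');C=cloud('side',d)
m=mask(p,'yellow')&(C[...,2]>.08)&(abs(C[...,0]-.48)<.06)&(C[...,1]>-.16)&(C[...,1]<-.03);P=C[m]
F=P[P[:,2]<P[:,2].max()-.012];print('front',np.median(F,0).round(4),np.percentile(F[:,0],[2,98]).round(4),P[:,2].max())
"
```

```text
move [ 0.007 -0.003  0.298] turn [-0.001  0.    -0.001] | at [ 0.4828 -0.1131  0.1495] w 0.035 F [ 1.  0. -1.] t 41.07 j [-0.39 -0.02  1.93 -0.    1.24 -0.4 ]
tray [0.4416 0.3528] size [210.6 171.6] yaw 0.16 z 0.032
slot 0.048 [0.434  0.4002]
slot 0 [0.4416 0.3528]
slot -0.048 [0.4493 0.3054]
front [ 0.4833 -0.0869  0.1519] [0.4683 0.4951] 0.1827214938982482
```

Emit:
{"fn": "apply_moves", "kwargs": {
  "moves": [
    [0.006, -0.003, 0.08, 0, 0, 0, 0.2],
    [0.006, -0.003, 0.18, 0, 0, 0, 0.2],
    [0.006, -0.003, 0.26, 0, 0, 0, 0.2],
    [0.006, -0.003, 0.29, 0, 0, 0, 0.2],
    [0.006, -0.003, 0.29, 0, 0, 0, 0.2]
  ]
}}

```text
time_s: 41.58
eef_pos: [0.4797, -0.1096, 0.061]
tcp_rot: [0.703, 0.711, -0.001, -0.002]
ft_force: [-0.3, -0.4, -0.8]
gripper_width: 0.0349
```

Emit:
{"fn": "apply_moves", "kwargs": {
  "moves": [
    [0, 0, 0, 0, 0, 0, 0.2],
    [0, 0, 0, 0, 0, 0, 0.2]
  ]
}}

```text
time_s: 41.75
eef_pos: [0.4805, -0.1096, 0.0624]
tcp_rot: [0.703, 0.711, -0.001, -0.001]
ft_force: [1.3, -0.6, -0.9]
gripper_width: 0.0351
```

```bash
python3 -c "
from h import *
goal(.4817,-.111,.034,YAW)
"
```

```text
move [-0.005  0.004  0.095] turn [-0.002 -0.     0.   ] | at [ 0.4805 -0.1096  0.0624] w 0.0351 F [ 1.3 -0.6 -0.9] t 41.75 j [-0.38  0.09  2.   -0.    1.06 -0.4 ]
```

Emit:
{"fn": "apply_moves", "kwargs": {
  "moves": [
    [-0.004, 0.003, 0.02, -0.002, 0, 0, 0.2],
    [-0.004, 0.003, 0.045, -0.002, 0, 0, 0.2],
    [-0.004, 0.003, 0.07, -0.002, 0, 0, 0.2],
    [-0.004, 0.003, 0.085, -0.002, 0, 0, 0.2],
    [-0.004, 0.003, 0.085, -0.002, 0, 0, 0.2]
  ]
}}

```text
time_s: 42.17
eef_pos: [0.4801, -0.1104, 0.0354]
tcp_rot: [0.703, 0.711, -0.0, -0.001]
ft_force: [0.0, 0.7, -0.9]
gripper_width: 0.035
```

```bash
python3 -c "
from h import *
goal(.4817,-.111,.0335,YAW)
"
```

```text
move [-0.002  0.005  0.006] turn [-0.002 -0.001  0.   ] | at [ 0.4801 -0.1104  0.0354] w 0.035 F [ 0.   0.7 -0.9] t 42.17 j [-0.39  0.13  2.01  0.    1.   -0.4 ]
```

Emit:
{"fn": "apply_moves", "kwargs": {
  "moves": [
    [-0.002, 0.004, 0.005, -0.002, 0, 0, 0.2],
    [-0.002, 0.004, 0.007, -0.002, 0, 0, 0.2],
    [-0.002, 0.004, 0.007, -0.002, 0, 0, 0.2],
    [-0.002, 0.004, 0.007, -0.002, 0, 0, 0.2]
  ]
}}

```text
time_s: 42.5
eef_pos: [0.4815, -0.111, 0.0334]
tcp_rot: [0.703, 0.711, 0.001, -0.0]
ft_force: [-0.1, 0.9, 0.7]
gripper_width: 0.0351
```

Emit:
{"fn": "apply_moves", "kwargs": {
  "moves": [
    [0, 0, 0, 0, 0, 0, 0.4],
    [0, 0, 0, 0, 0, 0, 0.55],
    [0, 0, 0, 0, 0, 0, 0.55],
    [0, 0, 0, 0, 0, 0, 0.55]
  ]
}}

```text
time_s: 42.83
eef_pos: [0.4816, -0.1111, 0.0335]
tcp_rot: [0.703, 0.711, 0.001, 0.0]
ft_force: [-0.2, -0.2, 0.3]
gripper_width: 0.047
```

Emit:
{"fn": "apply_moves", "kwargs": {
  "moves": [
    [0, 0, -0.06, 0, 0, 0, 0.6],
    [0, 0, -0.18, 0, 0, 0, 0.6],
    [0, 0, -0.3, 0, 0, 0, 0.6],
    [0, 0, -0.43, 0, 0, 0, 0.6],
    [0, 0, -0.55, 0, 0, 0, 0.6]
  ]
}}

```text
time_s: 43.25
eef_pos: [0.4813, -0.1113, 0.2006]
tcp_rot: [0.703, 0.711, 0.001, 0.0]
ft_force: [0.7, -0.6, 1.0]
gripper_width: 0.051
```

```bash
python3 -c "
from h import *
goal(.6465,-.109,.19,np.pi/2+YAW)
snap('40');crop('side','40',205,325,120,220,6,'pics/s40c.png')
p,d=load('side','40');C=cloud('side',d)
m=mask(p,'yellow')&(abs(C[...,0]-.48)<.06)&(C[...,1]>-.16)&(C[...,1]<-.03)&(C[...,2]>.025);P=C[m]
F=P[P[:,2]<.056];T=P[P[:,2]>.058];print('front',np.median(F,0).round(4),'top',np.median(T,0).round(4),P.min(0).round(3),P.max(0).round(3))
m=mask(p,'red')&(C[...,0]>.6)&(C[...,0]<.7)&(C[...,1]>-.15)&(C[...,1]<-.07);print('knob side',np.median(C[m],0).round(4),np.argwhere(m).mean(0)[::-1])
p,d=load('top','40');C=cloud('top',d)
m=mask(p,'red')&(C[...,0]>.6)&(C[...,0]<.7)&(C[...,1]>-.15)&(C[...,1]<-.07);print('knob top',m.sum(),np.median(C[m],0).round(4) if m.any() else '',np.argwhere(m).mean(0)[::-1])
"
```

```text
move [0.001 0.551 0.036] turn [ 0.001  0.    -1.   ] | at [ 0.4813 -0.1113  0.2006] w 0.051 F [ 0.7 -0.6  1. ] t 43.25 j [-0.39 -0.08  1.88  0.    1.34 -0.4 ]
front [ 0.4824 -0.0852  0.0418] top [ 0.4792 -0.0939  0.0617] [ 0.464 -0.128  0.025] [ 0.497 -0.079  0.065]
knob side [ 0.6467 -0.1007  0.1736] [225.6 163.1]
knob top 57 [ 0.6443 -0.1088  0.1753] [303.07017544 153.52631579]
```

View pics/s40c.png

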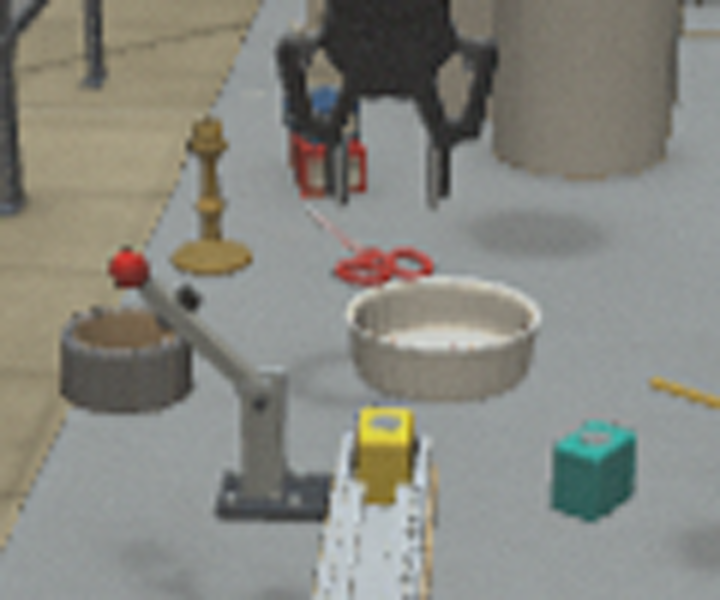

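Emit:
{"fn": "apply_moves", "kwargs": {
  "moves": [
    [0, 0.11, 0, 0, 0, -0.3, 0.65],
    [0, 0.22, 0, 0, 0, -0.3, 0.65],
    [0, 0.33, 0, 0, 0, -0.3, 0.65],
    [0, 0.44, 0, 0, 0, -0.38, 0.65],
    [0, 0.54, 0, 0, 0, -0.38, 0.65]
  ]
}}

```text
time_s: 43.77
eef_pos: [0.649, -0.1108, 0.2073]
tcp_rot: [0.46, 0.888, 0.001, 0.007]
ft_force: [-0.5, 0.5, 1.7]
gripper_width: 0.0552
```

Emit:
{"fn": "apply_moves", "kwargs": {
  "moves": [
    [0, 0, 0, 0, 0, -0.36, 0.65],
    [0, 0, 0, 0, 0, -0.36, 0.65],
    [0, 0, 0, 0, 0, -0.36, 0.65],
    [0, 0, 0, 0, 0, -0.36, 0.65],
    [0, 0, 0, 0, 0, -0.36, 0.65]
  ]
}}

```text
time_s: 44.18
eef_pos: [0.6488, -0.1107, 0.206]
tcp_rot: [0.191, 0.982, -0.0, 0.006]
ft_force: [0.9, 0.2, -0.1]
gripper_width: 0.0554
```

```bash
python3 -c "
from h import *
goal(.646,-.1095,.20,np.pi/2+YAW)"
```

```text
move [0.01 0.   0.02] turn [-0.001  0.008 -0.252] | at [ 0.6488 -0.1107  0.206 ] w 0.0554 F [ 0.9  0.2 -0.1] t 44.18 j [-0.29  0.3   1.46  0.    1.37 -1.48]
```

Emit:
{"fn": "apply_moves", "kwargs": {
  "moves": [
    [0.01, 0, 0, -0.001, 0.008, -0.25, 0.65],
    [0.01, 0, 0, -0.001, 0.008, -0.25, 0.65],
    [0.01, 0, 0, -0.001, 0.008, -0.25, 0.65],
    [0.01, 0, 0, -0.001, 0.008, -0.25, 0.65],
    [0.01, 0, 0, -0.001, 0.008, -0.25, 0.65]
  ]
}}

```text
time_s: 44.6
eef_pos: [0.6458, -0.1095, 0.2051]
tcp_rot: [-0.004, 1.0, 0.0, -0.001]
ft_force: [0.2, -0.2, -0.4]
gripper_width: 0.056
```

```bash
python3 -c "
from h import *
goal(.646,-.1095,.136,np.pi/2+YAW)"
```

```text
move [-0.001 -0.     0.23 ] turn [ 0.001 -0.001 -0.003] | at [ 0.6458 -0.1095  0.2051] w 0.056 F [ 0.2 -0.2 -0.4] t 44.6 j [-0.29  0.3   1.46  0.    1.38 -1.87]
```

Emit:
{"fn": "apply_moves", "kwargs": {
  "moves": [
    [0, 0, 0.07, 0, 0, 0, 0.65],
    [0, 0, 0.15, 0, 0, 0, 0.65],
    [0, 0, 0.21, 0, 0, 0, 0.65],
    [0, 0, 0.225, 0, 0, 0, 0.65],
    [0, 0, 0.225, 0, 0, 0, 0.65]
  ]
}}

```text
time_s: 45.02
eef_pos: [0.6442, -0.109, 0.1352]
tcp_rot: [-0.003, 1.0, 0.001, -0.003]
ft_force: [0.1, -0.2, -0.1]
gripper_width: 0.0552
```

```bash
python3 -c "
from h import *
goal(.646,-.1095,.136,np.pi/2+YAW)
snap('41');crop('side','41',195,295,120,220,6,'pics/s41c.png')"
```

```text
move [-0.006 -0.002 -0.003] turn [ 0.001 -0.003 -0.004] | at [ 0.6442 -0.109   0.1352] w 0.0552 F [ 0.1 -0.2 -0.1] t 45.02 j [-0.29  0.36  1.52  0.    1.27 -1.86]
```

View pics/s41c.png

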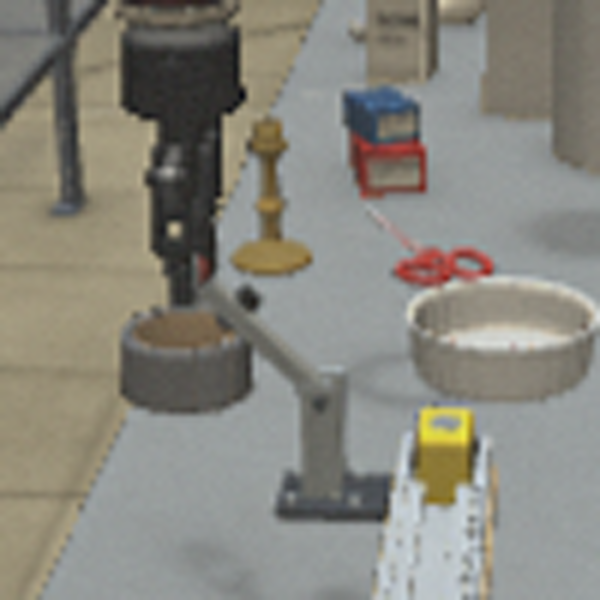

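Emit:
{"fn": "apply_moves", "kwargs": {
  "moves": [
    [0, 0, 0, 0, 0, 0, 0.1],
    [0, 0, 0, 0, 0, 0, 0.1],
    [0, 0, 0, 0, 0, 0, 0.1],
    [0, 0, 0, 0, 0, 0, 0.1],
    [0, 0, 0, 0, 0, 0, 0.1]
  ],
  "squeeze": 30
}}

```text
time_s: 45.53
eef_pos: [0.6474, -0.1092, 0.1406]
tcp_rot: [-0.003, 1.0, 0.0, 0.002]
ft_force: [-1.2, 2.9, 6.1]
gripper_width: 0.0237
```

```bash
python3 -c "
from h import *
arc([2.35,2.2,2.0,1.8,1.6,1.4])"
```

```text
now [ 0.6474 -0.1092  0.1406] th~ 2.334 r 0.124 w 0.0237 F [-1.2  2.9  6.1]
2.35 [0.005 0.    0.014]
2.2 [ 0.05   0.    -0.025]
2.0 [ 0.119  0.001 -0.065]
1.8 [ 0.195  0.001 -0.091]
1.6 [ 0.274  0.002 -0.102]
1.4 [ 0.353  0.002 -0.097]
```

Emit:
{"fn": "apply_moves", "kwargs": {
  "moves": [
    [0.046, 0, -0.03, 0, 0, 0, 0.1],
    [0.117, 0, -0.072, 0, 0, 0, 0.1],
    [0.194, 0, -0.1, 0, 0, 0, 0.1],
    [0.274, 0, -0.112, 0, 0, 0, 0.1],
    [0.274, 0, -0.112, 0, 0, 0, 0.1]
  ]
}}

```text
time_s: 45.95
eef_pos: [0.5632, -0.1099, 0.1757]
tcp_rot: [-0.003, 1.0, -0.0, 0.002]
ft_force: [1.9, 0.8, 0.4]
gripper_width: 0.0239
```

```bash
python3 -c "
from h import *
arc([1.6,1.4,1.2,1.0,.8])"
```

```text
now [ 0.5632 -0.1099  0.1757] th~ 1.583 r 0.1247 w 0.0239 F [1.9 0.8 0.4]
1.6 [-0.007 -0.     0.016]
1.4 [0.073 0.    0.021]
1.2 [0.15  0.001 0.042]
1.0 [0.221 0.001 0.078]
0.8 [0.284 0.002 0.128]
```

Emit:
{"fn": "apply_moves", "kwargs": {
  "moves": [
    [0.075, 0, 0.006, 0, 0, 0, 0.1],
    [0.154, 0, 0.028, 0, 0, 0, 0.1],
    [0.228, 0, 0.065, 0, 0, 0, 0.1],
    [0.293, 0, 0.117, 0, 0, 0, 0.1],
    [0.293, 0, 0.117, 0, 0, 0, 0.1]
  ]
}}

```text
time_s: 46.37
eef_pos: [0.4709, -0.1107, 0.1375]
tcp_rot: [-0.003, 1.0, -0.001, -0.001]
ft_force: [-6.1, -1.3, 5.2]
gripper_width: 0.0239
```

```bash
python3 -c "
from h import *
arc([.8,.6,.4,.2,.1,.05,0])"
```

```text
now [ 0.4709 -0.1107  0.1375] th~ 0.761 r 0.1254 w 0.0239 F [-6.1 -1.3  5.2]
0.8 [-0.024 -0.     0.001]
0.6 [0.027 0.    0.062]
0.4 [0.065 0.    0.133]
0.2 [0.089 0.001 0.209]
0.1 [0.095 0.001 0.249]
0.05 [0.096 0.001 0.268]
0 [0.097 0.001 0.288]
```

Emit:
{"fn": "apply_moves", "kwargs": {
  "moves": [
    [0.035, 0, 0.057, 0, 0, 0, 0.1],
    [0.074, 0, 0.13, 0, 0, 0, 0.1],
    [0.098, 0, 0.206, 0, 0, 0, 0.1],
    [0.104, 0, 0.24, 0, 0, 0, 0.1],
    [0.105, 0, 0.25, 0, 0, 0, 0.1]
  ]
}}

```text
time_s: 46.78
eef_pos: [0.4378, -0.1109, 0.0609]
tcp_rot: [-0.003, 1.0, -0.0, -0.003]
ft_force: [-5.5, -0.8, 0.4]
gripper_width: 0.0242
```

```bash
python3 -c "
from h import *
arc([.2,.1,.05,0])"
```

```text
now [ 0.4378 -0.1109  0.0609] th~ 0.08 r 0.1243 w 0.0242 F [-5.5 -0.8  0.4]
0.2 [-0.021 -0.    -0.046]
0.1 [-0.015 -0.    -0.007]
0.05 [-0.014 -0.     0.013]
0 [-0.013 -0.     0.033]
```

Lower gently the last bit, then release.

Emit:
{"fn": "apply_moves", "kwargs": {
  "moves": [
    [-0.005, 0, 0.01, 0, 0, 0, 0.1],
    [-0.005, 0, 0.018, 0, 0, 0, 0.1],
    [-0.005, 0, 0.022, 0, 0, 0, 0.1]
  ]
}}

```text
time_s: 47.03
eef_pos: [0.4381, -0.1109, 0.0541]
tcp_rot: [-0.003, 1.0, -0.0, -0.005]
ft_force: [-7.3, -0.9, 0.3]
gripper_width: 0.024
```

Emit:
{"fn": "apply_moves", "kwargs": {
  "moves": [
    [0, 0, 0, 0, 0, 0, 0.4],
    [0, 0, 0, 0, 0, 0, 0.65],
    [0, 0, 0, 0, 0, 0, 0.65],
    [0, 0, 0, 0, 0, 0, 0.65]
  ]
}}

```text
time_s: 47.37
eef_pos: [0.439, -0.1111, 0.0548]
tcp_rot: [-0.003, 1.0, -0.0, -0.004]
ft_force: [0.5, 0.1, 0.3]
gripper_width: 0.0555
```

```bash
python3 -c "
from h import *
arc([0])
snap('42');crop('side','42',205,325,120,220,6,'pics/s42c.png')"
```

```text
now [ 0.439  -0.1111  0.0548] th~ 0.031 r 0.1227 w 0.0555 F [0.5 0.1 0.3]
0 [-0.009 -0.     0.013]
```

View pics/s42c.png

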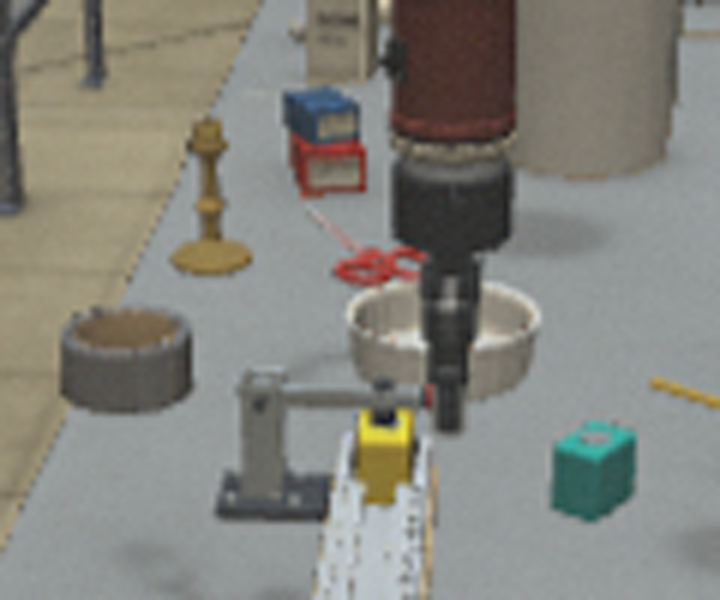

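Clamp arm lies on the keeper. Rise straight up and retreat toward the robot's free side, then check.

Emit:
{"fn": "apply_moves", "kwargs": {
  "moves": [
    [0, 0, -0.06, 0, 0, 0, 0.7],
    [0, 0, -0.15, 0, 0, 0, 0.7],
    [0, 0, -0.28, 0, 0, 0, 0.7],
    [0, 0, -0.4, 0, 0, 0, 0.7],
    [0, 0, -0.5, 0, 0, 0, 0.7]
  ]
}}

```text
time_s: 47.88
eef_pos: [0.4405, -0.1111, 0.2075]
tcp_rot: [-0.003, 1.0, -0.001, -0.003]
ft_force: [0.2, -0.6, 0.0]
gripper_width: 0.0604
```

Emit:
{"fn": "apply_moves", "kwargs": {
  "moves": [
    [0.05, 0.1, 0, 0, 0, 0, 0.7],
    [0.1, 0.22, 0, 0, 0, 0, 0.7],
    [0.15, 0.35, 0, 0, 0, 0, 0.7],
    [0.2, 0.48, 0, 0, 0, 0, 0.7],
    [0.2, 0.5, 0, 0, 0, 0, 0.7]
  ]
}}

```text
time_s: 48.3
eef_pos: [0.3773, 0.043, 0.2078]
tcp_rot: [-0.005, 1.0, 0.001, -0.004]
ft_force: [1.2, -0.1, -0.4]
gripper_width: 0.0601
```

Emit:
{"fn": "apply_moves", "kwargs": {
  "moves": [
    [0, 0, 0, 0, 0, 0, 0.7],
    [0, 0, 0, 0, 0, 0, 0.7],
    [0, 0, 0, 0, 0, 0, 0.7],
    [0, 0, 0, 0, 0, 0, 0.7]
  ]
}}

```text
time_s: 48.63
eef_pos: [0.3778, 0.042, 0.2079]
tcp_rot: [-0.004, 1.0, 0.0, -0.004]
ft_force: [0.1, -0.3, 1.1]
gripper_width: 0.0598
```

```bash
python3 -c "
from h import *
s=manip.observe();print(s['eef_pos'],s['time_s'],abs(s['dq']).max())
snap('43');tray('43')
p,d=load('top','43');C=cloud('top',d)
for c in('green','blue','orange'):
  m=mask(p,c)&(C[...,1]>.25)&(C[...,1]<.45)&(C[...,0]<.55);Q=C[m];Q=Q[Q[:,2]>.08];print(c,len(Q),((Q.min(0)+Q.max(0))/2).round(4) if len(Q) else '')
m=(C[...,2]>.08)&(C[...,1]>.27)&(C[...,1]<.33)&(abs(C[...,0]-.45)<.03);print('orange top',C[m].mean(0))
m=mask(p,'yellow')&(C[...,1]<-.06)&(C[...,1]>-.17)&(C[...,2]>.055)&(C[...,2]<.07)&(C[...,0]>.45);P=C[m];print('keeper',P.min(0).round(3),P.max(0).round(3),np.median(P[:,2]))
m=mask(p,'red')&(C[...,0]>.4)&(C[...,0]<.47)&(C[...,1]<-.08)&(C[...,1]>-.15);print('knob',m.sum(),np.median(C[m],0) if m.any() else '')
a0,_=load('top','0')
crop('side','43',165,345,140,330,4,'pics/s43c.png')
"
```

```text
[0.37777637 0.04203002 0.20785708] 48.6333 0.008114346506402177
tray [0.4486 0.3482] size [210.5 171.5] yaw 0.166 z 0.033
slot 0.048 [0.4407 0.3956]
slot 0 [0.4486 0.3482]
slot -0.048 [0.4565 0.3009]
green 57 [0.4417 0.3968 0.0865]
blue 53 [0.4495 0.3474 0.086 ]
orange 23 [0.4573 0.3014 0.0855]
orange top [0.45716289 0.30114338 0.08635309]
keeper [ 0.465 -0.137  0.055] [ 0.496 -0.085  0.068] 0.06166926252547654
knob 52 [ 0.4419292  -0.1117255   0.08959114]
```

View pics/s43c.png

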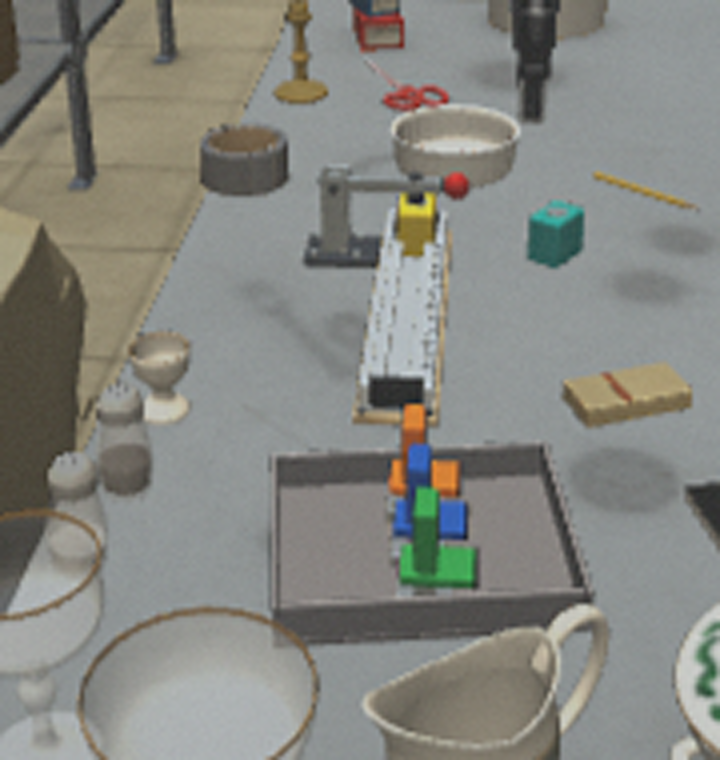

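View pics/top43.png

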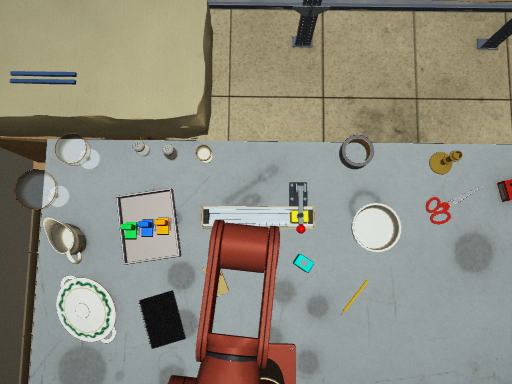

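Emit:
{"fn": "apply_moves", "kwargs": {
  "moves": [
    [0, 0, 0, 0, 0, 0, 0.7],
    [0, 0, 0, 0, 0, 0, 0.7],
    [0, 0, 0, 0, 0, 0, 0.7],
    [0, 0, 0, 0, 0, 0, 0.7],
    [0, 0, 0, 0, 0, 0, 0.7]
  ]
}}

```text
time_s: 49.15
eef_pos: [0.3777, 0.0419, 0.2077]
tcp_rot: [-0.004, 1.0, 0.0, -0.004]
ft_force: [0.2, 0.4, 0.9]
gripper_width: 0.06
```

```bash
python3 -c "
from h import *
for i in range(6): snap('44')
tray('44')
p,d=load('top','44');C=cloud('top',d)
a=.166
r=cv2.minAreaRect
for c in('green','blue','orange'):
  m=mask(p,c)&(C[...,1]>.25)&(C[...,1]<.45)&(C[...,0]<.55);Q=C[m];Q=Q[Q[:,2]>.08];g=(Q.min(0)+Q.max(0))/2;print(c,len(Q),g.round(4),'ztop',np.percentile(Q[:,2],90).round(3))
m=mask(p,'red')&(C[...,0]>.4)&(C[...,0]<.47)&(C[...,1]<-.08)&(C[...,1]>-.15);print('knob',np.median(C[m],0))
"
```

```text
tray [0.4485 0.3488] size [210.6 172.2] yaw 0.158 z 0.032
slot 0.048 [0.4409 0.3962]
slot 0 [0.4485 0.3488]
slot -0.048 [0.456  0.3014]
green 58 [0.4418 0.3971 0.0865] ztop 0.089
blue 52 [0.4494 0.3475 0.0866] ztop 0.089
orange 23 [0.4575 0.3003 0.0858] ztop 0.087
knob [ 0.44055943 -0.11173226  0.08970872]
```

All at rest, in place, gripper clear. Handing in.

```bash
python3 -c "
from h import *
print(order.sign_off())"
```

```text
the job is handed in; nothing more can be done
None
```

I did the whole job and handed it in at about 50 s of simulated time. The hand-in reports no verdict, so the checks below are my own.

**What I did**
- I swung the clamp arm over backwards by its red knob and set the yellow keeper aside on the bench.
- I slid the green, blue and orange stops one by one to the opening, lifted them off and stood them in the tray.
- I put the keeper back in the opening and swung the clamp arm down onto it.

**Last checks**
- **Stops:** all three stand upright on the tray floor, at about +49, −1 and −48 mm along the tray's y. Their tops are at about 0.087 m, as expected.
- **Tray:** its rim is at 0.032–0.033 m, consistent with lying flat, and two readings about a second apart matched to under 1 mm.
- **Keeper:** it is centred in the opening to about 1 mm. Its top is at 0.062 m, which is the seated height.
- **Clamp arm:** the knob is back where it started, to about 1 mm, with the arm lying level on the keeper.
- **Bystanders and gripper:** by eye in the last pictures, the dish, egg cup, shakers and tape roll are where they were. The gripper is open and clear of everything.

**What disagreed or went wrong**
- **Tool height:** the reported tool height put the fingertips about 29 mm lower than the cameras showed. My first close on the knob therefore only pinched its top, and I corrected for the offset from then on.
- **Green stop:** it tipped and jammed in the slot on the first slide, with about 32 N on the wrist. I let go, gripped it lower and harder, and slid it slowly.
- **Tray shift:** the tray was found about 8 mm from where it had been, after the stops were in. They moved with it and stayed upright.

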